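# Sort the brush tubes by length under the hold-down press

### The job

Stow the loose aluminium brush tubes for travel: raise the press's hold-down lever upright, lay every tube flat in a bay of the row made for its length (short, medium and long tubes each have their own row, one tube to a bay), then lower the lever fully down over them. Leave the funnel, the marker tents and the tripod head where they stand.

Things in the scene. Friction and masses are not known exactly. Their poses are not given: they have to be found in the camera images.
- press: Hold-down press bolted in the drawer, does not move: a green base plate 280 x 312 x 8 mm lying on the work surface, with a dark cast head (two cheeks 68 mm high, 98 mm over both) at its far (+x) side. Origin on the work surface under the middle of the middle row; x points from the rows to the head, y along the rows, z up.
- keeper (a joint): Angle (rad) of the press's pivot lever. 0: lowered, level, its flat steel strip (60 mm wide, 230 mm long) lying crosswise over the inner ends of all the bays, 4 mm above properly lying tubes; it grows as the knob end is lifted; 1.57: upright; stop at 1.75. Stiff hinge, stays at whatever angle it is left; 2 to 4 N at the knob move it.
- keeper_knob (a point): Centre of the black ball knob (28 mm diameter) on the free end of the lever, 262 mm from the hinge. With the lever lowered it stands 54 mm above the work surface, just outside the near (-x) edge of the rows; with the lever upright its top is 330 mm high. A 12 mm neck about 13 mm long joins it to the steel strip.
- keeper_hinge (a point): Middle of the lever's hinge pin in the cast head, 150 mm in +x of the press's origin, 54 mm above the work surface. The pin is level, parallel to the press's y axis; its y axis is the press's y axis.
- row_short: Fixed plastic strip, black bay floors, grey rims, 60 x 304 x 12 mm on the press's plate, the row for short tubes; the three rows lie side by side, order varies. Two bays end to end along y, each 81 long, 42 wide, 8 mm deep, centred at x = 0, y = +45.5 and -45.5 mm; a tube lies in one along y, its centre 18 mm above the origin. Origin: middle of the underside, 8 mm above the work surface; bay floor 4 mm, rims 12 mm above it.
- row_medium: Fixed plastic strip, black bay floors, grey rims, 60 x 304 x 12 mm on the press's plate, the row for medium tubes; the three rows lie side by side, order varies. Two bays end to end along y, each 111 long, 42 wide, 8 mm deep, centred at x = 0, y = +60.5 and -60.5 mm; a tube lies in one along y, its centre 18 mm above the origin. Origin: middle of the underside, 8 mm above the work surface; bay floor 4 mm, rims 12 mm above it.
- row_long: Fixed plastic strip, black bay floors, grey rims, 60 x 304 x 12 mm on the press's plate, the row for long tubes; the three rows lie side by side, order varies. Two bays end to end along y, each 141 long, 42 wide, 8 mm deep, centred at x = 0, y = +75.5 and -75.5 mm; a tube lies in one along y, its centre 18 mm above the origin. Origin: middle of the underside, 8 mm above the work surface; bay floor 4 mm, rims 12 mm above it.
- tube_short_1: Closed aluminium brush tube of square section 28 x 28 mm, 65 mm long (short), dark cap at one end, 46 g give or take 40 %. Origin at its centre, x along its length. Starts lying on the work surface (centre 14 mm high); may be absent.
- tube_short_2: Closed aluminium brush tube of square section 28 x 28 mm, 65 mm long (short), dark cap at one end, 46 g give or take 40 %. Origin at its centre, x along its length. Starts lying on the work surface (centre 14 mm high); may be absent.
- tube_medium_1: Closed aluminium brush tube of square section 28 x 28 mm, 95 mm long (medium), dark cap at one end, 66 g give or take 40 %. Origin at its centre, x along its length. Starts lying on the work surface (centre 14 mm high); may be absent.
- tube_medium_2: Closed aluminium brush tube of square section 28 x 28 mm, 95 mm long (medium), dark cap at one end, 66 g give or take 40 %. Origin at its centre, x along its length. Starts lying on the work surface (centre 14 mm high); may be absent.
- tube_long_1: Closed aluminium brush tube of square section 28 x 28 mm, 125 mm long (long), dark cap at one end, 88 g give or take 40 %. Origin at its centre, x along its length. Starts lying on the work surface (centre 14 mm high); may be absent.
- tube_long_2: Closed aluminium brush tube of square section 28 x 28 mm, 125 mm long (long), dark cap at one end, 88 g give or take 40 %. Origin at its centre, x along its length. Starts lying on the work surface (centre 14 mm high); may be absent.
- funnel: Bystander: squat copper funnel standing mouth down, 84 mm diameter, 75 mm high. Origin at the centre of its underside.
- tent_1: Bystander: yellow plastic marker tent, 60 mm wide, about 75 mm high. Origin at the centre of its underside.
- tent_2: Bystander: second such marker tent.
- tripod_head: Bystander: black tripod head, 64 mm diameter, 85 mm high, with a short handle. Origin at the centre of its underside.

How it is judged:
By the outcome, as a careful person would: the job done as asked, in the order asked, and still so for the second after the job is handed in, with the robot touching nothing.
Of tube_short_1, tube_short_2, tube_medium_1, tube_medium_2, tube_long_1, tube_long_2 only 4 to 6 are there at a start; the rules pass over those that are not, and their reading is None.
At some moment in a run one of tube_short_1, tube_short_2, tube_medium_1, tube_medium_2, tube_long_1, tube_long_2 may be knocked a few centimetres aside while the robot is not near it.
Once in a run the grip may slacken for a moment while it holds something.
It also fails if it takes over 210 s, if anything falls off the work surface, if the arm or the gripper's body presses on something with over 40 N, if the wrist force passes 120 N, or if a joint passes its speed limit or range.

### The arm

A 6-joint arm with a two-finger parallel gripper is mounted at the origin on the work surface. World frame = base frame: x ahead of the robot, y to its left, z up, the work surface at z = 0. Lengths are in m, angles in rad, forces in N, time in s.
With the tool pointing down it reaches from about 0.25 to 0.85 m from the base axis. Payload 12.5 kg.
Tool frame: the origin (TCP) lies between the finger pads; the fingertips stand 11 mm ahead of it and the grasp point (between the pads) lies 8 mm behind it; z points along the fingers, y is the direction in which the jaws open and shut (so a half turn about z gives the same grasp; the last joint's range is limited). The gripper opens to 93 mm and grips with 3 to 60 N. Pads are 15 mm wide; open, the fingers measure 128 mm over their backs; the gripper's body (75 mm by 188 mm) begins 65 mm behind the grasp point.
Start: joints at [1.033, 0.351, 1.652, -0, 1.139, -0.085], TCP at [0.241, 0.495, 0.206] pointing down, gripper open.
Joint ranges: [-2.75, 2.75], [-0.79, 2.1], [0.01, 2.65], [-1.57, 4.71], [0.07, 3.14], [-2.87, 2.87]. Speed limits (rad/s): [2.22, 2.22, 2.79, 3.14, 3.14, 3.14].

### API

Orientations are given as a 3x3 rotation matrix whose columns are the frame's x, y, z axes.
In Python, from workcell import manip gives the robot as it stands. The module is installed in compiled form; this text tells all that it offers.
- The arm moves only by the shell command python3 -m jog 'ROWS'. ROWS is JSON, a list of rows, each an object of numbers: "wx", "wy", "wz": the turn, a rotation vector about the tool's x, y, z in units of 8 degrees (1.0 is 8 degrees); "tx", "ty", "tz": the shift along the tool's x, y, z in units of 40 mm (1.0 is 40 mm); "gripper": the opening, from -1 (shut) to 1 (fully open), so that 0 is half open. In form: [{"wx": .., "wy": .., "wz": .., "tx": .., "ty": .., "tz": .., "gripper": ..}, ...]. A call has 1 to 12 rows; each row shifts and turns the commanded pose from where the row before left it, along the tool's axes as they then stand; what a row does not reach is not made up. A row lasts 1/8 s, in which the tool goes at most 62.5 mm and 10.7 degrees, less where a joint would pass 70% of its speed; a pose out of reach is approached as far as the arm can. A call is refused whole if a number of a shift passes 1 or a number of a turn 1, either way. A call with a gripper value outside its range is refused whole. The fingers move at their own pace and stop on an object; the grip force is fixed at half the most. Time passes only in rows, so rows that do not move let the fingers close. It gives the time, the measured TCP pose, the force and the opening at its end, in the units of the state.
- manip.get_state(): the state, without advancing time (a new reading comes with each control period).
- manip.grab_frame(name): name is "side" or "top" or "wrist"; returns a dict with "img" (384x512x3 uint8, blue, green, red), "range_z" (384x512 float32, m along the optical axis (not along the pixel's ray), 0 where there is no reading), "mtx" (3x3 intrinsics, pixels), "extrinsics" (4x4, takes a point from camera to world coordinates). Camera axes: x right, y up, looking along -z (the intrinsics and any distortion apply to the point x, -y, -z); pixel columns grow to the right and rows downward; lengths in m; the calibration is good to about 2 mm. The wrist camera is an equidistant fisheye: a pixel r from the principal point sees the ray r / f radians off the axis. A picture is of the moment at which its call begins.
- manip.job_done(): hands the job in, once; it reports no verdict.
The state is a dict: "t": time; "joint_pos": joint angles; "joint_vel": joint speeds; "joint_efforts": joint torques, N m; "tool_pos": TCP position; "tcp_rot": TCP orientation; "wrist_force": force on the tool from outside, world axes, zero at the start; "torque": the same for the moment, N m; "width": finger opening in m.
Only numpy, scipy, OpenCV 4.12 (cv2) and the standard library are available. Lean on these libraries where they do the work, as an engineer would, in place of code of your own. Each camera call takes 0.05 s, during which the arm holds its last target.

## Working session

There is one attempt and no reset: what is moved stays moved. The work goes in short steps, Python scripts to look and compute and a shell command to move; the robot and the scene stay as the last step left them, time stands still between calls to the robot, and variables do not carry over. Pictures are saved under pics/ and viewed, and the job is handed in when it is done.

```bash
mkdir -p pics
cat > h.py <<'E'
from workcell import manip
import numpy as np, cv2
def snap(name,fn):
    f=manip.grab_frame(name); cv2.imwrite('pics/'+fn+'.png',f['img']); np.savez('pics/'+fn+'.npz',**f); return f
def load(fn): return dict(np.load('pics/'+fn+'.npz'))
def world(f,u,v,z=None):
    """pixel to world; via range or via plane height z"""
    K=f['mtx'];E=f['extrinsics']
    d=np.array([(u-K[0,2])/K[0,0],-(v-K[1,2])/K[1,1],-1.0])
    if z is None:
        r=f['range_z'][int(round(v)),int(round(u))]; return (E@np.r_[d*r,1])[:3]
    w=E[:3,:3]@d; o=E[:3,3]; return o+w*(z-o[2])/w[2]
def cloud(f):
    K=f['mtx'];E=f['extrinsics'];r=f['range_z']
    v,u=np.mgrid[0:r.shape[0],0:r.shape[1]]
    P=np.stack([(u-K[0,2])/K[0,0]*r,-(v-K[1,2])/K[1,1]*r,-r],-1)
    return P@E[:3,:3].T+E[:3,3]
def crop(fn,u0,v0,u1,v1,s,out):
    im=cv2.imread('pics/'+fn+'.png')[v0:v1,u0:u1]
    cv2.imwrite('pics/'+out+'.png',cv2.resize(im,None,fx=s,fy=s,interpolation=cv2.INTER_CUBIC))
E
python3 - <<'E'
from h import *
for n in('top','side','wrist'):
    f=snap(n,n+'0'); print(n,f['mtx'].round(1).tolist(),f['extrinsics'].round(3).tolist(),(f['range_z']>0).mean())
s=manip.get_state(); print(s)
E
```

```text
top [[387.6, 0.0, 251.3], [0.0, 387.6, 188.0], [0.0, 0.0, 1.0]] [[-0.028, 0.992, -0.12, 0.396], [-0.999, -0.03, -0.012, -0.06], [-0.016, 0.12, 0.993, 1.39], [0.0, 0.0, 0.0, 1.0]] 0.9960581461588541
side [[353.6, 0.0, 260.0], [0.0, 353.6, 188.9], [0.0, 0.0, 1.0]] [[0.998, 0.035, -0.054, 0.491], [-0.064, 0.493, -0.868, -1.049], [-0.003, 0.869, 0.494, 0.624], [0.0, 0.0, 0.0, 1.0]] 0.9960072835286459
wrist [[297.3, 0.0, 254.7], [0.0, 297.3, 188.1], [0.0, 0.0, 1.0]] [[0.438, -0.872, -0.217, 0.18], [0.899, 0.425, 0.106, 0.523], [-0.0, -0.241, 0.97, 0.384], [0.0, 0.0, 0.0, 1.0]] 0.9222412109375
{'t': 0.15, 'joint_pos': array([ 1.03338378e+00,  3.51096429e-01,  1.65227413e+00, -1.18801834e-05,
        1.13909349e+00, -8.45882489e-02]), 'joint_vel': array([ 0.00040109, -0.00025842, -0.00193705, -0.0006348 , -0.00144319,
        0.00051066]), 'joint_efforts': array([ 3.91799622e-04, -4.97469306e+01, -2.85341138e+01,  6.99493848e-02,
        2.45077140e-02, -6.14374949e-05]), 'tool_pos': array([0.24046149, 0.49434374, 0.20523501]), 'tcp_rot': array([[-8.99217203e-01,  4.37502264e-01, -4.36808866e-04],
       [ 4.37502478e-01,  8.99216889e-01, -7.54079927e-04],
       [ 6.28742346e-05, -8.69186604e-04, -9.99999620e-01]]), 'wrist_force': array([ 0.9076372 , -0.01347386,  0.34886878]), 'torque': array([ 0.00704741,  0.00573558, -0.00248902]), 'width': 0.09317200451870504}
```

View pics/top0.png

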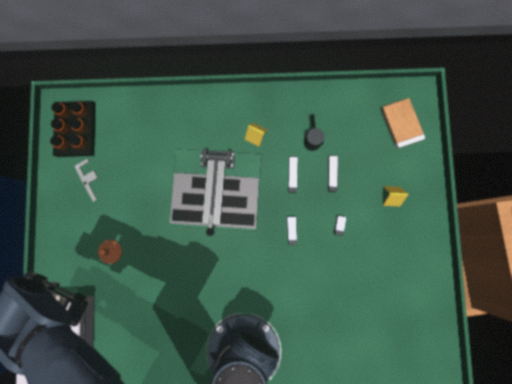

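View pics/side0.png

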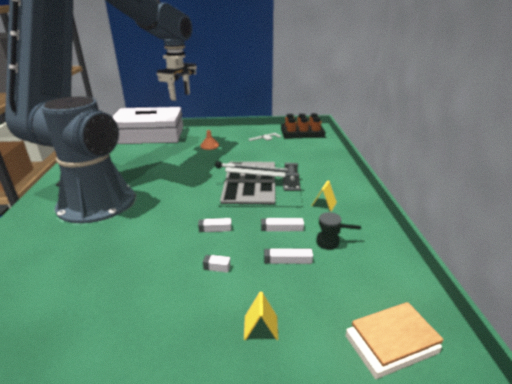

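Run:
```python
from h import *
crop('top0',110,30,440,250,2.4,'top0c')
```

```text
(no output)
```

View pics/top0c.png

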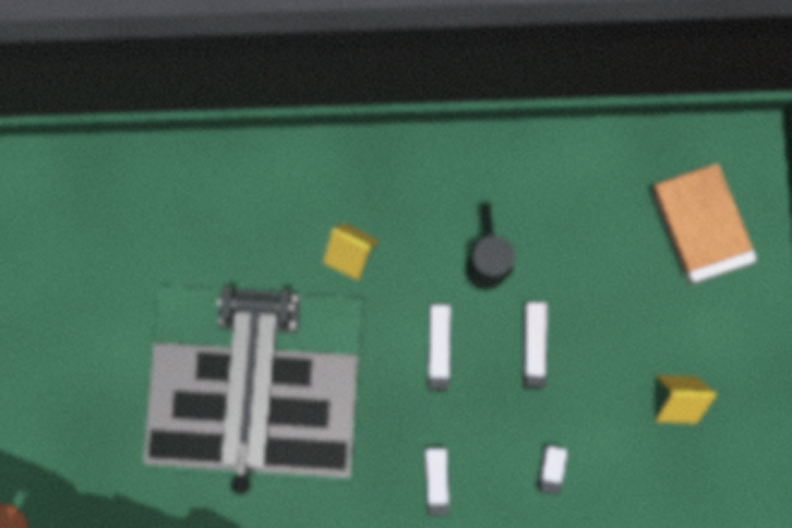

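Run:
```python
from h import *
f=load('top0'); C=cloud(f); im=f['img'].astype(int)
print('table z',[C[v,u].round(3).tolist() for v,u in((300,330),(280,400),(120,350),(110,150))])
# bright tubes: white-ish blobs right of px 270
hsv=cv2.cvtColor(f['img'],cv2.COLOR_BGR2HSV)
z=C[...,2]
m=((z>0.016)&(z<0.045)).astype(np.uint8); m[:, :268]=0; m[:,440:]=0; m[:80]=0;m[300:]=0
n,l,st,ce=cv2.connectedComponentsWithStats(m)
for i in range(1,n):
    if st[i,4]<40: continue
    P=C[l==i]; r=cv2.minAreaRect((P[:,:2]*1000).astype(np.float32)); print(st[i].tolist(),np.round(r[0],1),np.round(r[1],1),round(r[2],1),np.median(P[:,2]).round(4))
# press
for u,v,n in((210,231,'knob'),(213,185,'strip'),(207,220,'strip near'),(203,158,'cheekL'),(232,158,'cheekR')):
    print(n,C[v,u].round(4))
for n,p in dict(nearL=(145,463),nearR=(351,475),farR=(358,354),farL=(154,344)).items():
    print(n,world(f,110+p[0]/2.4,30+p[1]/2.4,0.020).round(4))
for n,p in dict(plL=(158,286),plR=(361,295)).items():
    print(n,world(f,110+p[0]/2.4,30+p[1]/2.4,0.008).round(4))
g=load('side0');D=cloud(g)
print('side knob',D[164,218],D[165,217])
m=(D[...,2]>0.03)&(D[...,0]>0.3)&(D[...,0]<.75)&(D[...,1]>0)&(D[...,1]<.15)
for v,u in((166,230),(168,240),(170,255),(173,270),(175,280)): print((u,v),D[v,u].round(3))
crop('side0',190,130,340,290,4,'side0c')
```

```text
table z [[0.164, -0.306, -0.001], [0.226, -0.552, 0.004], [0.806, -0.413, 0.001], [0.868, 0.326, -0.0]]
[382, 98, 43, 49, 1247] [ 784.2 -595.6] [155.7 107.4] 17.6 0.0331
[304, 135, 17, 15, 73] [ 716.8 -260.1] [62.8 33.4] 53.5 0.0225
[289, 157, 9, 35, 285] [ 607.1 -192.2] [ 28.3 123.3] 86.2 0.0298
[329, 156, 9, 35, 296] [ 607.3 -334.4] [ 29.3 124.2] 86.0 0.0291
[385, 187, 19, 4, 46] [ 546.1 -543.5] [58.3 13.1] 85.0 0.0307
[385, 198, 20, 6, 79] [ 501.5 -542.5] [61.3 14.5] 84.7 0.0309
[288, 217, 9, 27, 220] [ 409.9 -180.9] [91.3 28.1] 1.1 0.0292
[335, 216, 11, 19, 165] [ 421.9 -349.9] [28.9 64.8] 77.5 0.029
knob [0.4134 0.0976 0.0924]
strip [0.5712 0.088  0.0659]
strip near [0.4512 0.1099 0.0705]
cheekL [0.6655 0.1204 0.0731]
cheekR [0.6643 0.0205 0.0639]
nearL [0.4467 0.246  0.02  ]
nearR [ 0.4206 -0.0567  0.02  ]
farR [ 0.5993 -0.0724  0.02  ]
farL [0.6237 0.232  0.02  ]
plL [0.7147 0.2282 0.008 ]
plR [ 0.6911 -0.0797  0.008 ]
side knob [0.41338848 0.08621679 0.08443497] [0.40966252 0.08587063 0.08082092]
(230, 166) [0.455 0.091 0.073]
(240, 168) [0.49  0.082 0.068]
(255, 170) [0.543 0.074 0.063]
(270, 173) [0.596 0.06  0.055]
(280, 175) [0.63  0.05  0.052]
```

View pics/side0c.png

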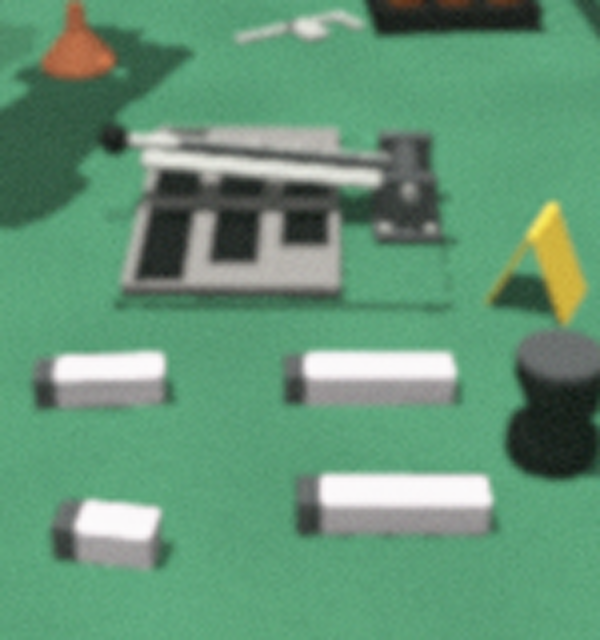

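View pics/wrist0.png

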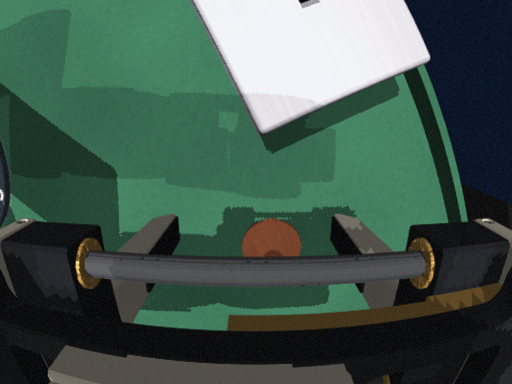

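```bash
cat >> h.py <<'E'
PO=np.array([0.5226,0.0872]); PY=np.deg2rad(-4.6)
def pw(x,y): # press xy (mm) -> world m
    c,s=np.cos(PY),np.sin(PY); return PO+np.array([c*x-s*y,s*x+c*y])/1000
def go(x,y,z,yaw=None):
    """report turn wz (units) to bring jaw axis to yaw deg, and shift units in tool axes after that turn (tool down)"""
    s=manip.get_state(); R=s['tcp_rot']; p=s['tool_pos']
    cy=np.degrees(np.arctan2(R[1,1],R[0,1]))
    w=0.
    if yaw is not None:
        d=(yaw-cy+90)%180-90; w=-d/8; cy+=d
    a=np.deg2rad(cy); ty=np.array([np.cos(a),np.sin(a),0]); tz=np.array([0,0,-1.]); tx=np.cross(ty,tz)
    d=np.array([x,y,z])-p
    print('pos',p.round(4),'yaw',round(cy,2),'wz',round(w,3),'t',(np.array([d@tx,d@ty,d@tz])/0.04).round(3),'j6',np.degrees(s['joint_pos'][5]).round(1),'tilt',R[:,2].round(3),'w',round(s['width'],4),'F',s['wrist_force'].round(1),'t',round(s['t'],2))
E
python3 - <<'E'
from h import *
go(.412,.097,.18,85.4)
crop('side0',130,10,230,120,6,'grip0')
E
```

```text
pos [0.2405 0.4943 0.2052] yaw 85.4 wz -2.668 t [-5.071 -9.558  0.631] j6 -4.8 tilt [-0.    -0.001 -1.   ] w 0.0932 F [ 0.9 -0.   0.3] t 0.15
```

View pics/grip0.png

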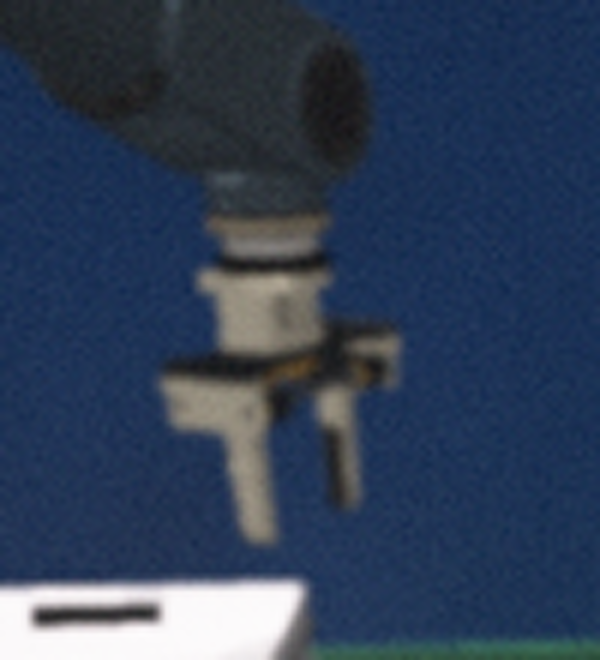

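```bash
python3 -m jog '[{"wz":-0.89},{"wz":-0.89},{"wz":-0.89},{"tx":-0.5,"ty":-0.9},{"tx":-0.5,"ty":-0.9},{"tx":-0.5,"ty":-0.9},{"tx":-0.5,"ty":-0.9},{"tx":-0.5,"ty":-0.9},{"tx":-0.5,"ty":-0.9},{"tx":-0.5,"ty":-0.9},{"tx":-0.5,"ty":-0.9},{"tx":-0.5,"ty":-0.9}]'; python3 -m jog '[{"tx":-0.5,"ty":-0.9},{"tx":-0.1,"ty":-0.5},{}]'
python3 - <<'E'
from h import *
go(.412,.097,.08,85.4)
f=snap('wrist','w1'); snap('side','s1'); snap('top','t1')
crop('s1',190,60,340,220,4,'s1c')
E
```

```text
pos [0.2405 0.4943 0.2052] yaw 85.4 wz -2.668 t [-5.071 -9.558  3.131] j6 -4.8 tilt [-0.    -0.001 -1.   ] w 0.0932 F [ 0.9 -0.   0.3] t 0.15schema error: expected keys wx, wy, wz, tx, ty, tz, gripper
schema error: expected keys wx, wy, wz, tx, ty, tz, gripper
```

View pics/w1.png

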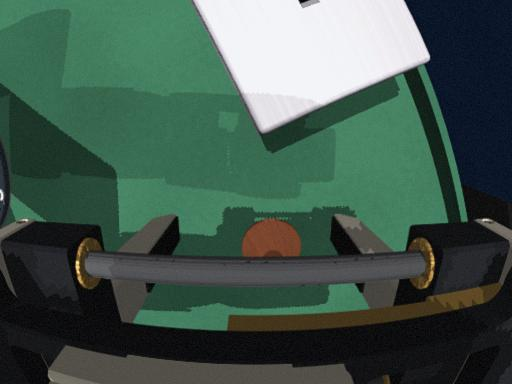

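View pics/s1c.png

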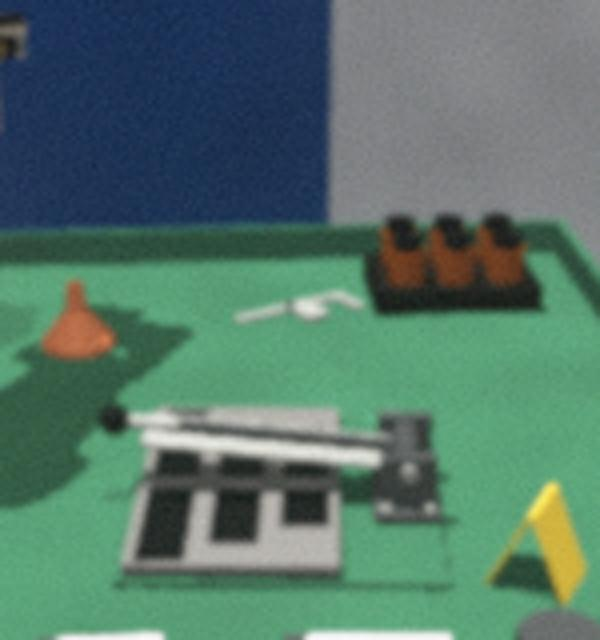

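View pics/t1.png

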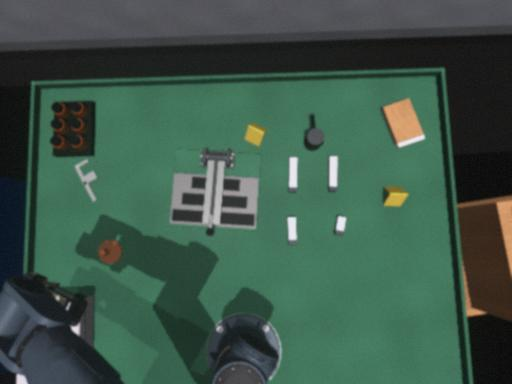

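All seven keys are needed in each row, so nothing moved. I'll send full rows.

```bash
python3 -m jog '[{"wx":0,"wy":0,"wz":-0.89,"tx":0,"ty":0,"tz":0,"gripper":1},{"wx":0,"wy":0,"wz":-0.89,"tx":0,"ty":0,"tz":0,"gripper":1},{"wx":0,"wy":0,"wz":-0.89,"tx":0,"ty":0,"tz":0,"gripper":1},{"wx":0,"wy":0,"wz":0,"tx":-0.5,"ty":-0.9,"tz":0,"gripper":1},{"wx":0,"wy":0,"wz":0,"tx":-0.5,"ty":-0.9,"tz":0,"gripper":1},{"wx":0,"wy":0,"wz":0,"tx":-0.5,"ty":-0.9,"tz":0,"gripper":1},{"wx":0,"wy":0,"wz":0,"tx":-0.5,"ty":-0.9,"tz":0,"gripper":1},{"wx":0,"wy":0,"wz":0,"tx":-0.5,"ty":-0.9,"tz":0,"gripper":1},{"wx":0,"wy":0,"wz":0,"tx":-0.5,"ty":-0.9,"tz":0,"gripper":1},{"wx":0,"wy":0,"wz":0,"tx":-0.5,"ty":-0.9,"tz":0,"gripper":1},{"wx":0,"wy":0,"wz":0,"tx":-0.5,"ty":-0.9,"tz":0,"gripper":1},{"wx":0,"wy":0,"wz":0,"tx":-0.5,"ty":-0.9,"tz":0,"gripper":1}]'; python3 -m jog '[{"wx":0,"wy":0,"wz":0,"tx":-0.5,"ty":-0.9,"tz":0,"gripper":1},{"wx":0,"wy":0,"wz":0,"tx":-0.1,"ty":-0.5,"tz":0,"gripper":1},{"wx":0,"wy":0,"wz":0,"tx":0,"ty":0,"tz":0,"gripper":1}]'
python3 - <<'E'
from h import *
go(.412,.097,.08,85.4)
f=snap('wrist','w1'); snap('side','s1'); snap('top','t1')
crop('s1',190,60,340,220,4,'s1c')
E
```

```text
t: 1.8
tool_pos: [0.3946, 0.1559, 0.2058]
tcp_rot: [[-0.997, 0.08, 0.0], [0.08, 0.997, 0.0], [-0.0, 0.0, -1.0]]
wrist_force: [0.3, 0.3, 1.1]
width: 0.0927
t: 2.17
tool_pos: [0.4137, 0.0987, 0.2056]
tcp_rot: [[-0.997, 0.082, -0.0], [0.082, 0.997, 0.0], [0.0, -0.0, -1.0]]
wrist_force: [-0.6, 0.6, 1.0]
width: 0.093
pos [0.4137 0.0987 0.2056] yaw 85.4 wz -0.013 t [ 0.039 -0.045  3.141] j6 -78.2 tilt [-0.  0. -1.] w 0.093 F [-0.6  0.6  1. ] t 2.17
```

View pics/w1.png

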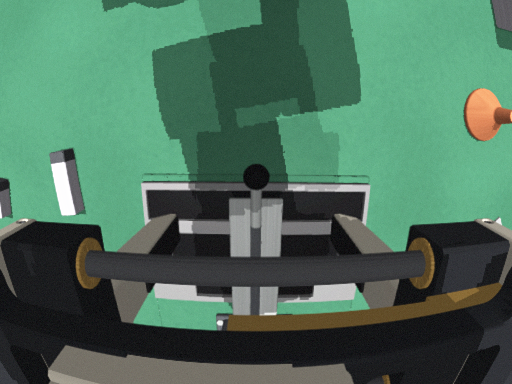

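View pics/s1c.png

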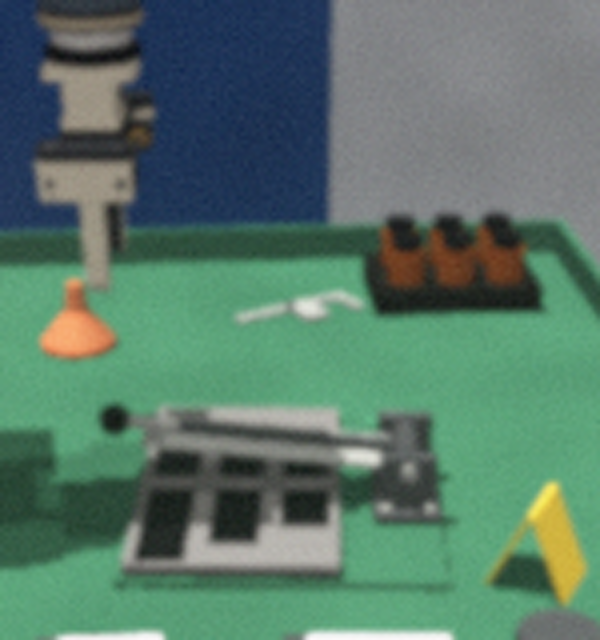

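View pics/t1.png

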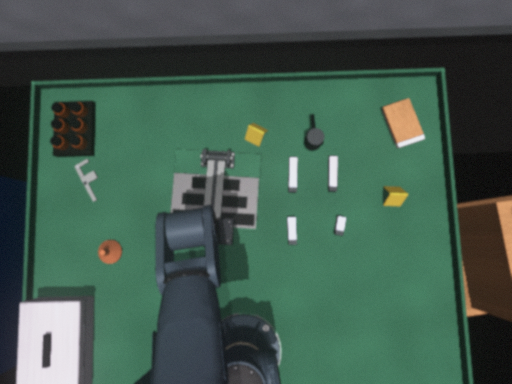

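```bash
cat >> h.py <<'E'
def wray(f,u,v):
    K=f['mtx'];E=f['extrinsics']
    a=(u-K[0,2])/K[0,0]; b=(v-K[1,2])/K[1,1]; r=np.hypot(a,b)+1e-12
    d=np.array([np.sin(r)*a/r,-np.sin(r)*b/r,-np.cos(r)]); return E[:3,3],E[:3,:3]@d,d
def ww(f,u,v,z=None):
    o,w,d=wray(f,u,v)
    if z is None:
        k=f['range_z'][int(round(v)),int(round(u))]/-d[2]
    else: k=(z-o[2])/w[2]
    return o+w*k
E
python3 - <<'E'
from h import *
f=load('w1')
print('knob top surf',ww(f,256,177).round(4), 'at .08',ww(f,256,177,.08).round(4))
for p in((143,184),(369,184.5),(155,298),(352,299)):
    print(p,ww(f,*p,.02).round(4))
for p in((256,220),(256,250)): print(ww(f,*p).round(4))
E
```

```text
knob top surf [0.4078 0.0999 0.0927] at .08 [0.4105 0.0998 0.08  ]
(143, 184) [ 0.4194 -0.0504  0.02  ]
(369, 184.5) [0.4448 0.2476 0.02  ]
(155, 298) [ 0.5977 -0.0705  0.02  ]
(352, 299) [0.6242 0.2305 0.02  ]
[0.4581 0.0959 0.0799]
[0.4977 0.0927 0.0729]
```

```bash
sed -i 's/^PO=.*/PO=np.array([0.522,0.0882]); PY=np.deg2rad(-4.75)/' h.py
python3 -m jog '[{"wx":0,"wy":0,"wz":0,"tx":0.05,"ty":0,"tz":0.6,"gripper":1},{"wx":0,"wy":0,"wz":0,"tx":0,"ty":0,"tz":0.7,"gripper":0},{"wx":0,"wy":0,"wz":0,"tx":0,"ty":0,"tz":0.7,"gripper":0},{"wx":0,"wy":0,"wz":0,"tx":0,"ty":0,"tz":0.7,"gripper":0},{"wx":0,"wy":0,"wz":0,"tx":0,"ty":0,"tz":0.6,"gripper":0},{"wx":0,"wy":0,"wz":0,"tx":0,"ty":0,"tz":0,"gripper":0}]'
python3 - <<'E'
from h import *
go(.4115,.098,.073,85.25)
snap('wrist','w2'); snap('side','s2'); crop('s2',190,90,290,190,6,'s2c')
E
```

```text
t: 3.08
tool_pos: [0.4105, 0.1003, 0.0727]
tcp_rot: [[-0.997, 0.079, -0.003], [0.079, 0.997, -0.0], [0.003, -0.001, -1.0]]
wrist_force: [0.2, 0.3, -0.4]
width: 0.0486
pos [0.4105 0.1003 0.0727] yaw 85.25 wz 0.029 t [-0.028 -0.054 -0.008] j6 -78.1 tilt [-0.003 -0.    -1.   ] w 0.0486 F [ 0.2  0.3 -0.4] t 3.08
```

View pics/w2.png

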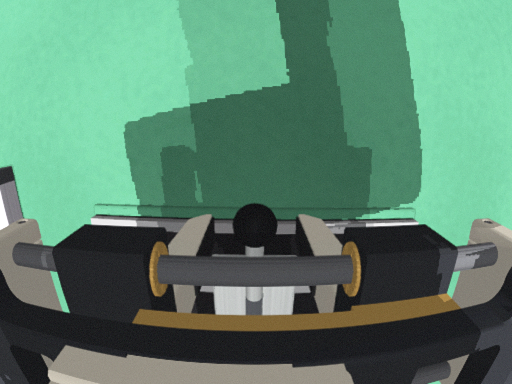

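View pics/s2c.png

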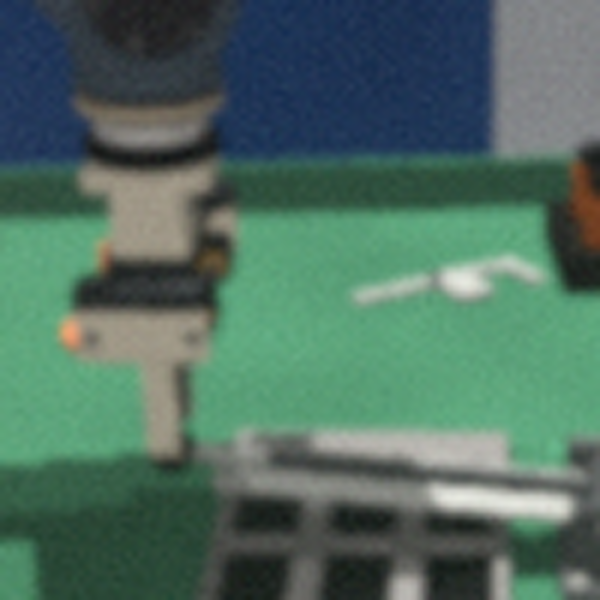

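```bash
python3 -m jog '[{"wx":0,"wy":0,"wz":0,"tx":0,"ty":0,"tz":0,"gripper":-1},{"wx":0,"wy":0,"wz":0,"tx":0,"ty":0,"tz":0,"gripper":-1},{"wx":0,"wy":0,"wz":0,"tx":0,"ty":0,"tz":0,"gripper":-1},{"wx":0,"wy":0,"wz":0,"tx":0,"ty":0,"tz":0,"gripper":-1}]'
python3 - <<'E'
from h import *
# arc waypoints: increments in tool units (tx = -press x dir, tz=down)
th0=np.arcsin(.027/.262)
pts=[(-262*np.cos(t),262*np.sin(t)) for t in np.linspace(th0,1.62,13)]
for a,b in zip(pts,pts[1:]): print(round(-(b[0]-a[0])/40,2),round(-(b[1]-a[1])/40,2))
E
```

```text
t: 3.68
tool_pos: [0.4117, 0.0998, 0.0739]
tcp_rot: [[-0.997, 0.08, 0.001], [0.08, 0.997, 0.0], [-0.0, 0.0, -1.0]]
wrist_force: [-0.1, 1.3, 0.2]
width: 0.0107
-0.14 -0.82
-0.24 -0.79
-0.34 -0.76
-0.43 -0.71
-0.52 -0.65
-0.59 -0.58
-0.66 -0.5
-0.72 -0.41
-0.76 -0.32
-0.8 -0.22
-0.82 -0.12
-0.83 -0.01
```

Run:
```python
from h import *
go(.4115,.098,.073,85.25)
snap('wrist','w3'); snap('side','s3'); crop('s3',190,90,290,190,6,'s3c')
```

```text
pos [0.4117 0.0998 0.0739] yaw 85.25 wz 0.02 t [ 0.002 -0.045  0.021] j6 -78.1 tilt [ 0.001  0.    -1.   ] w 0.0107 F [-0.1  1.3  0.2] t 3.67
```

View pics/w3.png

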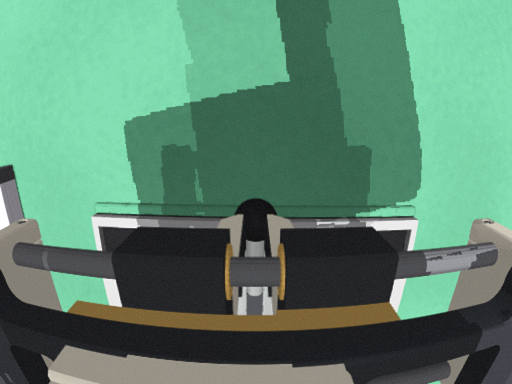

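View pics/s3c.png

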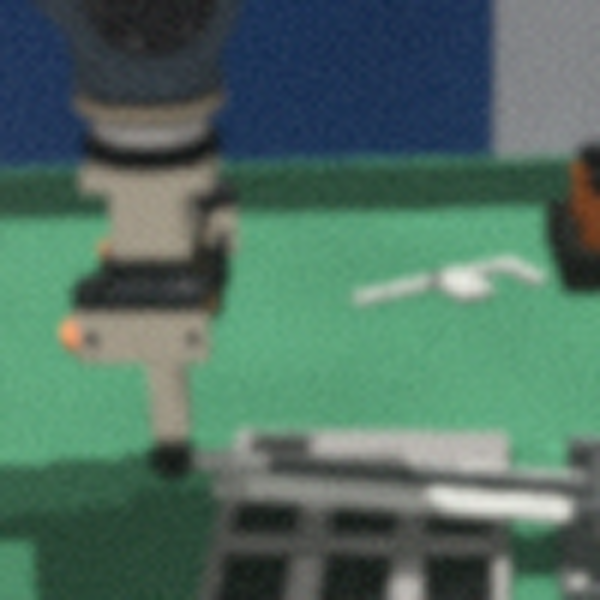

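Run:
```python
from h import *
for n,u,v in(('w2',255,225),('w3',255,217)):
    f=load(n)
    o,w,d=wray(f,u,v); print(n,o.round(3),ww(f,u,v).round(4),'center',(ww(f,u,v)+w*.014).round(4))
    crop(n,190,170,320,320,5,n+'c')
f=load('s3'); 
for u,v in((218,166),(218,167),(219,167)): print(world(f,u,v).round(4))
```

```text
w2 [0.344 0.105 0.252] [0.4051 0.1003 0.0917] center [0.4101 0.0999 0.0786]
w3 [0.345 0.104 0.253] [0.4038 0.1    0.086 ] center [0.4085 0.0996 0.0729]
[0.4127 0.0891 0.0752]
[0.4126 0.0868 0.0724]
[0.4164 0.0829 0.0742]
```

View pics/w2c.png

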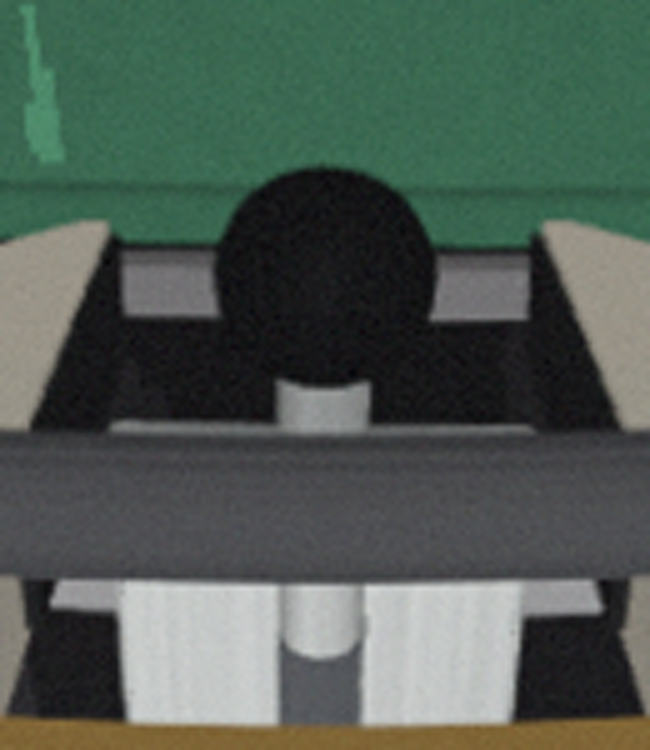

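View pics/w3c.png

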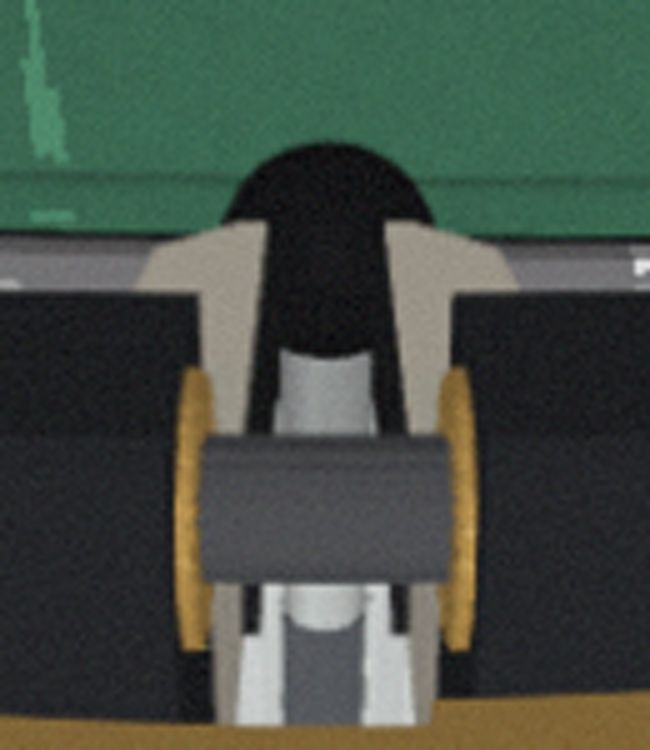

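Run:
```python
from h import *
for n in('w2','w3'):
    f=load(n)
    print(n,[(v,ww(f,255,v).round(4).tolist()) for v in (205,210,215,220,225,230,235,245,250,300,305,310)])
for n in('s1','s2','s3'):
    f=load(n);print(n,[(u,v,world(f,u,v).round(3).tolist()) for u,v in((230,166),(235,168),(245,170),(255,171),(262,172))])
crop('s3',205,145,275,200,10,'s3d');crop('s1',205,145,275,200,10,'s1d')
```

```text
w2 [(205, [0.3967, 0.101, 0.08]), (210, [0.3985, 0.1008, 0.0842]), (215, [0.4, 0.1007, 0.0887]), (220, [0.4024, 0.1005, 0.0908]), (225, [0.4051, 0.1003, 0.0917]), (230, [0.4079, 0.1001, 0.0923]), (235, [0.4111, 0.0998, 0.0922]), (245, [0.4186, 0.0992, 0.0898]), (250, [0.4251, 0.0987, 0.0832]), (300, [0.4661, 0.0955, 0.0794]), (305, [0.4729, 0.0949, 0.076]), (310, [0.477, 0.0946, 0.0767])]
w3 [(205, [0.3978, 0.1005, 0.0813]), (210, [0.4002, 0.1003, 0.0836]), (215, [0.4023, 0.1001, 0.0866]), (220, [0.4053, 0.0999, 0.0872]), (225, [0.4083, 0.0996, 0.0876]), (230, [0.4113, 0.0994, 0.0881]), (235, [0.415, 0.0991, 0.087]), (245, [0.425, 0.0983, 0.0797]), (250, [0.4295, 0.0979, 0.0779]), (300, [0.4725, 0.0945, 0.0734]), (305, [0.4777, 0.0941, 0.0726]), (310, [0.4823, 0.0937, 0.0728])]
s1 [(230, 166, [0.455, 0.092, 0.072]), (235, 168, [0.473, 0.084, 0.068]), (245, 170, [0.508, 0.072, 0.065]), (255, 171, [0.543, 0.067, 0.062]), (262, 172, [0.567, 0.064, 0.058])]
s2 [(230, 166, [0.455, 0.093, 0.072]), (235, 168, [0.473, 0.082, 0.069]), (245, 170, [0.508, 0.076, 0.063]), (255, 171, [0.543, 0.072, 0.059]), (262, 172, [0.567, 0.064, 0.058])]
s3 [(230, 166, [0.455, 0.087, 0.075]), (235, 168, [0.473, 0.087, 0.066]), (245, 170, [0.508, 0.077, 0.062]), (255, 171, [0.543, 0.076, 0.057]), (262, 172, [0.568, 0.066, 0.058])]
```

View pics/s3d.png

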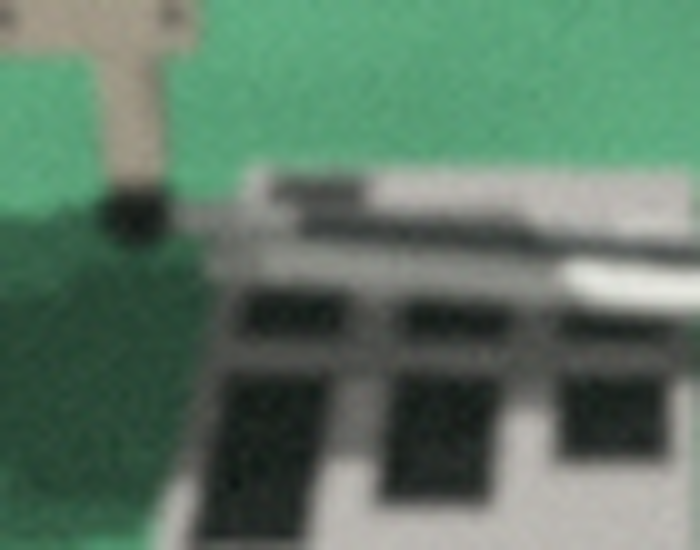

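View pics/s1d.png

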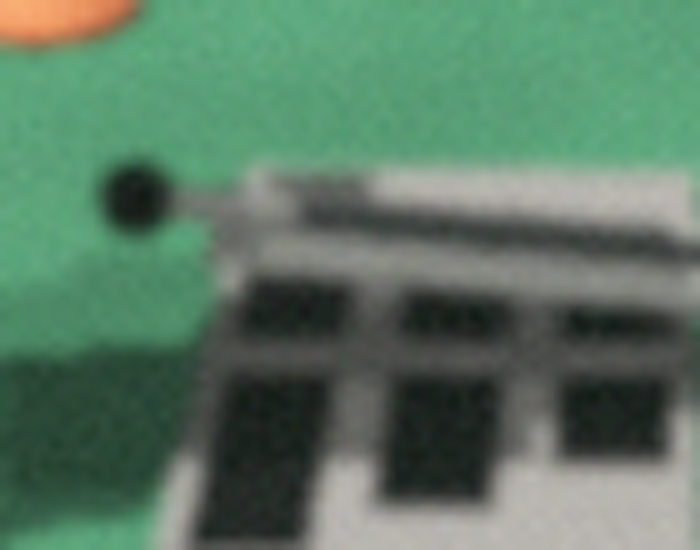

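Run:
```python
from h import *
f=load('w3')
for u,v in((237,215),(237,218),(237,225),(237,235),(272,216),(272,225),(272,235),(255,245),(255,222)): print(u,v,ww(f,u,v).round(4))
f=load('s3')
for v in (158,160,162,163,164,165,166,168,169): print(v,world(f,218,v).round(4))
```

```text
237 215 [0.4017 0.0894 0.086 ]
237 218 [0.401  0.0899 0.0933]
237 225 [0.4008 0.0906 0.105 ]
237 235 [0.4013 0.0913 0.1177]
272 216 [0.4029 0.11   0.0893]
272 225 [0.4023 0.1091 0.105 ]
272 235 [0.4022 0.1084 0.1188]
255 245 [0.425  0.0983 0.0797]
255 222 [0.4062 0.0998 0.088 ]
158 [0.415  0.0841 0.1085]
160 [0.4147 0.0815 0.1021]
162 [0.414  0.0842 0.0932]
163 [0.4134 0.0892 0.0869]
164 [0.4129 0.0933 0.0811]
165 [0.413  0.089  0.0792]
166 [0.4127 0.0891 0.0752]
168 [0.4122 0.09   0.0669]
169 [0.4118 0.0915 0.0622]
```

Run:
```python
from h import *
f=load('s1')
for u in(213,214,215):
  for v in (120,124,127,129,130,131,132): print(u,v,world(f,u,v).round(3))
f=load('side0')
for v in range(94,103,2): print(v,world(f,174,v).round(3))
f=load('top0')
crop('s1',195,90,235,140,14,'s1f')
```

```text
213 120 [0.411 0.036 0.262]
213 124 [0.409 0.04  0.248]
213 127 [0.409 0.04  0.238]
213 129 [0.408 0.037 0.232]
213 130 [0.408 0.041 0.227]
213 131 [0.408 0.039 0.225]
213 132 [0.407 0.048 0.218]
214 120 [0.414 0.035 0.262]
214 124 [0.413 0.038 0.248]
214 127 [0.412 0.037 0.238]
214 129 [0.411 0.039 0.231]
214 130 [0.411 0.038 0.228]
214 131 [0.411 0.043 0.223]
214 132 [0.41  0.048 0.218]
215 120 [0.417 0.036 0.262]
215 124 [0.416 0.037 0.248]
215 127 [0.415 0.035 0.239]
215 129 [0.415 0.04  0.231]
215 130 [0.414 0.042 0.227]
215 131 [0.414 0.044 0.222]
215 132 [0.413 0.048 0.217]
94 [0.228 0.442 0.242]
96 [0.227 0.436 0.235]
98 [0.226 0.438 0.227]
100 [0.102 1.127 0.031]
102 [0.1   1.132 0.017]
```

View pics/s1f.png

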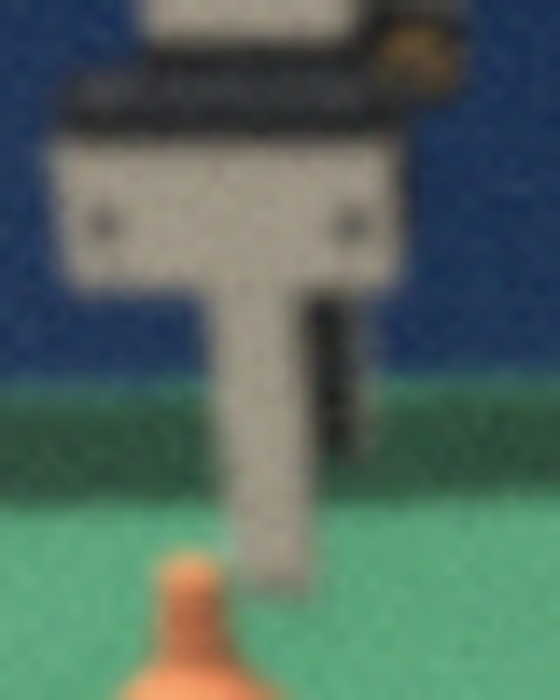

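The fingers closed above the ball and pushed it down about 6 mm. Both cameras put the fingertips about 12.5 mm above the reported TCP, not 11 mm below it. I'll work with that measured offset, so the grasp point is about tool z + 0.0315.

```bash
python3 -m jog '[{"wx":0,"wy":0,"wz":0,"tx":0,"ty":-0.03,"tz":0,"gripper":0},{"wx":0,"wy":0,"wz":0,"tx":0,"ty":0,"tz":0,"gripper":0},{"wx":0,"wy":0,"wz":0,"tx":0,"ty":0,"tz":0,"gripper":0},{"wx":0,"wy":0,"wz":0,"tx":0,"ty":0,"tz":0.25,"gripper":0},{"wx":0,"wy":0,"wz":0,"tx":0,"ty":0,"tz":0.25,"gripper":0},{"wx":0,"wy":0,"wz":0,"tx":0,"ty":0,"tz":0.26,"gripper":0},{"wx":0,"wy":0,"wz":0,"tx":0,"ty":0,"tz":0,"gripper":0}]'
python3 - <<'E'
from h import *
go(.4115,.098,.0425,85.25)
snap('wrist','w4'); snap('side','s4'); crop('s4',190,120,270,190,8,'s4c')
f=load('w4')
print([(v,ww(f,255,v).round(4).tolist()) for v in (205,210,215,220,225,230,235,240,245,250)])
E
```

```text
t: 4.65
tool_pos: [0.4109, 0.0984, 0.0423]
tcp_rot: [[-0.997, 0.08, -0.002], [0.08, 0.997, -0.0], [0.002, -0.0, -1.0]]
wrist_force: [0.5, -0.4, 0.3]
width: 0.0463
pos [0.4109 0.0984 0.0423] yaw 85.25 wz 0.021 t [-0.016 -0.008 -0.005] j6 -78.3 tilt [-0.002 -0.    -1.   ] w 0.0463 F [ 0.5 -0.4  0.3] t 4.65
[(205, [0.4125, 0.0979, -0.0009]), (210, [0.4167, 0.0976, -0.001]), (215, [0.3962, 0.0991, 0.0705]), (220, [0.3965, 0.0991, 0.0773]), (225, [0.398, 0.099, 0.0807]), (230, [0.4001, 0.0988, 0.0822]), (235, [0.4019, 0.0987, 0.0844]), (240, [0.4036, 0.0985, 0.0867]), (245, [0.4067, 0.0983, 0.086]), (250, [0.4084, 0.0981, 0.0881])]
```

View pics/w4.png

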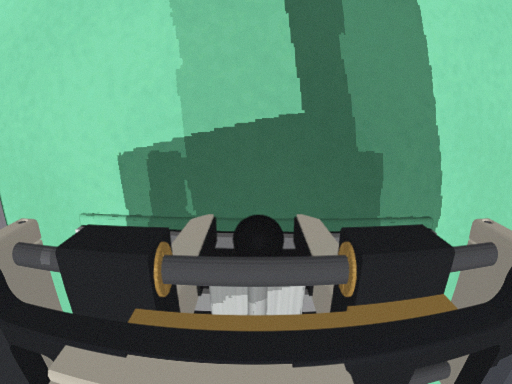

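View pics/s4c.png

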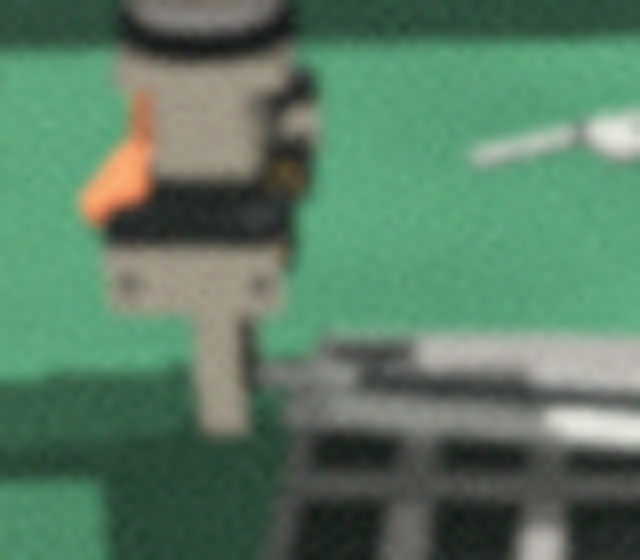

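```bash
python3 -m jog '[{"wx":0,"wy":0,"wz":0,"tx":0,"ty":0,"tz":0,"gripper":-1},{"wx":0,"wy":0,"wz":0,"tx":0,"ty":0,"tz":0,"gripper":-1},{"wx":0,"wy":0,"wz":0,"tx":0,"ty":0,"tz":0,"gripper":-1}]'
python3 - <<'E'
from h import *
go(.4115,.098,.0425,85.25)
snap('side','s5'); crop('s5',190,120,270,190,8,'s5c')
E
```

```text
t: 5.12
tool_pos: [0.4118, 0.0998, 0.0435]
tcp_rot: [[-0.997, 0.081, 0.001], [0.081, 0.997, 0.002], [-0.001, 0.002, -1.0]]
wrist_force: [0.1, 15.5, -0.7]
width: 0.0264
pos [0.4118 0.0998 0.0435] yaw 85.25 wz 0.01 t [ 0.003 -0.045  0.025] j6 -78.3 tilt [ 0.001  0.002 -1.   ] w 0.0264 F [ 0.1 15.5 -0.7] t 5.12
```

View pics/s5c.png

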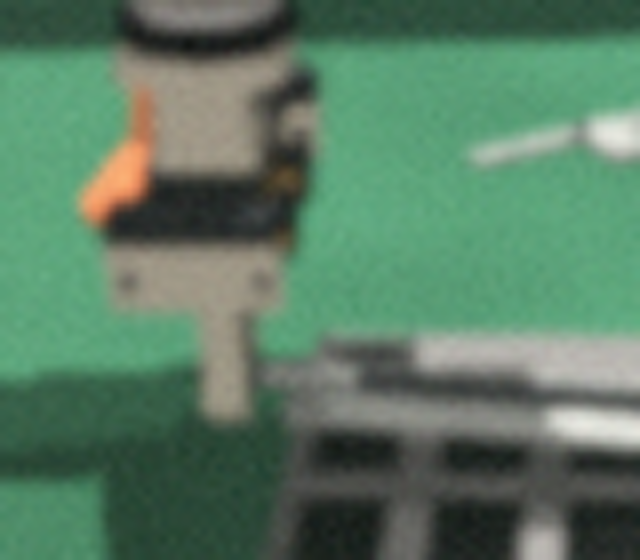

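```bash
python3 -m jog '[{"wx":0,"wy":0,"wz":0,"tx":-0.04,"ty":0.03,"tz":-0.41,"gripper":-1},{"wx":0,"wy":0,"wz":0,"tx":-0.07,"ty":0,"tz":-0.41,"gripper":-1},{"wx":0,"wy":0,"wz":0,"tx":-0.10,"ty":0,"tz":-0.40,"gripper":-1},{"wx":0,"wy":0,"wz":0,"tx":-0.12,"ty":0,"tz":-0.40,"gripper":-1},{"wx":0,"wy":0,"wz":0,"tx":-0.15,"ty":0,"tz":-0.39,"gripper":-1},{"wx":0,"wy":0,"wz":0,"tx":-0.17,"ty":0,"tz":-0.38,"gripper":-1}]'
python3 - <<'E'
from h import *
go(.4115,.098,.0425,85.25)
snap('side','s6'); crop('s6',190,60,330,190,5,'s6c')
E
```

```text
t: 5.92
tool_pos: [0.4373, 0.0978, 0.1393]
tcp_rot: [[-0.997, 0.08, -0.0], [0.08, 0.997, 0.0], [0.0, 0.0, -1.0]]
wrist_force: [2.6, 1.1, -4.1]
width: 0.0263
pos [0.4373 0.0978 0.1393] yaw 85.25 wz 0.021 t [ 0.644 -0.047  2.419] j6 -78.8 tilt [-0.  0. -1.] w 0.0263 F [ 2.6  1.1 -4.1] t 5.92
```

View pics/s6c.png

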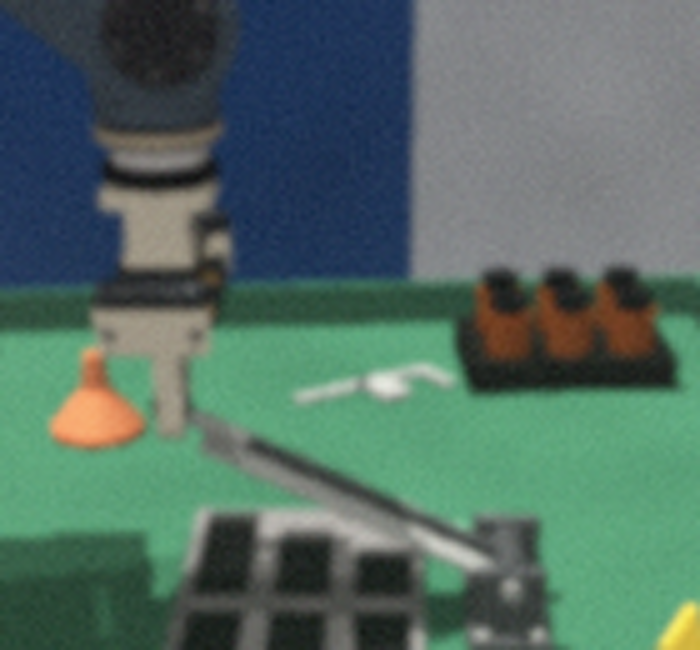

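```bash
python3 -m jog '[{"wx":0,"wy":0,"wz":0,"tx":-0.20,"ty":0,"tz":-0.37,"gripper":-1},{"wx":0,"wy":0,"wz":0,"tx":-0.22,"ty":0,"tz":-0.35,"gripper":-1},{"wx":0,"wy":0,"wz":0,"tx":-0.24,"ty":0,"tz":-0.34,"gripper":-1},{"wx":0,"wy":0,"wz":0,"tx":-0.26,"ty":0,"tz":-0.32,"gripper":-1},{"wx":0,"wy":0,"wz":0,"tx":-0.28,"ty":0,"tz":-0.31,"gripper":-1},{"wx":0,"wy":0,"wz":0,"tx":-0.30,"ty":0,"tz":-0.29,"gripper":-1},{"wx":0,"wy":0,"wz":0,"tx":-0.32,"ty":0,"tz":-0.27,"gripper":-1},{"wx":0,"wy":0,"wz":0,"tx":-0.33,"ty":0,"tz":-0.25,"gripper":-1},{"wx":0,"wy":0,"wz":0,"tx":-0.35,"ty":0,"tz":-0.23,"gripper":-1},{"wx":0,"wy":0,"wz":0,"tx":-0.36,"ty":0,"tz":-0.2,"gripper":-1}]'
python3 - <<'E'
from h import *
s=manip.get_state();p=s['tool_pos'];h=pw(150,0)
print('theta',np.arctan2(p[2]+.0315-.054,-(p[:2]-h)@np.array([np.cos(PY),np.sin(PY)])),np.hypot(p[2]+.0315-.054,np.hypot(*(p[:2]-h))),s['wrist_force'],s['width'])
for t in np.arange(1.0615,1.65,.0635): print(round(-.416*np.sin(t),2),round(-.416*np.cos(t),2))
E
```

```text
t: 7.22
tool_pos: [0.5511, 0.0875, 0.2557]
tcp_rot: [[-0.997, 0.08, -0.002], [0.08, 0.997, -0.002], [0.002, -0.002, -1.0]]
wrist_force: [-1.9, -5.2, -2.5]
width: 0.0263
theta 1.0924562517223768 0.2626768401892729 [-1.8668562  -5.22754903 -2.53640768] 0.026257464172353126
-0.36 -0.2
-0.38 -0.18
-0.39 -0.16
-0.4 -0.13
-0.4 -0.11
-0.41 -0.08
-0.41 -0.05
-0.42 -0.03
-0.42 -0.0
-0.42 0.03
```

```bash
python3 -m jog '[{"wx":0,"wy":0,"wz":0,"tx":-0.38,"ty":0,"tz":-0.18,"gripper":-1},{"wx":0,"wy":0,"wz":0,"tx":-0.39,"ty":0,"tz":-0.16,"gripper":-1},{"wx":0,"wy":0,"wz":0,"tx":-0.40,"ty":0,"tz":-0.13,"gripper":-1},{"wx":0,"wy":0,"wz":0,"tx":-0.40,"ty":0,"tz":-0.11,"gripper":-1},{"wx":0,"wy":0,"wz":0,"tx":-0.41,"ty":0,"tz":-0.08,"gripper":-1},{"wx":0,"wy":0,"wz":0,"tx":-0.41,"ty":0,"tz":-0.05,"gripper":-1},{"wx":0,"wy":0,"wz":0,"tx":-0.42,"ty":0,"tz":-0.03,"gripper":-1},{"wx":0,"wy":0,"wz":0,"tx":-0.42,"ty":0,"tz":0,"gripper":-1},{"wx":0,"wy":0,"wz":0,"tx":0,"ty":0,"tz":0,"gripper":-1}]'
cat >> h.py <<'E'
def theta():
    s=manip.get_state();p=s['tool_pos'];h=pw(150,0)
    print('theta',np.arctan2(p[2]+.0315-.054,-(p[:2]-h)@np.array([np.cos(PY),np.sin(PY)])).round(3),np.hypot(p[2]+.0315-.054,np.hypot(*(p[:2]-h))).round(4),s['wrist_force'].round(1),s['width'])
E
python3 - <<'E'
from h import *
theta()
snap('side','s7'); crop('s7',170,20,330,190,4,'s7c')
E
```

```text
t: 8.35
tool_pos: [0.6806, 0.0779, 0.2846]
tcp_rot: [[-0.997, 0.08, -0.001], [0.08, 0.997, -0.0], [0.001, -0.0, -1.0]]
wrist_force: [0.3, 0.3, 0.1]
width: 0.0004
theta 1.605 0.2623 [0.3 0.3 0.1] 0.00042755880863162745
```

View pics/s7c.png

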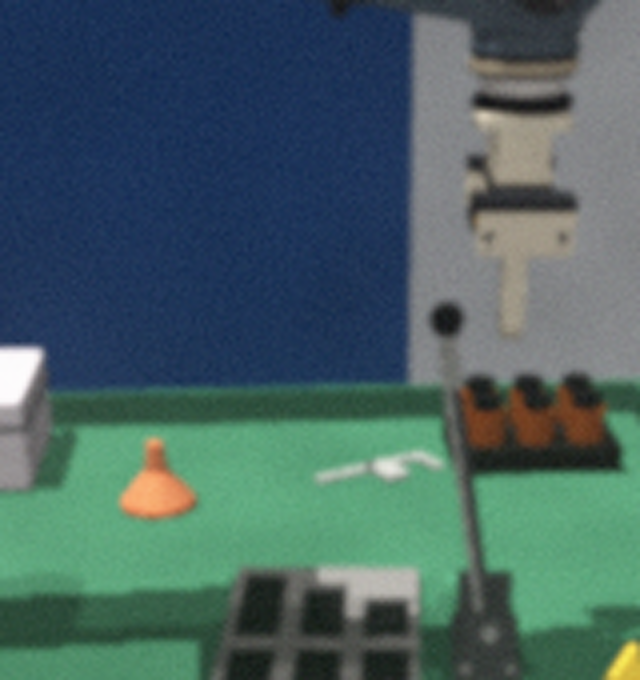

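Run:
```python
from h import *
f=load('s7')
for u,v in((281,100),(282,100),(282,101)): print(world(f,u,v).round(4))
print('start',pw(70,0),'end',pw(141,0))
x,y=pw(70,0); go(x,y,.275)
```

```text
[0.6284 0.0648 0.3131]
[0.6317 0.0658 0.3127]
[0.6319 0.0664 0.3094]
start [0.59175959 0.08240343] end [0.66251574 0.07652404]
pos [0.6801 0.0781 0.2849] yaw 85.41 wz 0.0 t [ 2.21  -0.069  0.248] j6 -82.8 tilt [-0.001 -0.    -1.   ] w 0.0004 F [0.6 0.6 0. ] t 8.4
```

```bash
python3 -m jog '[{"wx":0,"wy":0,"wz":0,"tx":0,"ty":0,"tz":-0.75,"gripper":-1},{"wx":0,"wy":0,"wz":0,"tx":0,"ty":0,"tz":-0.75,"gripper":-1},{"wx":0,"wy":0,"wz":0,"tx":0.8,"ty":-0.03,"tz":0,"gripper":-1},{"wx":0,"wy":0,"wz":0,"tx":0.8,"ty":-0.03,"tz":0,"gripper":-1},{"wx":0,"wy":0,"wz":0,"tx":0.8,"ty":0,"tz":0,"gripper":-1},{"wx":0,"wy":0,"wz":0,"tx":0,"ty":0,"tz":0.85,"gripper":-1},{"wx":0,"wy":0,"wz":0,"tx":0,"ty":0,"tz":0.85,"gripper":-1},{"wx":0,"wy":0,"wz":0,"tx":0,"ty":0,"tz":0,"gripper":-1}]'
python3 - <<'E'
from h import *
x,y=pw(141,0); go(x,y,.275)
snap('side','s8'); crop('s8',170,20,330,190,4,'s8c')
E
```

```text
t: 9.4
tool_pos: [0.5828, 0.0834, 0.2759]
tcp_rot: [[-0.997, 0.08, -0.004], [0.08, 0.997, -0.0], [0.004, -0.001, -1.0]]
wrist_force: [-0.3, -0.2, 0.5]
width: 0.0008
pos [0.5828 0.0834 0.2759] yaw 85.43 wz 0.0 t [-2.001 -0.013  0.022] j6 -81.8 tilt [-0.004 -0.    -1.   ] w 0.0008 F [-0.3 -0.2  0.5] t 9.4
```

View pics/s8c.png

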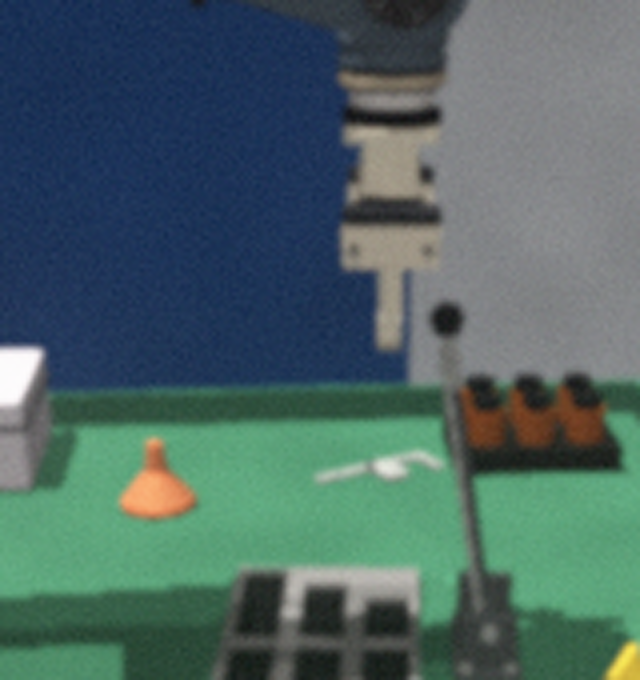

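```bash
python3 -m jog '[{"wx":0,"wy":0,"wz":0,"tx":-0.2,"ty":0,"tz":0,"gripper":-1},{"wx":0,"wy":0,"wz":0,"tx":-0.2,"ty":0,"tz":0,"gripper":-1},{"wx":0,"wy":0,"wz":0,"tx":-0.2,"ty":0,"tz":0,"gripper":-1},{"wx":0,"wy":0,"wz":0,"tx":-0.2,"ty":0,"tz":0,"gripper":-1},{"wx":0,"wy":0,"wz":0,"tx":-0.2,"ty":0,"tz":0,"gripper":-1},{"wx":0,"wy":0,"wz":0,"tx":-0.2,"ty":0,"tz":0,"gripper":-1},{"wx":0,"wy":0,"wz":0,"tx":-0.2,"ty":0,"tz":0,"gripper":-1},{"wx":0,"wy":0,"wz":0,"tx":-0.2,"ty":0,"tz":0,"gripper":-1},{"wx":0,"wy":0,"wz":0,"tx":-0.2,"ty":0,"tz":0,"gripper":-1},{"wx":0,"wy":0,"wz":0,"tx":-0.15,"ty":0,"tz":0,"gripper":-1},{"wx":0,"wy":0,"wz":0,"tx":0,"ty":0,"tz":0,"gripper":-1}]'
python3 - <<'E'
from h import *
x,y=pw(141,0); go(x,y,.275)
f=snap('side','s9'); crop('s9',170,20,330,190,4,'s9c')
E
```

```text
t: 10.82
tool_pos: [0.6626, 0.0771, 0.2774]
tcp_rot: [[-0.997, 0.08, 0.0], [0.08, 0.997, 0.0], [-0.0, 0.0, -1.0]]
wrist_force: [0.6, 0.7, -0.4]
width: 0.0006
pos [0.6626 0.0771 0.2774] yaw 85.41 wz 0.0 t [ 0.    -0.015  0.059] j6 -82.8 tilt [ 0.  0. -1.] w 0.0006 F [ 0.6  0.7 -0.4] t 10.82
```

View pics/s9c.png

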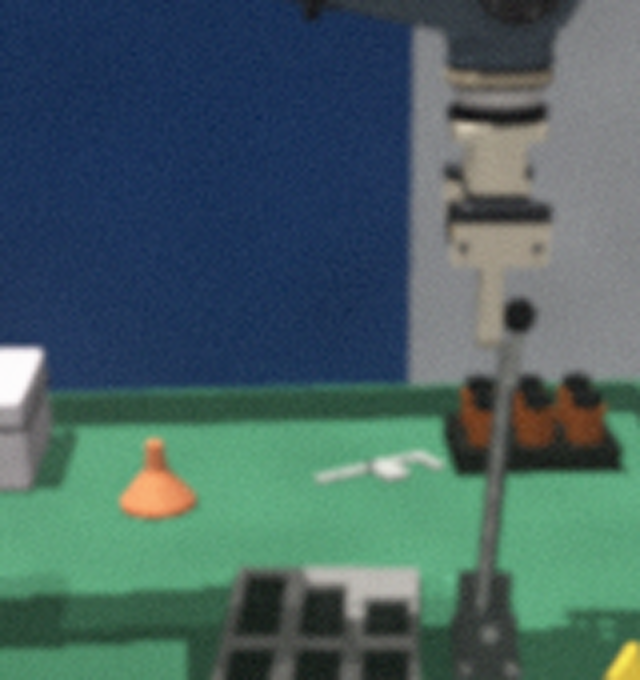

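```bash
python3 -m jog '[{"wx":0,"wy":0,"wz":0,"tx":0.6,"ty":0,"tz":0,"gripper":-1},{"wx":0,"wy":0,"wz":0,"tx":0.6,"ty":0,"tz":0,"gripper":-1},{"wx":0,"wy":0,"wz":0,"tx":0.5,"ty":-0.8,"tz":0,"gripper":-0.1},{"wx":0,"wy":0,"wz":0,"tx":0,"ty":-1,"tz":0,"gripper":-0.1},{"wx":0,"wy":0,"wz":0,"tx":0,"ty":-1,"tz":0,"gripper":-0.1},{"wx":0,"wy":0,"wz":0,"tx":0,"ty":-1,"tz":0.5,"gripper":-0.1},{"wx":0,"wy":0,"wz":0,"tx":0,"ty":-1,"tz":0.8,"gripper":-0.1},{"wx":0,"wy":0,"wz":0,"tx":0,"ty":-1,"tz":0.8,"gripper":-0.1},{"wx":0,"wy":0,"wz":0,"tx":0,"ty":0,"tz":0,"gripper":-0.1}]'
cat >> h.py <<'E'
def tubes(f):
    C=cloud(f); z=C[...,2]
    m=((z>0.018)&(z<0.040)).astype(np.uint8); m[:, :268]=0; m[:,380:]=0; m[:145]=0;m[300:]=0
    n,l,st,ce=cv2.connectedComponentsWithStats(m)
    for i in range(1,n):
        if st[i,4]<60: continue
        P=C[l==i]; r=cv2.minAreaRect((P[:,:2]*1000).astype(np.float32))
        a=r[2] if r[1][0]>r[1][1] else r[2]+90
        a=(a+90)%180-90
        print('tube',st[i].tolist(),np.round(r[0],1),np.round(sorted(r[1]),1),'long axis',round(a,1))
E
python3 - <<'E'
from h import *
go(.607,-.192,.1,86.2)
f=snap('top','t10'); tubes(f); snap('wrist','w10')
E
```

```text
t: 12.0
tool_pos: [0.5744, -0.1503, 0.1914]
tcp_rot: [[-0.997, 0.083, -0.004], [0.083, 0.997, 0.001], [0.004, 0.001, -1.0]]
wrist_force: [-0.3, 0.2, 0.7]
width: 0.0418
pos [ 0.5744 -0.1503  0.1914] yaw 86.2 wz -0.118 t [-0.883 -0.986  2.284] j6 -104.4 tilt [-0.004  0.001 -1.   ] w 0.0418 F [-0.3  0.2  0.7] t 12.0
tube [329, 156, 9, 35, 294] [ 607.1 -334.3] [ 28.7 124.1] long axis -4.0
tube [335, 216, 11, 19, 159] [ 422.  -349.5] [29.2 64.3] long axis -11.9
```

View pics/t10.png

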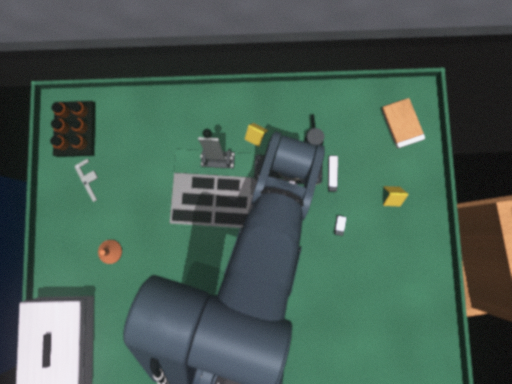

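View pics/w10.png

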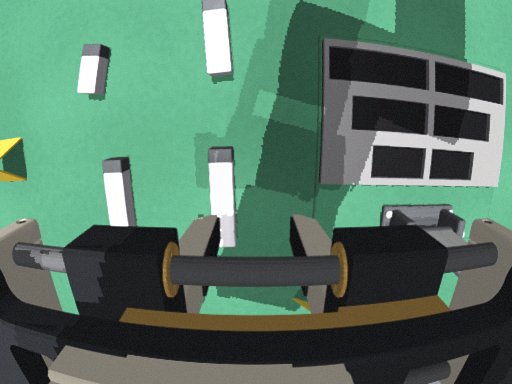

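```bash
python3 -m jog '[{"wx":0,"wy":0,"wz":-0.12,"tx":0,"ty":0,"tz":0,"gripper":0.1},{"wx":0,"wy":0,"wz":0,"tx":-0.45,"ty":-0.5,"tz":0.3,"gripper":0.1},{"wx":0,"wy":0,"wz":0,"tx":-0.43,"ty":-0.49,"tz":0.7,"gripper":0.1},{"wx":0,"wy":0,"wz":0,"tx":0,"ty":0,"tz":0.8,"gripper":0.1},{"wx":0,"wy":0,"wz":0,"tx":0,"ty":0,"tz":0.8,"gripper":0.1},{"wx":0,"wy":0,"wz":0,"tx":0,"ty":0,"tz":0.6,"gripper":0.1},{"wx":0,"wy":0,"wz":0,"tx":0,"ty":0,"tz":0,"gripper":0.1}]'
python3 - <<'E'
from h import *
go(.607,-.192,-.002,86.2)
f=snap('wrist','w11'); snap('side','s11'); crop('s11',230,120,360,250,5,'s11c')
E
```

```text
t: 12.98
tool_pos: [0.6082, -0.1893, 0.065]
tcp_rot: [[-0.998, 0.062, -0.002], [0.062, 0.998, 0.001], [0.002, 0.001, -1.0]]
wrist_force: [-1.4, 0.6, -0.4]
width: 0.0515
pos [ 0.6082 -0.1893  0.065 ] yaw 86.2 wz 0.034 t [ 0.026 -0.07   1.674] j6 -107.9 tilt [-0.002  0.001 -1.   ] w 0.0515 F [-1.4  0.6 -0.4] t 12.97
```

View pics/w11.png

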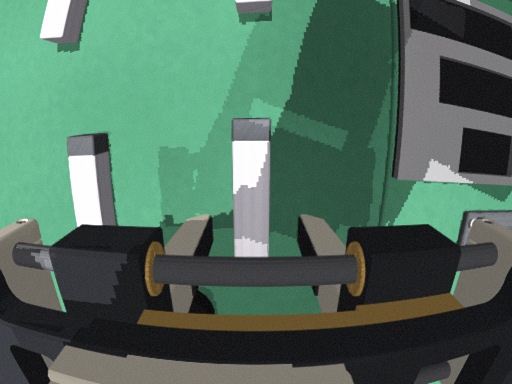

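View pics/s11c.png

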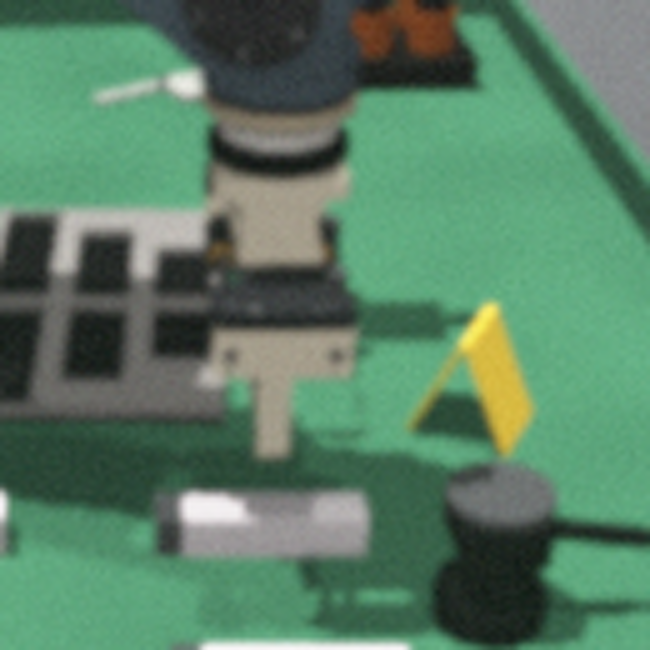

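```bash
python3 -m jog '[{"wx":0,"wy":0,"wz":0,"tx":0,"ty":-0.05,"tz":0.5,"gripper":0.1},{"wx":0,"wy":0,"wz":0,"tx":0,"ty":0,"tz":0.5,"gripper":0.1},{"wx":0,"wy":0,"wz":0,"tx":0,"ty":0,"tz":0.35,"gripper":0.1},{"wx":0,"wy":0,"wz":0,"tx":0,"ty":0,"tz":0.2,"gripper":0.1},{"wx":0,"wy":0,"wz":0,"tx":0,"ty":0,"tz":0.1,"gripper":0.1},{"wx":0,"wy":0,"wz":0,"tx":0,"ty":0,"tz":0,"gripper":0.1}]'
python3 - <<'E'
from h import *
go(.607,-.192,-.002,86.2)
f=snap('wrist','w12'); snap('side','s12'); crop('s12',250,160,350,250,6,'s12c')
E
```

```text
t: 13.82
tool_pos: [0.6084, -0.1924, -0.0003]
tcp_rot: [[-0.998, 0.063, 0.0], [0.063, 0.998, -0.0], [-0.0, -0.0, -1.0]]
wrist_force: [-0.4, 0.6, -1.0]
width: 0.0507
pos [ 6.084e-01 -1.924e-01 -3.000e-04] yaw 86.2 wz 0.022 t [0.037 0.009 0.042] j6 -108.1 tilt [ 0. -0. -1.] w 0.0507 F [-0.4  0.6 -1. ] t 13.82
```

View pics/s12c.png

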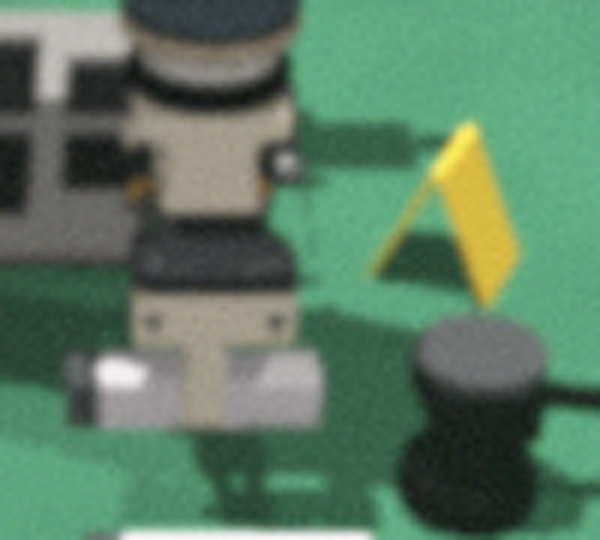

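```bash
python3 -m jog '[{"wx":0,"wy":0,"wz":0,"tx":0,"ty":0,"tz":0,"gripper":-1},{"wx":0,"wy":0,"wz":0,"tx":0,"ty":0,"tz":0,"gripper":-1},{"wx":0,"wy":0,"wz":0,"tx":0,"ty":0,"tz":0,"gripper":-1},{"wx":0,"wy":0,"wz":0,"tx":0,"ty":0,"tz":-0.3,"gripper":-1},{"wx":0,"wy":0,"wz":0,"tx":0,"ty":0,"tz":-0.7,"gripper":-1},{"wx":0,"wy":0,"wz":0,"tx":0,"ty":0,"tz":-0.8,"gripper":-1},{"wx":0,"wy":0,"wz":0,"tx":0,"ty":0,"tz":-0.8,"gripper":-1},{"wx":0,"wy":0,"wz":0,"tx":0,"ty":0,"tz":0,"gripper":-1}]'
python3 - <<'E'
from h import *
x,y=pw(-60,75.5);go(x,y,.1,-4.75)
f=snap('wrist','w13'); snap('side','s13'); crop('s13',250,110,350,230,6,'s13c')
E
```

```text
t: 14.92
tool_pos: [0.6097, -0.193, 0.1066]
tcp_rot: [[-0.998, 0.063, 0.005], [0.063, 0.998, -0.002], [-0.005, -0.002, -1.0]]
wrist_force: [-1.1, 0.6, -0.7]
width: 0.0278
pos [ 0.6097 -0.193   0.1066] yaw 175.25 wz -11.109 t [-8.711  4.267  0.165] j6 -108.1 tilt [ 0.005 -0.002 -1.   ] w 0.0278 F [-1.1  0.6 -0.7] t 14.93
```

View pics/s13c.png

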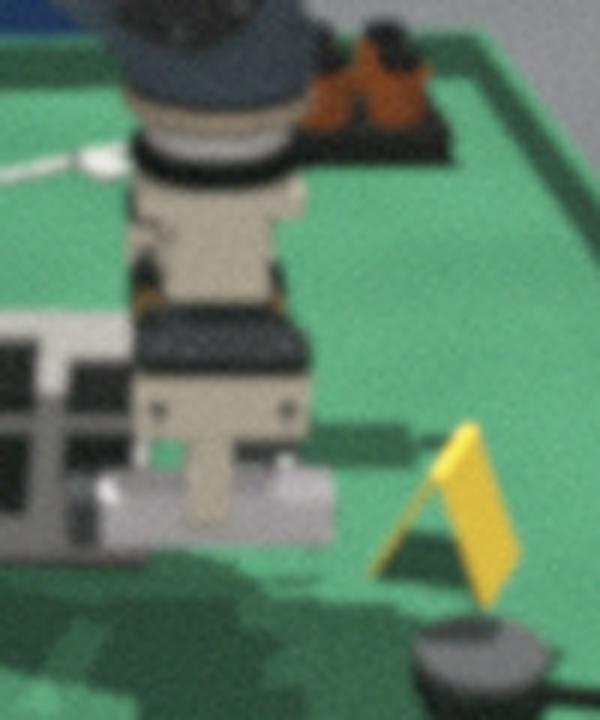

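View pics/w13.png

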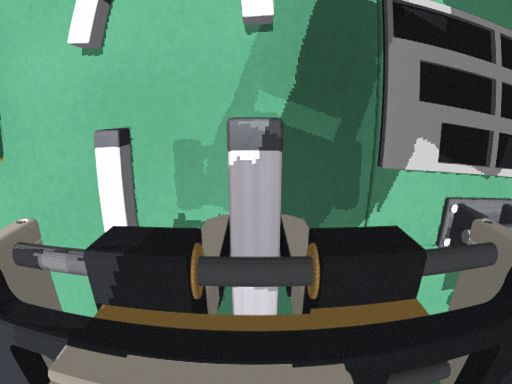

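```bash
python3 -m jog '[{"wx":0,"wy":0,"wz":0.95,"tx":0,"ty":0,"tz":0,"gripper":-1},{"wx":0,"wy":0,"wz":0.95,"tx":0,"ty":0,"tz":0,"gripper":-1},{"wx":0,"wy":0,"wz":0.95,"tx":0,"ty":0,"tz":0,"gripper":-1},{"wx":0,"wy":0,"wz":0.95,"tx":0,"ty":0,"tz":0,"gripper":-1},{"wx":0,"wy":0,"wz":0.95,"tx":0,"ty":0,"tz":0,"gripper":-1},{"wx":0,"wy":0,"wz":0.95,"tx":0,"ty":0,"tz":0,"gripper":-1},{"wx":0,"wy":0,"wz":0.95,"tx":0,"ty":0,"tz":0,"gripper":-1},{"wx":0,"wy":0,"wz":0.95,"tx":0,"ty":0,"tz":0,"gripper":-1},{"wx":0,"wy":0,"wz":0.95,"tx":0,"ty":0,"tz":0,"gripper":-1},{"wx":0,"wy":0,"wz":0.95,"tx":0,"ty":0,"tz":0,"gripper":-1},{"wx":0,"wy":0,"wz":0.95,"tx":0,"ty":0,"tz":0,"gripper":-1},{"wx":0,"wy":0,"wz":0.94,"tx":0,"ty":0,"tz":0,"gripper":-1}]'
python3 - <<'E'
from h import *
x,y=pw(-60,73);go(x,y,.06,-4.75)
E
```

```text
t: 16.52
tool_pos: [0.6075, -0.1921, 0.1019]
tcp_rot: [[0.087, 0.996, -0.003], [0.996, -0.087, 0.001], [0.001, -0.003, -1.0]]
wrist_force: [-0.9, 0.2, -0.5]
width: 0.0278
pos [ 0.6075 -0.1921  0.1019] yaw -4.75 wz -0.03 t [ 8.631 -4.211  1.047] j6 -16.7 tilt [-0.003  0.001 -1.   ] w 0.0278 F [-0.9  0.2 -0.5] t 16.52
```

```bash
python3 -m jog '[{"wx":0,"wy":0,"wz":-0.03,"tx":0.4,"ty":-0.4,"tz":0,"gripper":-1},{"wx":0,"wy":0,"wz":0,"tx":0.8,"ty":-0.5,"tz":0,"gripper":-1},{"wx":0,"wy":0,"wz":0,"tx":0.8,"ty":-0.5,"tz":0,"gripper":-1},{"wx":0,"wy":0,"wz":0,"tx":0.8,"ty":-0.5,"tz":0,"gripper":-1},{"wx":0,"wy":0,"wz":0,"tx":0.8,"ty":-0.5,"tz":0,"gripper":-1},{"wx":0,"wy":0,"wz":0,"tx":0.8,"ty":-0.5,"tz":0,"gripper":-1},{"wx":0,"wy":0,"wz":0,"tx":0.8,"ty":-0.5,"tz":0,"gripper":-1},{"wx":0,"wy":0,"wz":0,"tx":0.9,"ty":-0.4,"tz":0.2,"gripper":-1},{"wx":0,"wy":0,"wz":0,"tx":0.9,"ty":-0.4,"tz":0.4,"gripper":-1},{"wx":0,"wy":0,"wz":0,"tx":0.8,"ty":-0.1,"tz":0.4,"gripper":-1},{"wx":0,"wy":0,"wz":0,"tx":0.8,"ty":0,"tz":0,"gripper":-1},{"wx":0,"wy":0,"wz":0,"tx":0,"ty":0,"tz":0,"gripper":-1}]'
python3 - <<'E'
from h import *
x,y=pw(-60,73);go(x,y,.012,-4.75)
snap('wrist','w14'); snap('side','s14'); crop('s14',190,80,320,230,5,'s14c')
E
```

```text
t: 18.02
tool_pos: [0.4631, 0.1653, 0.0624]
tcp_rot: [[0.076, 0.997, -0.002], [0.997, -0.076, -0.0], [-0.001, -0.002, -1.0]]
wrist_force: [0.0, -0.7, -0.9]
width: 0.0278
pos [0.4631 0.1653 0.0624] yaw -4.75 wz 0.048 t [0.026 0.126 1.261] j6 18.6 tilt [-0.002 -0.    -1.   ] w 0.0278 F [ 0.  -0.7 -0.9] t 18.02
```

View pics/s14c.png

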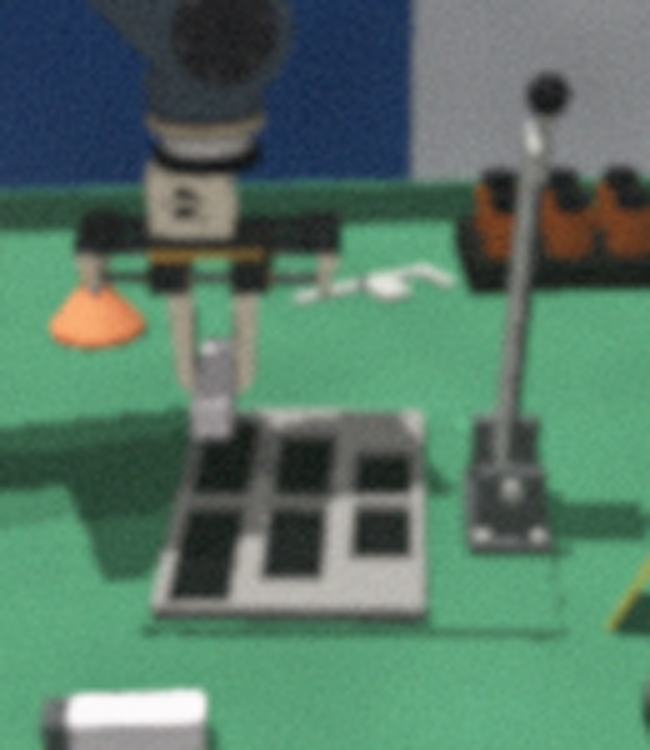

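View pics/w14.png

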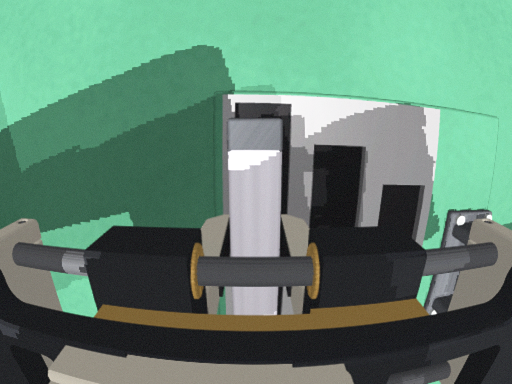

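```bash
python3 -m jog '[{"wx":0,"wy":0,"wz":0.05,"tx":0.02,"ty":0.12,"tz":0,"gripper":-1},{"wx":0,"wy":0,"wz":0,"tx":0,"ty":0,"tz":0.4,"gripper":-1},{"wx":0,"wy":0,"wz":0,"tx":0,"ty":0,"tz":0.4,"gripper":-1},{"wx":0,"wy":0,"wz":0,"tx":0,"ty":0,"tz":0.25,"gripper":-1},{"wx":0,"wy":0,"wz":0,"tx":0,"ty":0,"tz":0.17,"gripper":-1},{"wx":0,"wy":0,"wz":0,"tx":0,"ty":0,"tz":0,"gripper":-1}]'
python3 - <<'E'
from h import *
x,y=pw(-60,73);go(x,y,.012,-4.75)
snap('wrist','w15'); snap('side','s15'); crop('s15',190,80,320,230,5,'s15c')
E
```

```text
t: 18.88
tool_pos: [0.4686, 0.1645, 0.0144]
tcp_rot: [[0.085, 0.996, -0.001], [0.996, -0.085, -0.0], [-0.0, -0.001, -1.0]]
wrist_force: [-0.4, 0.3, -1.4]
width: 0.0279
pos [0.4686 0.1645 0.0144] yaw -4.75 wz -0.019 t [ 0.035 -0.011  0.059] j6 18.9 tilt [-0.001 -0.    -1.   ] w 0.0279 F [-0.4  0.3 -1.4] t 18.88
```

View pics/s15c.png

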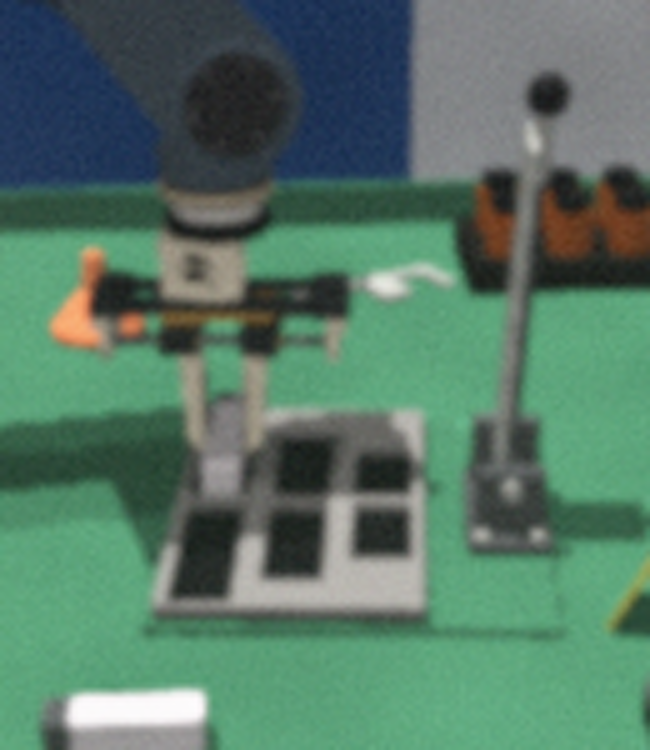

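View pics/w15.png

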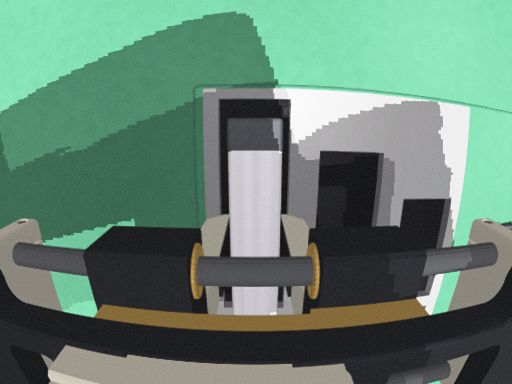

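```bash
python3 -m jog '[{"wx":0,"wy":0,"wz":0,"tx":0,"ty":0,"tz":0.05,"gripper":-1},{"wx":0,"wy":0,"wz":0,"tx":0,"ty":0,"tz":0,"gripper":-0.1},{"wx":0,"wy":0,"wz":0,"tx":0,"ty":0,"tz":0,"gripper":-0.1},{"wx":0,"wy":0,"wz":0,"tx":0,"ty":0,"tz":-0.3,"gripper":-0.1},{"wx":0,"wy":0,"wz":0,"tx":0,"ty":0,"tz":-0.8,"gripper":-0.1},{"wx":0,"wy":0,"wz":0,"tx":0,"ty":0,"tz":-0.9,"gripper":-0.1},{"wx":0,"wy":0,"wz":0,"tx":0,"ty":0,"tz":-0.9,"gripper":-0.1}]'
python3 - <<'E'
from h import *
go(.607,-.334,.1,86)
snap('wrist','w16'); snap('side','s16'); crop('s16',190,80,320,230,5,'s16c')
E
```

```text
t: 19.85
tool_pos: [0.4688, 0.1645, 0.1308]
tcp_rot: [[0.085, 0.996, 0.001], [0.996, -0.085, 0.0], [0.0, 0.001, -1.0]]
wrist_force: [0.8, 0.2, -0.2]
width: 0.0419
pos [0.4688 0.1645 0.1308] yaw -94.0 wz 11.137 t [ 4.317 12.191  0.771] j6 18.9 tilt [ 0.001  0.    -1.   ] w 0.0419 F [ 0.8  0.2 -0.2] t 19.85
```

View pics/w16.png

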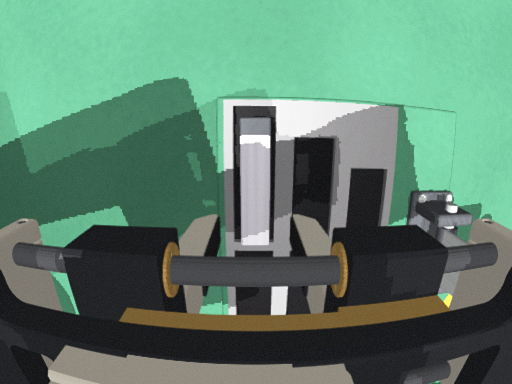

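```bash
python3 -m jog '[{"wx":0,"wy":0,"wz":0.93,"tx":0,"ty":0,"tz":0,"gripper":0.1},{"wx":0,"wy":0,"wz":0.93,"tx":0,"ty":0,"tz":0,"gripper":0.1},{"wx":0,"wy":0,"wz":0.93,"tx":0,"ty":0,"tz":0,"gripper":0.1},{"wx":0,"wy":0,"wz":0.93,"tx":0,"ty":0,"tz":0,"gripper":0.1},{"wx":0,"wy":0,"wz":0.93,"tx":0,"ty":0,"tz":0,"gripper":0.1},{"wx":0,"wy":0,"wz":0.93,"tx":0,"ty":0,"tz":0,"gripper":0.1},{"wx":0,"wy":0,"wz":0.93,"tx":0,"ty":0,"tz":0,"gripper":0.1},{"wx":0,"wy":0,"wz":0.93,"tx":0,"ty":0,"tz":0,"gripper":0.1},{"wx":0,"wy":0,"wz":0.93,"tx":0,"ty":0,"tz":0,"gripper":0.1},{"wx":0,"wy":0,"wz":0.93,"tx":0,"ty":0,"tz":0,"gripper":0.1},{"wx":0,"wy":0,"wz":0.93,"tx":0,"ty":0,"tz":0,"gripper":0.1},{"wx":0,"wy":0,"wz":0.91,"tx":0,"ty":0,"tz":0,"gripper":0.1}]'
python3 -m jog '[{"wx":0,"wy":0,"wz":0,"tx":0.3,"ty":1,"tz":0,"gripper":0.1},{"wx":0,"wy":0,"wz":0,"tx":0.3,"ty":1,"tz":0,"gripper":0.1},{"wx":0,"wy":0,"wz":0,"tx":0.3,"ty":1,"tz":0,"gripper":0.1},{"wx":0,"wy":0,"wz":0,"tx":0.3,"ty":1,"tz":0,"gripper":0.1},{"wx":0,"wy":0,"wz":0,"tx":0.3,"ty":1,"tz":0,"gripper":0.1},{"wx":0,"wy":0,"wz":0,"tx":0.3,"ty":1,"tz":0,"gripper":0.1},{"wx":0,"wy":0,"wz":0,"tx":0.3,"ty":1,"tz":0,"gripper":0.1},{"wx":0,"wy":0,"wz":0,"tx":0.4,"ty":1,"tz":0,"gripper":0.1},{"wx":0,"wy":0,"wz":0,"tx":0.4,"ty":1,"tz":0,"gripper":0.1},{"wx":0,"wy":0,"wz":0,"tx":0.4,"ty":1,"tz":0,"gripper":0.1},{"wx":0,"wy":0,"wz":0,"tx":0.4,"ty":1,"tz":0,"gripper":0.1},{"wx":0,"wy":0,"wz":0,"tx":0.4,"ty":0.8,"tz":0,"gripper":0.1}]'
python3 - <<'E'
from h import *
go(.607,-.334,.06,86)
f=snap('top','t17'); tubes(f)
snap('wrist','w17'); snap('side','s17'); crop('s17',190,140,350,280,5,'s17c')
E
```

```text
t: 21.45
tool_pos: [0.4685, 0.1644, 0.1286]
tcp_rot: [[0.997, -0.074, -0.001], [-0.074, -0.997, -0.0], [-0.001, 0.0, -1.0]]
wrist_force: [0.0, -0.3, -0.2]
width: 0.0515
t: 22.95
tool_pos: [0.5992, -0.3193, 0.1284]
tcp_rot: [[0.997, -0.071, -0.001], [-0.071, -0.997, 0.0], [-0.001, -0.0, -1.0]]
wrist_force: [0.5, 0.0, 0.0]
width: 0.0513
pos [ 0.5992 -0.3193  0.1284] yaw -94.0 wz -0.008 t [0.22  0.352 1.711] j6 62.1 tilt [-0.001  0.    -1.   ] w 0.0513 F [0.5 0.  0. ] t 22.95
```

View pics/w17.png

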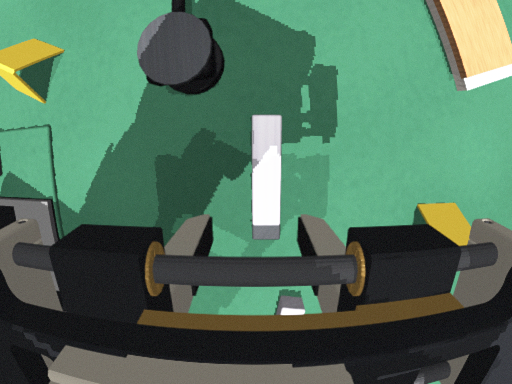

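View pics/t17.png

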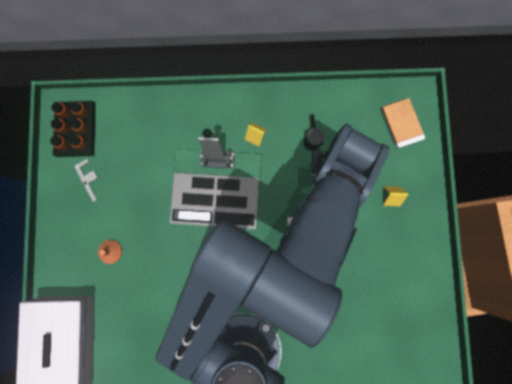

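```bash
python3 - <<'E'
from h import *
f=load('w17')
a=ww(f,266.5,116,.028);b=ww(f,266,232,.028);print(a,b,(a+b)/2,np.hypot(*(a-b)[:2]))
E
python3 -m jog '[{"wx":0,"wy":0,"wz":0,"tx":0.2,"ty":0.35,"tz":0.6,"gripper":0.1},{"wx":0,"wy":0,"wz":0,"tx":0,"ty":0,"tz":0.6,"gripper":0.1},{"wx":0,"wy":0,"wz":0,"tx":0,"ty":0,"tz":0.5,"gripper":0.1},{"wx":0,"wy":0,"wz":0,"tx":0,"ty":0,"tz":0,"gripper":0.1}]'
python3 - <<'E'
from h import *
go(.607,-.334,0,86)
snap('wrist','w18'); snap('side','s18'); crop('s18',230,160,370,280,5,'s18c')
E
```

```text
[ 0.66475792 -0.33907995  0.028     ] [ 0.55020983 -0.33118312  0.028     ] [ 0.60748387 -0.33513153  0.028     ] 0.11481997239146717
t: 23.6
tool_pos: [0.6054, -0.3311, 0.0593]
tcp_rot: [[0.998, -0.07, -0.003], [-0.07, -0.998, 0.002], [-0.003, -0.002, -1.0]]
wrist_force: [1.0, -0.2, -0.4]
width: 0.0508
pos [ 0.6054 -0.3311  0.0593] yaw -94.0 wz 0.002 t [0.044 0.069 1.483] j6 61.4 tilt [-0.003  0.002 -1.   ] w 0.0508 F [ 1.  -0.2 -0.4] t 23.6
```

View pics/w18.png

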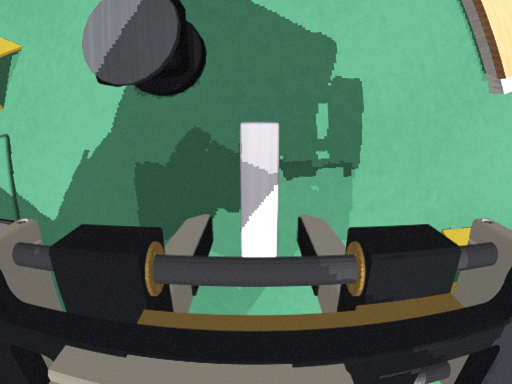

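View pics/s18c.png

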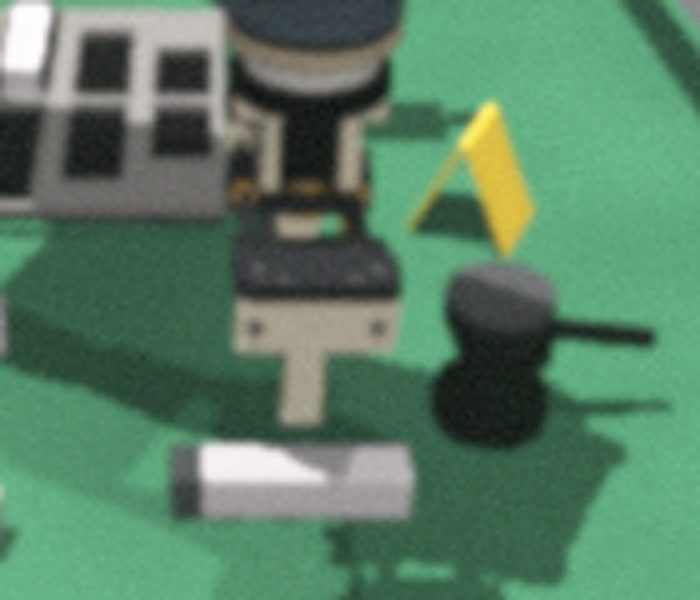

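```bash
python3 -m jog '[{"wx":0,"wy":0,"wz":0,"tx":0.04,"ty":0.08,"tz":0.5,"gripper":0.1},{"wx":0,"wy":0,"wz":0,"tx":0,"ty":0,"tz":0.5,"gripper":0.1},{"wx":0,"wy":0,"wz":0,"tx":0,"ty":0,"tz":0.3,"gripper":0.1},{"wx":0,"wy":0,"wz":0,"tx":0,"ty":0,"tz":0.18,"gripper":0.1},{"wx":0,"wy":0,"wz":0,"tx":0,"ty":0,"tz":0,"gripper":-1},{"wx":0,"wy":0,"wz":0,"tx":0,"ty":0,"tz":0,"gripper":-1},{"wx":0,"wy":0,"wz":0,"tx":0,"ty":0,"tz":0,"gripper":-1}]'
python3 -m jog '[{"wx":0,"wy":0,"wz":0,"tx":0,"ty":0,"tz":-0.3,"gripper":-1},{"wx":0,"wy":0,"wz":0,"tx":0,"ty":0,"tz":-0.7,"gripper":-1},{"wx":0,"wy":0,"wz":0,"tx":0,"ty":0,"tz":-0.8,"gripper":-1},{"wx":0,"wy":0,"wz":0,"tx":0,"ty":0,"tz":-0.8,"gripper":-1},{"wx":0,"wy":0,"wz":0,"tx":0,"ty":0,"tz":0,"gripper":-1}]'
python3 - <<'E'
from h import *
x,y=pw(-60,-75.5);go(x,y,.06,-4.75)
snap('side','s19'); crop('s19',230,130,370,250,5,'s19c')
E
```

```text
t: 24.58
tool_pos: [0.608, -0.3358, 0.0023]
tcp_rot: [[0.998, -0.07, 0.001], [-0.07, -0.998, -0.0], [0.001, 0.0, -1.0]]
wrist_force: [0.3, 0.9, 1.7]
width: 0.0277
t: 25.2
tool_pos: [0.609, -0.3365, 0.1091]
tcp_rot: [[0.998, -0.07, 0.005], [-0.07, -0.998, -0.003], [0.005, 0.003, -1.0]]
wrist_force: [-0.5, 0.7, -1.6]
width: 0.0278
pos [ 0.609  -0.3365  0.1091] yaw -4.75 wz -11.159 t [ 8.513 -4.546  1.227] j6 61.3 tilt [ 0.005 -0.003 -1.   ] w 0.0278 F [-0.5  0.7 -1.6] t 25.2
```

View pics/s19c.png

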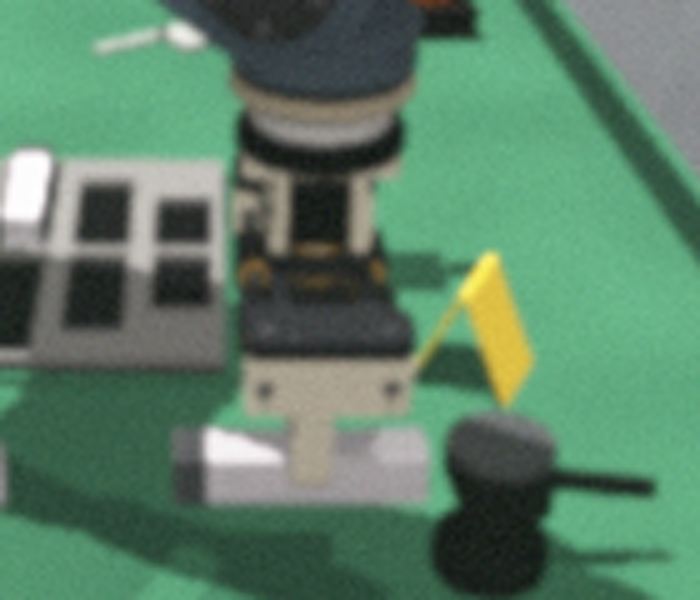

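```bash
python3 -m jog '[{"wx":0,"wy":0,"wz":-0.93,"tx":0,"ty":0,"tz":0,"gripper":-1},{"wx":0,"wy":0,"wz":-0.93,"tx":0,"ty":0,"tz":0,"gripper":-1},{"wx":0,"wy":0,"wz":-0.93,"tx":0,"ty":0,"tz":0,"gripper":-1},{"wx":0,"wy":0,"wz":-0.93,"tx":0,"ty":0,"tz":0,"gripper":-1},{"wx":0,"wy":0,"wz":-0.93,"tx":0,"ty":0,"tz":0,"gripper":-1},{"wx":0,"wy":0,"wz":-0.93,"tx":0,"ty":0,"tz":0,"gripper":-1},{"wx":0,"wy":0,"wz":-0.93,"tx":0,"ty":0,"tz":0,"gripper":-1},{"wx":0,"wy":0,"wz":-0.93,"tx":0,"ty":0,"tz":0,"gripper":-1},{"wx":0,"wy":0,"wz":-0.93,"tx":0,"ty":0,"tz":0,"gripper":-1},{"wx":0,"wy":0,"wz":-0.93,"tx":0,"ty":0,"tz":0,"gripper":-1},{"wx":0,"wy":0,"wz":-0.93,"tx":0,"ty":0,"tz":0,"gripper":-1},{"wx":0,"wy":0,"wz":-0.93,"tx":0,"ty":0,"tz":0,"gripper":-1}]'
python3 -m jog '[{"wx":0,"wy":0,"wz":0,"tx":0.6,"ty":-0.4,"tz":0,"gripper":-1},{"wx":0,"wy":0,"wz":0,"tx":0.8,"ty":-0.4,"tz":0,"gripper":-1},{"wx":0,"wy":0,"wz":0,"tx":0.8,"ty":-0.4,"tz":0,"gripper":-1},{"wx":0,"wy":0,"wz":0,"tx":0.8,"ty":-0.4,"tz":0,"gripper":-1},{"wx":0,"wy":0,"wz":0,"tx":0.8,"ty":-0.4,"tz":0,"gripper":-1},{"wx":0,"wy":0,"wz":0,"tx":0.8,"ty":-0.4,"tz":0,"gripper":-1},{"wx":0,"wy":0,"wz":0,"tx":0.8,"ty":-0.4,"tz":0,"gripper":-1},{"wx":0,"wy":0,"wz":0,"tx":0.8,"ty":-0.4,"tz":0,"gripper":-1},{"wx":0,"wy":0,"wz":0,"tx":0.8,"ty":-0.5,"tz":0.2,"gripper":-1},{"wx":0,"wy":0,"wz":0,"tx":0.8,"ty":-0.5,"tz":0.4,"gripper":-1},{"wx":0,"wy":0,"wz":0,"tx":0.8,"ty":-0.3,"tz":0.4,"gripper":-1},{"wx":0,"wy":0,"wz":0,"tx":0,"ty":0,"tz":0,"gripper":-1}]'
python3 - <<'E'
from h import *
x,y=pw(-60,-72);go(x,y,.0165,-4.75)
snap('wrist','w20')
E
```

```text
t: 26.75
tool_pos: [0.6069, -0.3352, 0.1039]
tcp_rot: [[0.078, 0.997, -0.002], [0.997, -0.078, 0.001], [0.001, -0.002, -1.0]]
wrist_force: [0.4, -0.1, -1.2]
width: 0.0273
t: 28.25
tool_pos: [0.4546, 0.0236, 0.0639]
tcp_rot: [[0.08, 0.997, -0.004], [0.997, -0.08, 0.0], [-0.0, -0.004, -1.0]]
wrist_force: [0.6, -0.8, -0.3]
width: 0.0278
pos [0.4546 0.0236 0.0639] yaw -4.75 wz 0.018 t [-0.05   0.047  1.185] j6 1.7 tilt [-0.004  0.    -1.   ] w 0.0278 F [ 0.6 -0.8 -0.3] t 28.25
```

View pics/w20.png

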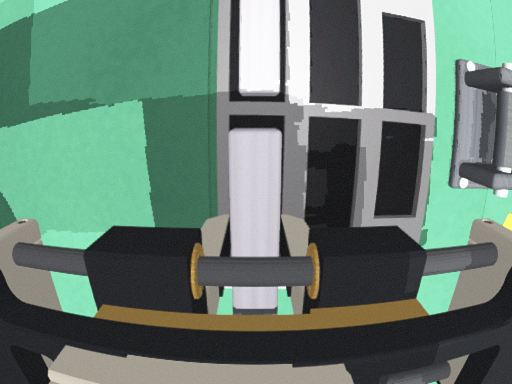

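```bash
python3 -m jog '[{"wx":0,"wy":0,"wz":0.02,"tx":-0.05,"ty":0.05,"tz":0,"gripper":-1},{"wx":0,"wy":0,"wz":0,"tx":0,"ty":0,"tz":0.4,"gripper":-1},{"wx":0,"wy":0,"wz":0,"tx":0,"ty":0,"tz":0.4,"gripper":-1},{"wx":0,"wy":0,"wz":0,"tx":0,"ty":0,"tz":0.25,"gripper":-1},{"wx":0,"wy":0,"wz":0,"tx":0,"ty":0,"tz":0.13,"gripper":-1},{"wx":0,"wy":0,"wz":0,"tx":0,"ty":0,"tz":0,"gripper":-1}]'
python3 - <<'E'
from h import *
x,y=pw(-60,-72);go(x,y,.015,-4.75)
snap('wrist','w21'); snap('side','s21'); crop('s21',190,80,320,230,5,'s21c')
E
```

```text
t: 29.05
tool_pos: [0.4586, 0.0197, 0.0184]
tcp_rot: [[0.086, 0.996, -0.0], [0.996, -0.086, -0.0], [-0.0, -0.0, -1.0]]
wrist_force: [-0.3, 0.3, -0.1]
width: 0.0277
pos [0.4586 0.0197 0.0184] yaw -4.75 wz -0.021 t [ 0.038 -0.063  0.086] j6 1.6 tilt [-0. -0. -1.] w 0.0277 F [-0.3  0.3 -0.1] t 29.05
```

View pics/s21c.png

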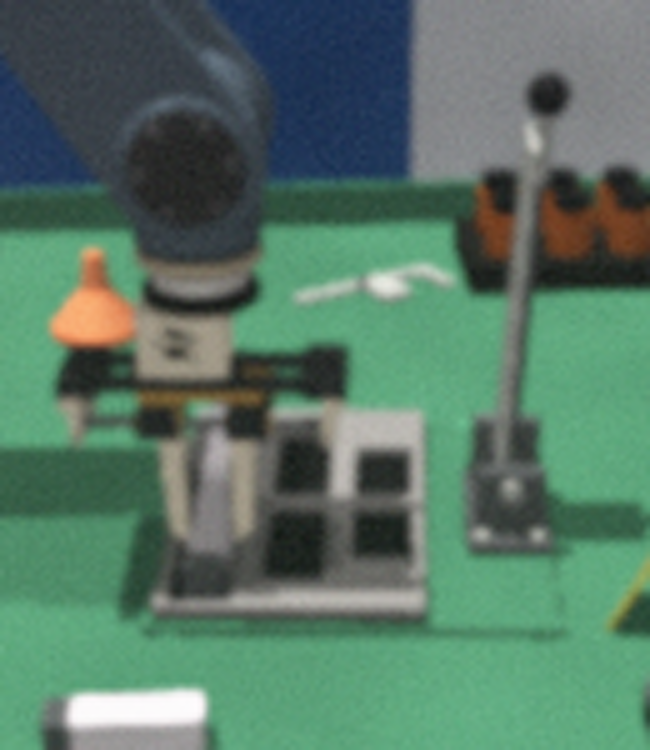

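View pics/w21.png

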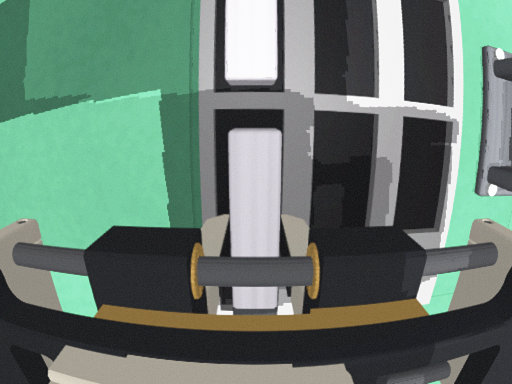

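```bash
cat >> h.py <<'E'
def wp(p):
    d=(np.asarray(p)[:2]-PO)*1000; c,s=np.cos(PY),np.sin(PY); return np.array([c*d[0]+s*d[1],-s*d[0]+c*d[1]]).round(1)
E
python3 - <<'E'
from h import *
f=load('w21')
print('tube inner end',wp(ww(f,255,130,.044)),wp(ww(f,255,130)),ww(f,255,130)[2], 'divider', wp(ww(f,255,107,.02)),wp(ww(f,255,93,.02)),'long1 inner',wp(ww(f,255,82,.04)))
s=load('s21')
print(wp(world(s,190+200/5,80+590/5)),world(s,230,198))
E
```

```text
tube inner end [-57.8 -15.2] [-57.8 -15.2] 0.042371534364593955 divider [-57.7  -2.6] [-57.7   5.8] long1 inner [-57.7  10.1]
[ -56.6 -139.2] [ 0.45405019 -0.04579675  0.02210504]
```

```bash
python3 -m jog '[{"wx":0,"wy":0,"wz":0,"tx":0.05,"ty":-0.03,"tz":0,"gripper":-1},{"wx":0,"wy":0,"wz":0,"tx":0,"ty":0,"tz":0.08,"gripper":-1},{"wx":0,"wy":0,"wz":0,"tx":0,"ty":0,"tz":0,"gripper":-0.1},{"wx":0,"wy":0,"wz":0,"tx":0,"ty":0,"tz":0,"gripper":-0.1},{"wx":0,"wy":0,"wz":0,"tx":0,"ty":0,"tz":-0.3,"gripper":-0.1},{"wx":0,"wy":0,"wz":0,"tx":0,"ty":0,"tz":-0.8,"gripper":-0.1},{"wx":0,"wy":0,"wz":0,"tx":0,"ty":0,"tz":-0.9,"gripper":-0.1},{"wx":0,"wy":0,"wz":0,"tx":0,"ty":0,"tz":-0.9,"gripper":-0.1}]'
python3 - <<'E'
from h import *
go(.41,-.181,.1,-88.9)
f=snap('top','t22'); tubes(f)
snap('wrist','w22'); snap('side','s22'); crop('s22',190,120,340,280,4,'s22c')
E
```

```text
t: 30.15
tool_pos: [0.4575, 0.022, 0.1332]
tcp_rot: [[0.086, 0.996, 0.001], [0.996, -0.086, -0.0], [0.0, 0.001, -1.0]]
wrist_force: [-0.3, 0.1, -0.1]
width: 0.0421
pos [0.4575 0.022  0.1332] yaw -88.9 wz 10.499 t [-1.284  5.051  0.831] j6 1.8 tilt [ 0.001 -0.    -1.   ] w 0.0421 F [-0.3  0.1 -0.1] t 30.15
tube [288, 217, 9, 27, 223] [ 410. -181.] [27.8 90.5] long axis -1.4
tube [335, 216, 11, 19, 160] [ 422.1 -349.7] [29.1 64.5] long axis -12.8
```

View pics/w22.png

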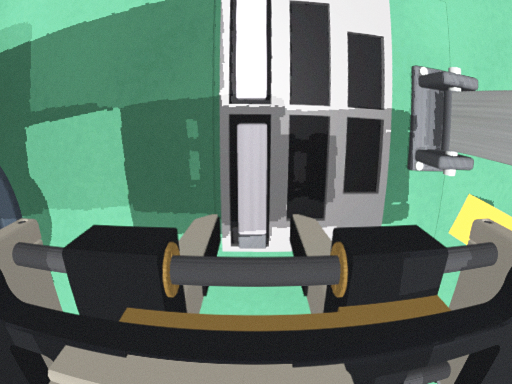

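View pics/s22c.png

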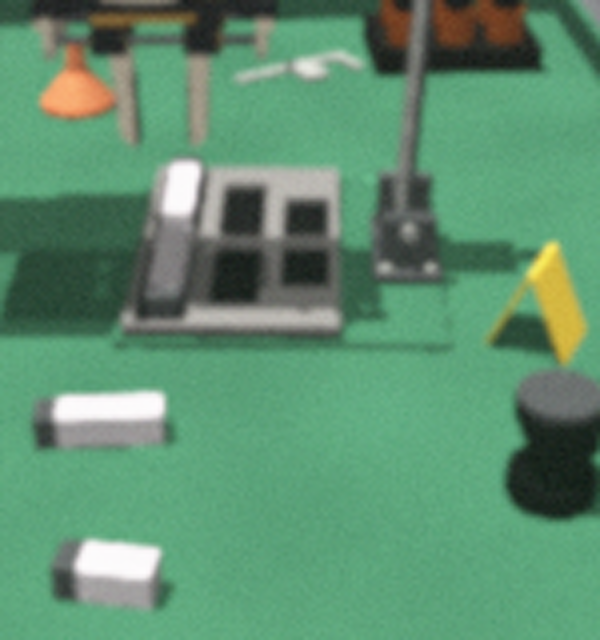

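```bash
python3 -m jog '[{"wx":0,"wy":0,"wz":0.96,"tx":0,"ty":0,"tz":0,"gripper":0.1},{"wx":0,"wy":0,"wz":0.96,"tx":0,"ty":0,"tz":0,"gripper":0.1},{"wx":0,"wy":0,"wz":0.96,"tx":0,"ty":0,"tz":0,"gripper":0.1},{"wx":0,"wy":0,"wz":0.96,"tx":0,"ty":0,"tz":0,"gripper":0.1},{"wx":0,"wy":0,"wz":0.96,"tx":0,"ty":0,"tz":0,"gripper":0.1},{"wx":0,"wy":0,"wz":0.96,"tx":0,"ty":0,"tz":0,"gripper":0.1},{"wx":0,"wy":0,"wz":0.96,"tx":0,"ty":0,"tz":0,"gripper":0.1},{"wx":0,"wy":0,"wz":0.96,"tx":0,"ty":0,"tz":0,"gripper":0.1},{"wx":0,"wy":0,"wz":0.96,"tx":0,"ty":0,"tz":0,"gripper":0.1},{"wx":0,"wy":0,"wz":0.96,"tx":0,"ty":0,"tz":0,"gripper":0.1},{"wx":0,"wy":0,"wz":0.97,"tx":0,"ty":0,"tz":0,"gripper":0.1}]'
python3 -m jog '[{"wx":0,"wy":0,"wz":0,"tx":-0.2,"ty":0.8,"tz":0,"gripper":0.1},{"wx":0,"wy":0,"wz":0,"tx":-0.2,"ty":0.9,"tz":0,"gripper":0.1},{"wx":0,"wy":0,"wz":0,"tx":-0.2,"ty":0.9,"tz":0,"gripper":0.1},{"wx":0,"wy":0,"wz":0,"tx":-0.2,"ty":0.9,"tz":0,"gripper":0.1},{"wx":0,"wy":0,"wz":0,"tx":-0.2,"ty":0.9,"tz":0.5,"gripper":0.1},{"wx":0,"wy":0,"wz":0,"tx":-0.2,"ty":0.65,"tz":0.6,"gripper":0.1},{"wx":0,"wy":0,"wz":0,"tx":0,"ty":0,"tz":0.6,"gripper":0.1},{"wx":0,"wy":0,"wz":0,"tx":0,"ty":0,"tz":0,"gripper":0.1}]'
python3 - <<'E'
from h import *
go(.41,-.181,.001,-89.5)
snap('wrist','w23'); snap('side','s23'); crop('s23',180,140,310,280,5,'s23c')
E
```

```text
t: 31.68
tool_pos: [0.4569, 0.022, 0.1305]
tcp_rot: [[1.0, 0.005, -0.002], [0.005, -1.0, 0.0], [-0.002, -0.0, -1.0]]
wrist_force: [-0.1, -0.6, 0.2]
width: 0.0514
t: 32.67
tool_pos: [0.41, -0.1799, 0.0616]
tcp_rot: [[1.0, 0.009, -0.004], [0.009, -1.0, 0.002], [-0.004, -0.002, -1.0]]
wrist_force: [0.3, 0.4, -0.1]
width: 0.0513
pos [ 0.41   -0.1799  0.0616] yaw -89.5 wz 0.0 t [0.    0.027 1.516] j6 59.8 tilt [-0.004  0.002 -1.   ] w 0.0513 F [ 0.3  0.4 -0.1] t 32.67
```

View pics/w23.png

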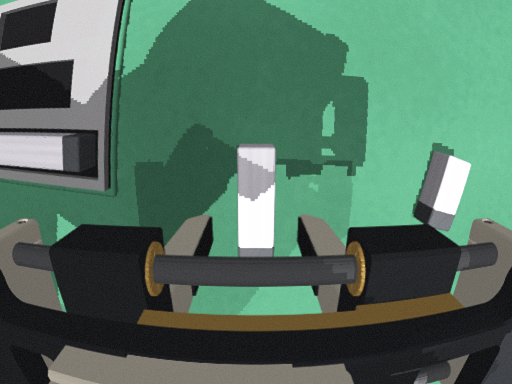

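View pics/s23c.png

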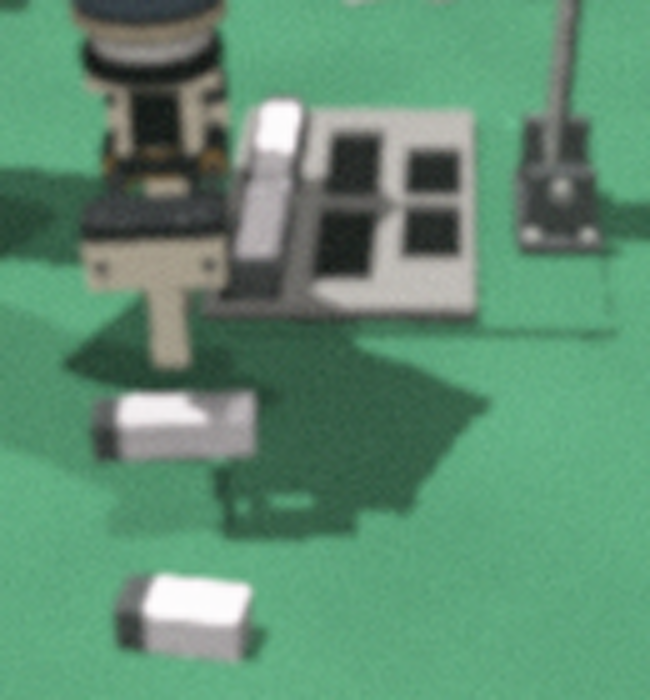

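```bash
python3 -m jog '[{"wx":0,"wy":0,"wz":0,"tx":0,"ty":0.03,"tz":0.5,"gripper":0.1},{"wx":0,"wy":0,"wz":0,"tx":0,"ty":0,"tz":0.5,"gripper":0.1},{"wx":0,"wy":0,"wz":0,"tx":0,"ty":0,"tz":0.32,"gripper":0.1},{"wx":0,"wy":0,"wz":0,"tx":0,"ty":0,"tz":0.2,"gripper":0.1},{"wx":0,"wy":0,"wz":0,"tx":0,"ty":0,"tz":0,"gripper":-1},{"wx":0,"wy":0,"wz":0,"tx":0,"ty":0,"tz":0,"gripper":-1},{"wx":0,"wy":0,"wz":0,"tx":0,"ty":0,"tz":0,"gripper":-1}]'
python3 -m jog '[{"wx":0,"wy":0,"wz":0,"tx":0,"ty":0,"tz":-0.3,"gripper":-1},{"wx":0,"wy":0,"wz":0,"tx":0,"ty":0,"tz":-0.7,"gripper":-1},{"wx":0,"wy":0,"wz":0,"tx":0,"ty":0,"tz":-0.8,"gripper":-1},{"wx":0,"wy":0,"wz":0,"tx":0,"ty":0,"tz":-0.8,"gripper":-1},{"wx":0,"wy":0,"wz":0,"tx":0,"ty":0,"tz":0,"gripper":-1}]'
python3 - <<'E'
from h import *
x,y=pw(0,-60.5);go(x,y,.06,-4.75)
snap('side','s24'); crop('s24',180,120,310,260,5,'s24c')
E
```

```text
t: 33.65
tool_pos: [0.4117, -0.1818, 0.0029]
tcp_rot: [[1.0, 0.009, 0.001], [0.009, -1.0, -0.0], [0.001, 0.0, -1.0]]
wrist_force: [-0.1, 0.7, 2.7]
width: 0.0279
t: 34.28
tool_pos: [0.4125, -0.1823, 0.1088]
tcp_rot: [[1.0, 0.009, 0.004], [0.009, -1.0, -0.002], [0.004, 0.002, -1.0]]
wrist_force: [0.2, 0.4, -1.1]
width: 0.0276
pos [ 0.4125 -0.1823  0.1088] yaw -4.75 wz -10.589 t [5.453 2.167 1.221] j6 59.7 tilt [ 0.004 -0.002 -1.   ] w 0.0276 F [ 0.2  0.4 -1.1] t 34.27
```

View pics/s24c.png

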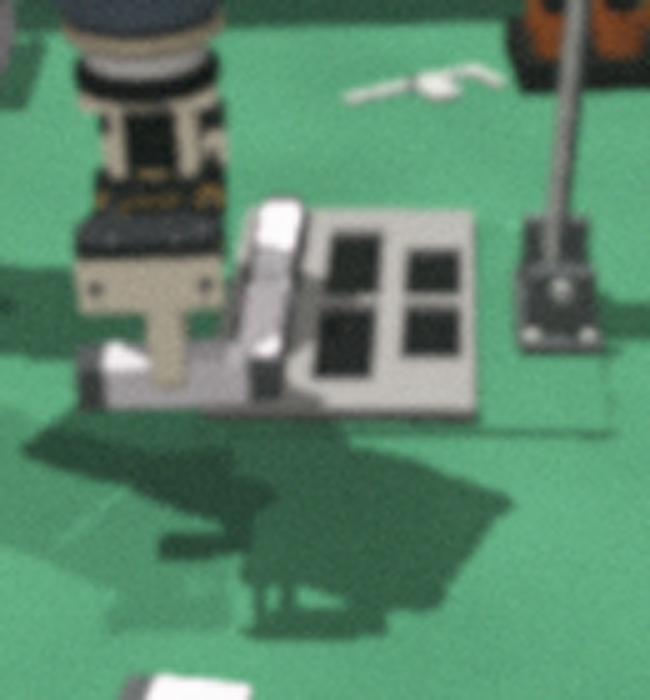

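```bash
python3 -m jog '[{"wx":0,"wy":0,"wz":-0.96,"tx":0,"ty":0,"tz":0,"gripper":-1},{"wx":0,"wy":0,"wz":-0.96,"tx":0,"ty":0,"tz":0,"gripper":-1},{"wx":0,"wy":0,"wz":-0.96,"tx":0,"ty":0,"tz":0,"gripper":-1},{"wx":0,"wy":0,"wz":-0.96,"tx":0,"ty":0,"tz":0,"gripper":-1},{"wx":0,"wy":0,"wz":-0.96,"tx":0,"ty":0,"tz":0,"gripper":-1},{"wx":0,"wy":0,"wz":-0.96,"tx":0,"ty":0,"tz":0,"gripper":-1},{"wx":0,"wy":0,"wz":-0.96,"tx":0,"ty":0,"tz":0,"gripper":-1},{"wx":0,"wy":0,"wz":-0.96,"tx":0,"ty":0,"tz":0,"gripper":-1},{"wx":0,"wy":0,"wz":-0.96,"tx":0,"ty":0,"tz":0,"gripper":-1},{"wx":0,"wy":0,"wz":-0.96,"tx":0,"ty":0,"tz":0,"gripper":-1},{"wx":0,"wy":0,"wz":-0.98,"tx":0,"ty":0,"tz":0,"gripper":-1}]'
python3 -m jog '[{"wx":0,"wy":0,"wz":0,"tx":0.5,"ty":0.2,"tz":0,"gripper":-1},{"wx":0,"wy":0,"wz":0,"tx":0.8,"ty":0.3,"tz":0,"gripper":-1},{"wx":0,"wy":0,"wz":0,"tx":0.8,"ty":0.3,"tz":0,"gripper":-1},{"wx":0,"wy":0,"wz":0,"tx":0.8,"ty":0.3,"tz":0,"gripper":-1},{"wx":0,"wy":0,"wz":0,"tx":0.8,"ty":0.3,"tz":0,"gripper":-1},{"wx":0,"wy":0,"wz":0,"tx":0.8,"ty":0.3,"tz":0,"gripper":-1},{"wx":0,"wy":0,"wz":0,"tx":0.7,"ty":0.3,"tz":0,"gripper":-1},{"wx":0,"wy":0,"wz":0,"tx":0.3,"ty":0.2,"tz":0,"gripper":-1},{"wx":0,"wy":0,"wz":0,"tx":0,"ty":0,"tz":0,"gripper":-1}]'
python3 - <<'E'
from h import *
x,y=pw(0,-58.5);go(x,y,.0165,-4.75)
snap('wrist','w25')
E
```

```text
t: 35.7
tool_pos: [0.4107, -0.1813, 0.1053]
tcp_rot: [[0.08, 0.997, -0.002], [0.997, -0.08, 0.001], [0.001, -0.002, -1.0]]
wrist_force: [0.1, 0.0, -0.9]
width: 0.0277
t: 36.83
tool_pos: [0.5174, 0.0302, 0.1057]
tcp_rot: [[0.083, 0.997, -0.001], [0.997, -0.083, -0.0], [-0.0, -0.001, -1.0]]
wrist_force: [-0.9, -0.5, -0.1]
width: 0.0278
pos [0.5174 0.0302 0.1057] yaw -4.75 wz -0.003 t [-0.008 -0.006  2.231] j6 3.0 tilt [-0.001 -0.    -1.   ] w 0.0278 F [-0.9 -0.5 -0.1] t 36.83
```

View pics/w25.png

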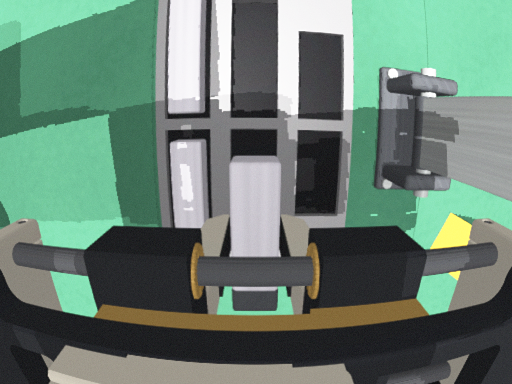

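```bash
python3 -m jog '[{"wx":0,"wy":0,"wz":0,"tx":0,"ty":0,"tz":0.5,"gripper":-1},{"wx":0,"wy":0,"wz":0,"tx":0,"ty":0,"tz":0.6,"gripper":-1},{"wx":0,"wy":0,"wz":0,"tx":0,"ty":0,"tz":0.5,"gripper":-1},{"wx":0,"wy":0,"wz":0,"tx":0,"ty":0,"tz":0.35,"gripper":-1},{"wx":0,"wy":0,"wz":0,"tx":0,"ty":0,"tz":0.23,"gripper":-1},{"wx":0,"wy":0,"wz":0,"tx":0,"ty":0,"tz":0,"gripper":-1}]'
python3 - <<'E'
from h import *
x,y=pw(0,-58.5);go(x,y,.0155,-4.75)
f=snap('wrist','w26'); print('inner end',wp(ww(f,255,157,.043)),wp(ww(f,255,145,.02)))
E
```

```text
t: 37.62
tool_pos: [0.5174, 0.0299, 0.019]
tcp_rot: [[0.084, 0.996, -0.001], [0.996, -0.084, 0.0], [-0.0, -0.001, -1.0]]
wrist_force: [0.0, -0.5, -1.5]
width: 0.0279
pos [0.5174 0.0299 0.019 ] yaw -4.75 wz -0.011 t [-0.001 -0.006  0.086] j6 3.0 tilt [-0.001  0.    -1.   ] w 0.0279 F [ 0.  -0.5 -1.5] t 37.62
inner end [ -0.2 -14.3] [ -0.2 -10.3]
```

View pics/w26.png

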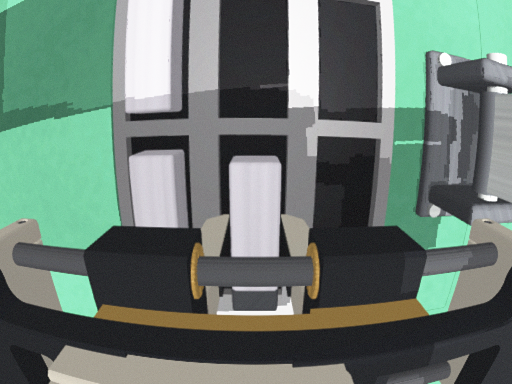

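```bash
python3 -m jog '[{"wx":0,"wy":0,"wz":0,"tx":0.05,"ty":0,"tz":0,"gripper":-1},{"wx":0,"wy":0,"wz":0,"tx":0,"ty":0,"tz":0.08,"gripper":-1},{"wx":0,"wy":0,"wz":0,"tx":0,"ty":0,"tz":0,"gripper":-0.15},{"wx":0,"wy":0,"wz":0,"tx":0,"ty":0,"tz":0,"gripper":-0.15},{"wx":0,"wy":0,"wz":0,"tx":0,"ty":0,"tz":-0.3,"gripper":-0.15},{"wx":0,"wy":0,"wz":0,"tx":0,"ty":0,"tz":-0.8,"gripper":-0.15},{"wx":0,"wy":0,"wz":0,"tx":0,"ty":0,"tz":-0.9,"gripper":-0.15},{"wx":0,"wy":0,"wz":0,"tx":0,"ty":0,"tz":-0.9,"gripper":-0.15}]'
python3 - <<'E'
from h import *
go(.422,-.350,.1,-12.4)
f=snap('top','t27'); tubes(f)
snap('wrist','w27')
E
```

```text
t: 38.67
tool_pos: [0.5178, 0.0321, 0.1341]
tcp_rot: [[0.084, 0.996, 0.001], [0.996, -0.084, -0.0], [0.0, 0.001, -1.0]]
wrist_force: [-0.5, 0.8, 0.3]
width: 0.0396
pos [0.5178 0.0321 0.1341] yaw -12.4 wz 0.947 t [-9.845 -0.287  0.852] j6 3.2 tilt [ 0.001 -0.    -1.   ] w 0.0396 F [-0.5  0.8  0.3] t 38.67
tube [335, 216, 11, 19, 160] [ 422. -350.] [29.2 64.2] long axis -12.8
```

View pics/w27.png

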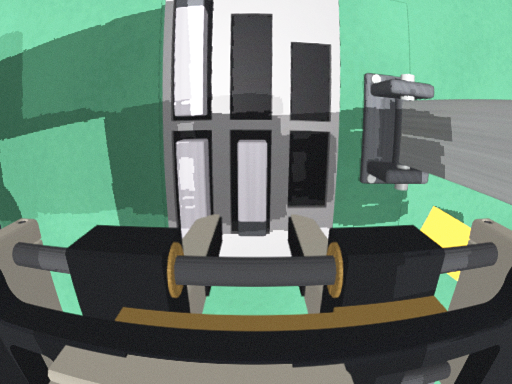

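```bash
python3 -m jog '[{"wx":0,"wy":0,"wz":0.95,"tx":0,"ty":0,"tz":0,"gripper":1},{"wx":0,"wy":0,"wz":0,"tx":-0.9,"ty":-0.03,"tz":0,"gripper":1},{"wx":0,"wy":0,"wz":0,"tx":-1,"ty":-0.03,"tz":0,"gripper":1},{"wx":0,"wy":0,"wz":0,"tx":-1,"ty":-0.03,"tz":0,"gripper":1},{"wx":0,"wy":0,"wz":0,"tx":-1,"ty":-0.03,"tz":0,"gripper":1},{"wx":0,"wy":0,"wz":0,"tx":-1,"ty":-0.03,"tz":0,"gripper":1},{"wx":0,"wy":0,"wz":0,"tx":-1,"ty":-0.03,"tz":0,"gripper":1},{"wx":0,"wy":0,"wz":0,"tx":-1,"ty":-0.03,"tz":0,"gripper":1},{"wx":0,"wy":0,"wz":0,"tx":-1,"ty":-0.03,"tz":0.5,"gripper":1},{"wx":0,"wy":0,"wz":0,"tx":-1,"ty":-0.03,"tz":0.6,"gripper":1},{"wx":0,"wy":0,"wz":0,"tx":-0.9,"ty":-0.02,"tz":0.6,"gripper":1},{"wx":0,"wy":0,"wz":0,"tx":0,"ty":0,"tz":0,"gripper":1}]'
python3 - <<'E'
from h import *
go(.422,-.350,.001,-12.4)
snap('wrist','w28'); snap('side','s28'); crop('s28',150,140,310,300,4,'s28c')
E
```

```text
t: 40.28
tool_pos: [0.4206, -0.3491, 0.0623]
tcp_rot: [[0.218, 0.976, -0.002], [0.976, -0.218, 0.002], [0.001, -0.003, -1.0]]
wrist_force: [-0.5, 0.9, 0.3]
width: 0.0928
pos [ 0.4206 -0.3491  0.0623] yaw -12.4 wz -0.021 t [-0.015  0.039  1.532] j6 -32.0 tilt [-0.002  0.002 -1.   ] w 0.0928 F [-0.5  0.9  0.3] t 40.27
```

View pics/w28.png

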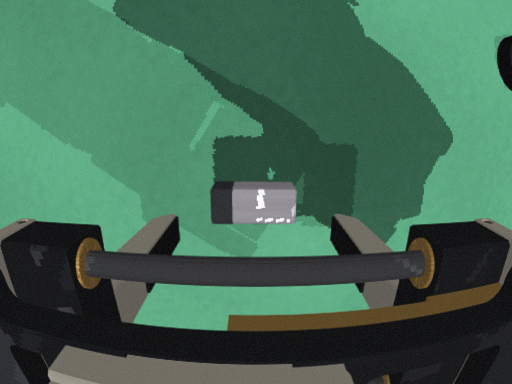

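View pics/s28c.png

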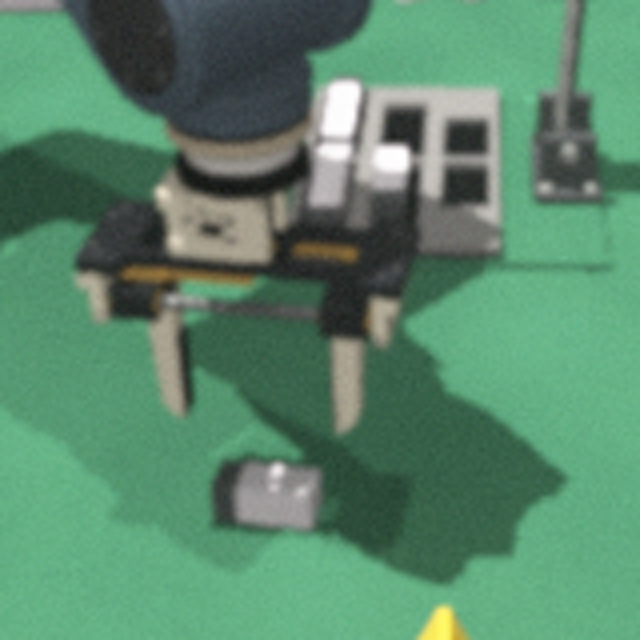

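```bash
python3 - <<'E'
from h import *
f=load('w28')
for p in((254,183),(254,222),(254,202),(212,202),(297,202)): print(p,ww(f,*p,.028).round(4),ww(f,*p).round(4))
E
python3 -m jog '[{"wx":0,"wy":0,"wz":0,"tx":-0.01,"ty":0.02,"tz":0.5,"gripper":1},{"wx":0,"wy":0,"wz":0,"tx":0,"ty":0,"tz":0.5,"gripper":1},{"wx":0,"wy":0,"wz":0,"tx":0,"ty":0,"tz":0.32,"gripper":1},{"wx":0,"wy":0,"wz":0,"tx":0,"ty":0,"tz":0.2,"gripper":1},{"wx":0,"wy":0,"wz":0,"tx":0,"ty":0,"tz":0,"gripper":1}]'
python3 - <<'E'
from h import *
go(.422,-.350,.001,-12.4)
snap('wrist','w29'); snap('side','s29'); crop('s29',150,140,310,300,4,'s29c')
E
```

```text
(254, 183) [ 0.4231 -0.3325  0.028 ] [ 0.4221 -0.3369  0.008 ]
(254, 222) [ 0.4165 -0.3623  0.028 ] [ 0.4164 -0.3624  0.0276]
(254, 202) [ 0.42   -0.3467  0.028 ] [ 0.42   -0.3464  0.0291]
(212, 202) [ 0.3891 -0.3399  0.028 ] [ 0.3891 -0.3399  0.0281]
(297, 202) [ 0.4515 -0.3538  0.028 ] [ 4.538e-01 -3.629e-01 -3.000e-04]
t: 41.0
tool_pos: [0.4229, -0.3485, 0.0033]
tcp_rot: [[0.215, 0.977, -0.0], [0.977, -0.215, 0.0], [0.0, -0.0, -1.0]]
wrist_force: [0.3, 0.1, -0.0]
width: 0.0933
pos [ 0.4229 -0.3485  0.0033] yaw -12.4 wz -0.001 t [-0.042 -0.015  0.056] j6 -31.9 tilt [-0.  0. -1.] w 0.0933 F [ 0.3  0.1 -0. ] t 41.0
```

View pics/w29.png

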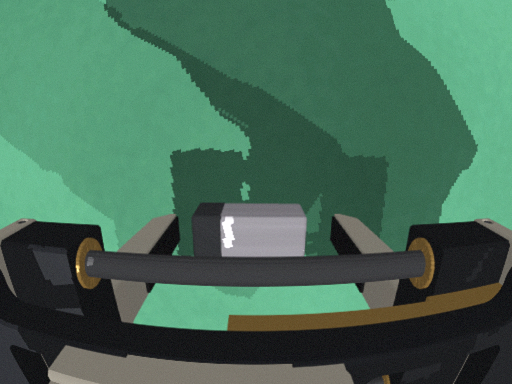

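View pics/s29c.png

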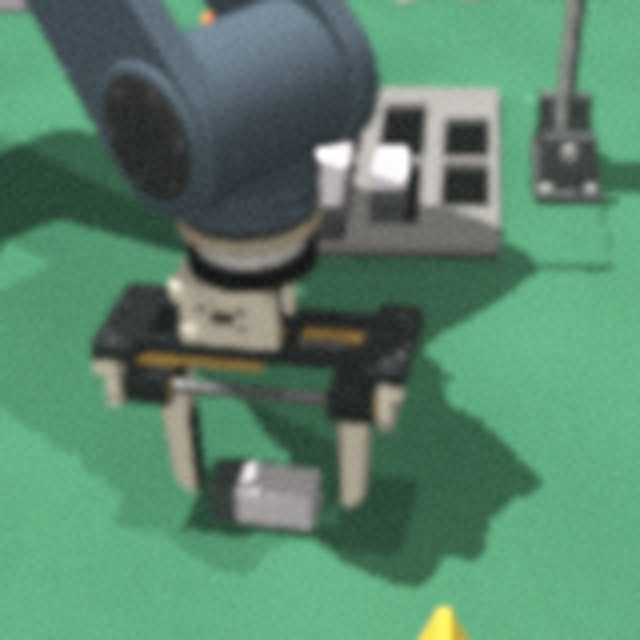

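```bash
python3 -m jog '[{"wx":0,"wy":0,"wz":0,"tx":0.02,"ty":-0.04,"tz":0.03,"gripper":1},{"wx":0,"wy":0,"wz":0,"tx":0,"ty":0,"tz":0,"gripper":-1},{"wx":0,"wy":0,"wz":0,"tx":0,"ty":0,"tz":0,"gripper":-1},{"wx":0,"wy":0,"wz":0,"tx":0,"ty":0,"tz":0,"gripper":-1}]'
python3 -m jog '[{"wx":0,"wy":0,"wz":0,"tx":0,"ty":0,"tz":-0.3,"gripper":-1},{"wx":0,"wy":0,"wz":0,"tx":0,"ty":0,"tz":-0.7,"gripper":-1},{"wx":0,"wy":0,"wz":0,"tx":0,"ty":0,"tz":-0.8,"gripper":-1},{"wx":0,"wy":0,"wz":0,"tx":0,"ty":0,"tz":-0.8,"gripper":-1},{"wx":0,"wy":0,"wz":0,"tx":0,"ty":0,"tz":0,"gripper":-1}]'
python3 - <<'E'
from h import *
x,y=pw(60,-45.5);go(x,y,.1,85.25)
snap('wrist','w30');snap('side','s30'); crop('s30',150,110,310,270,4,'s30c')
E
```

```text
t: 41.6
tool_pos: [0.4215, -0.3477, 0.0021]
tcp_rot: [[0.215, 0.977, 0.0], [0.977, -0.215, -0.0], [-0.0, 0.0, -1.0]]
wrist_force: [-0.3, 0.6, -0.4]
width: 0.0676
t: 42.22
tool_pos: [0.4224, -0.3485, 0.1087]
tcp_rot: [[0.215, 0.977, 0.003], [0.977, -0.215, -0.003], [-0.003, 0.004, -1.0]]
wrist_force: [-0.1, -0.2, -1.1]
width: 0.0647
pos [ 0.4224 -0.3485  0.1087] yaw -94.75 wz 10.291 t [ 3.076 -9.95   0.218] j6 -32.0 tilt [ 0.003 -0.003 -1.   ] w 0.0647 F [-0.1 -0.2 -1.1] t 42.23
```

View pics/w30.png

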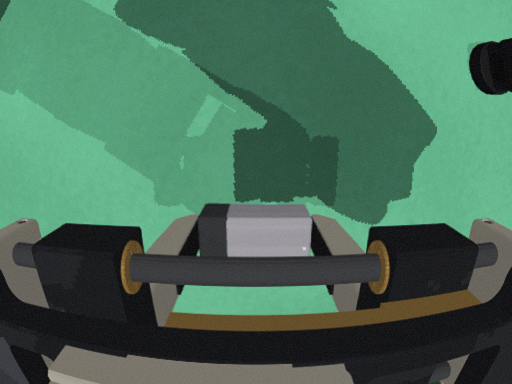

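View pics/s30c.png

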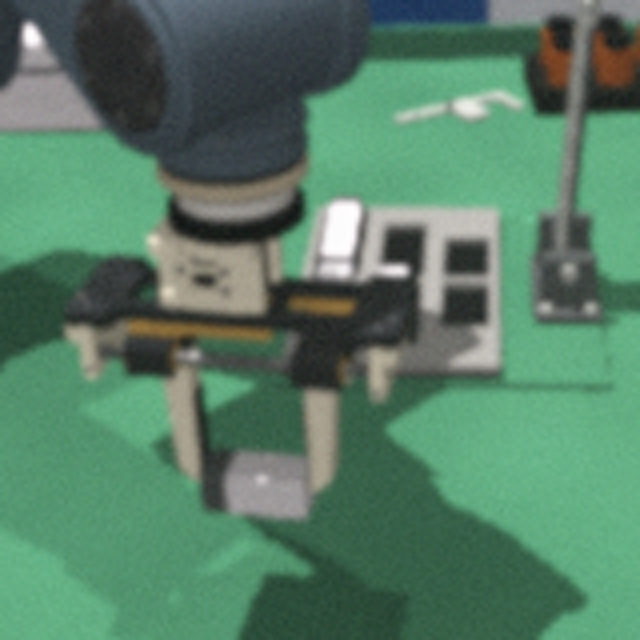

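```bash
python3 -m jog '[{"wx":0,"wy":0,"wz":-1,"tx":0,"ty":0,"tz":0,"gripper":-1},{"wx":0,"wy":0,"wz":-1,"tx":0,"ty":0,"tz":0,"gripper":-1},{"wx":0,"wy":0,"wz":-1,"tx":0,"ty":0,"tz":0,"gripper":-1},{"wx":0,"wy":0,"wz":-1,"tx":0,"ty":0,"tz":0,"gripper":-1},{"wx":0,"wy":0,"wz":-1,"tx":0,"ty":0,"tz":0,"gripper":-1},{"wx":0,"wy":0,"wz":-1,"tx":0,"ty":0,"tz":0,"gripper":-1},{"wx":0,"wy":0,"wz":-1,"tx":0,"ty":0,"tz":0,"gripper":-1},{"wx":0,"wy":0,"wz":-1,"tx":0,"ty":0,"tz":0,"gripper":-1},{"wx":0,"wy":0,"wz":-1,"tx":0,"ty":0,"tz":0,"gripper":-1},{"wx":0,"wy":0,"wz":-1,"tx":0,"ty":0,"tz":0,"gripper":-1},{"wx":0,"wy":0,"wz":-1,"tx":0,"ty":0,"tz":0,"gripper":-1},{"wx":0,"wy":0,"wz":-1,"tx":0,"ty":0,"tz":0,"gripper":-1}]'
python3 -m jog '[{"wx":0,"wy":0,"wz":-0.21,"tx":-0.2,"ty":0.7,"tz":0,"gripper":-1},{"wx":0,"wy":0,"wz":0,"tx":-0.3,"ty":0.8,"tz":0,"gripper":-1},{"wx":0,"wy":0,"wz":0,"tx":-0.3,"ty":0.8,"tz":0,"gripper":-1},{"wx":0,"wy":0,"wz":0,"tx":-0.3,"ty":0.8,"tz":0,"gripper":-1},{"wx":0,"wy":0,"wz":0,"tx":-0.3,"ty":0.8,"tz":0,"gripper":-1},{"wx":0,"wy":0,"wz":0,"tx":-0.3,"ty":0.9,"tz":0,"gripper":-1},{"wx":0,"wy":0,"wz":0,"tx":-0.3,"ty":0.9,"tz":0,"gripper":-1},{"wx":0,"wy":0,"wz":0,"tx":-0.3,"ty":0.9,"tz":0,"gripper":-1},{"wx":0,"wy":0,"wz":0,"tx":-0.2,"ty":0.9,"tz":0,"gripper":-1},{"wx":0,"wy":0,"wz":0,"tx":-0.2,"ty":0.9,"tz":0,"gripper":-1},{"wx":0,"wy":0,"wz":0,"tx":-0.1,"ty":0.7,"tz":0,"gripper":-1},{"wx":0,"wy":0,"wz":0,"tx":0,"ty":0,"tz":0,"gripper":-1}]'
python3 - <<'E'
from h import *
x,y=pw(60,-45.5);go(x,y,.02,85.25)
snap('wrist','w31');snap('side','s31'); crop('s31',200,90,340,230,5,'s31c')
E
```

```text
t: 43.82
tool_pos: [0.4208, -0.3471, 0.1046]
tcp_rot: [[-0.994, 0.107, -0.002], [0.107, 0.994, 0.002], [0.002, 0.002, -1.0]]
wrist_force: [0.2, 0.4, -1.1]
width: 0.0645
t: 45.32
tool_pos: [0.5634, 0.007, 0.1047]
tcp_rot: [[-0.997, 0.08, -0.002], [0.08, 0.997, 0.0], [0.002, 0.0, -1.0]]
wrist_force: [0.1, 0.3, -0.9]
width: 0.0645
pos [0.5634 0.007  0.1047] yaw 85.25 wz 0.017 t [-0.301  0.8    2.117] j6 -89.4 tilt [-0.002  0.    -1.   ] w 0.0645 F [ 0.1  0.3 -0.9] t 45.33
```

View pics/w31.png

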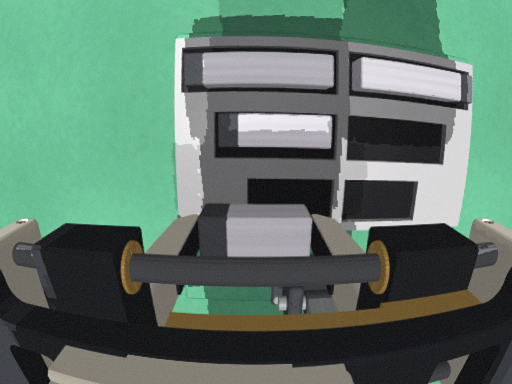

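View pics/s31c.png

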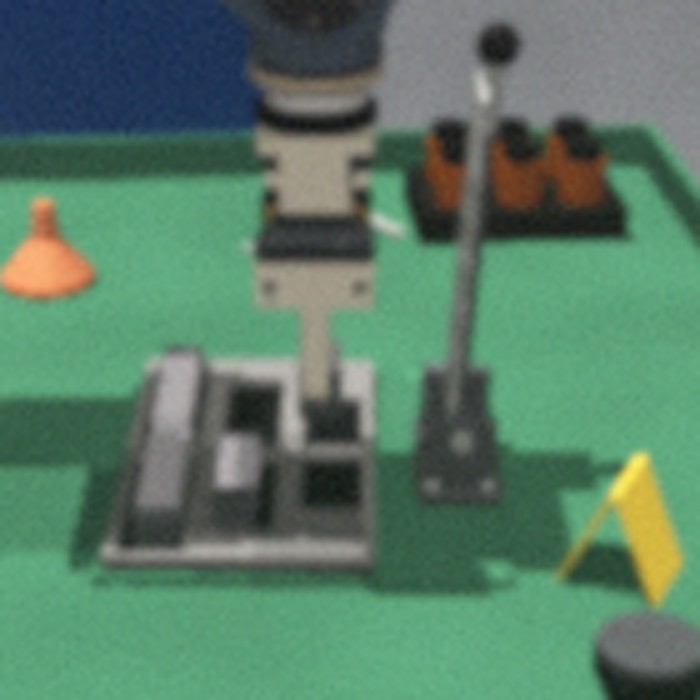

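```bash
python3 -m jog '[{"wx":0,"wy":0,"wz":0.02,"tx":-0.15,"ty":0.4,"tz":0,"gripper":-1},{"wx":0,"wy":0,"wz":0,"tx":-0.15,"ty":0.4,"tz":0,"gripper":-1},{"wx":0,"wy":0,"wz":0,"tx":0,"ty":0,"tz":0.5,"gripper":-1},{"wx":0,"wy":0,"wz":0,"tx":0,"ty":0,"tz":0.5,"gripper":-1},{"wx":0,"wy":0,"wz":0,"tx":0,"ty":0,"tz":0.4,"gripper":-1},{"wx":0,"wy":0,"wz":0,"tx":0,"ty":0,"tz":0,"gripper":-1}]'
python3 - <<'E'
from h import *
x,y=pw(60,-45.5);go(x,y,.0155,85.25)
snap('wrist','w32');snap('side','s32'); crop('s32',200,90,340,230,5,'s32c')
E
```

```text
t: 46.18
tool_pos: [0.5781, 0.0367, 0.049]
tcp_rot: [[-0.996, 0.085, -0.002], [0.085, 0.996, 0.0], [0.002, -0.0, -1.0]]
wrist_force: [0.1, -0.4, 0.0]
width: 0.0647
pos [0.5781 0.0367 0.049 ] yaw 85.25 wz -0.019 t [0.005 0.029 0.838] j6 -86.1 tilt [-0.002  0.    -1.   ] w 0.0647 F [ 0.1 -0.4  0. ] t 46.17
```

View pics/w32.png

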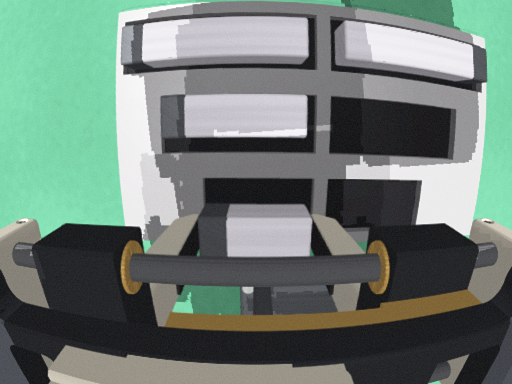

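View pics/s32c.png

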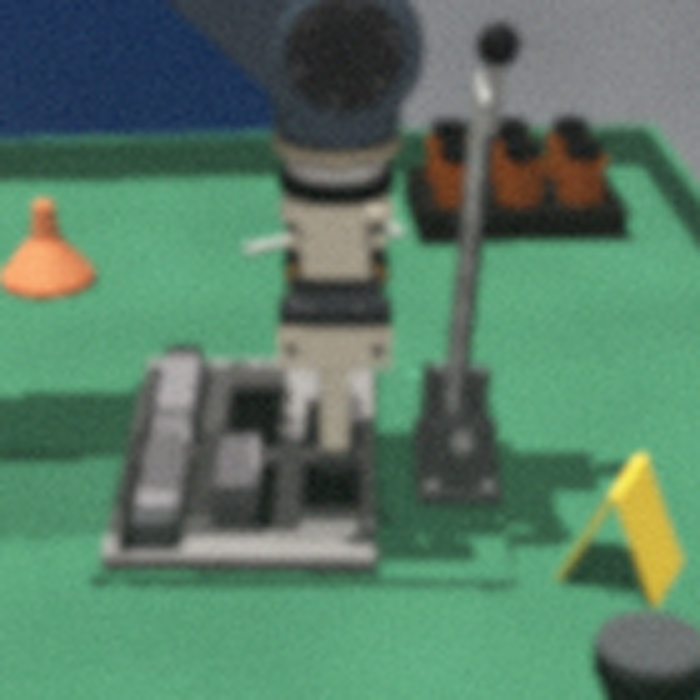

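Run:
```python
from h import *
f=load('w32')
for p in((255,207),(203,220),(308,220)): print(wp(ww(f,*p)),ww(f,*p)[2])
print('bay corners',wp(ww(f,204,180,.02)),wp(ww(f,313,180,.02)),'med bay',wp(ww(f,162,96,.02)),wp(ww(f,315,95,.02)),wp(ww(f,317,152,.02)))
f=load('t27'); C=cloud(f)
m=((C[...,2]>0.034)&(C[...,2]<.05)).astype(np.uint8); m[:,:165]=0; m[:,265:]=0;m[:165]=0;m[240:]=0
n,l,st,ce=cv2.connectedComponentsWithStats(m)
for i in range(1,n):
    if st[i,4]<30: continue
    P=C[l==i]; r=cv2.minAreaRect((P[:,:2]*1000).astype(np.float32)); print(st[i].tolist(),wp(np.array(r[0])/1000),r[1],r[2],np.median(P[:,2]))
crop('t27',160,140,280,240,6,'t27c')
```

```text
[ 48.5 -47. ] 0.053362023323364316
[ 49.7 -76. ] 0.07372077034354035
[ 50.1 -17.4] 0.07312188531839647
bay corners [ 38.6 -83.8] [38.9 -4.9] med bay [ -23. -113.] [-22.1  -4.8] [18.4 -2.7]
[174, 210, 14, 9, 105] [-55.5 113.3] (46.128143310546875, 28.100454330444336) 86.82437133789062 0.04160461661454673
[244, 214, 9, 9, 73] [ -56.6 -122.4] (27.99120330810547, 27.852678298950195) 88.6142578125 0.04104137154618459
```

View pics/t27c.png

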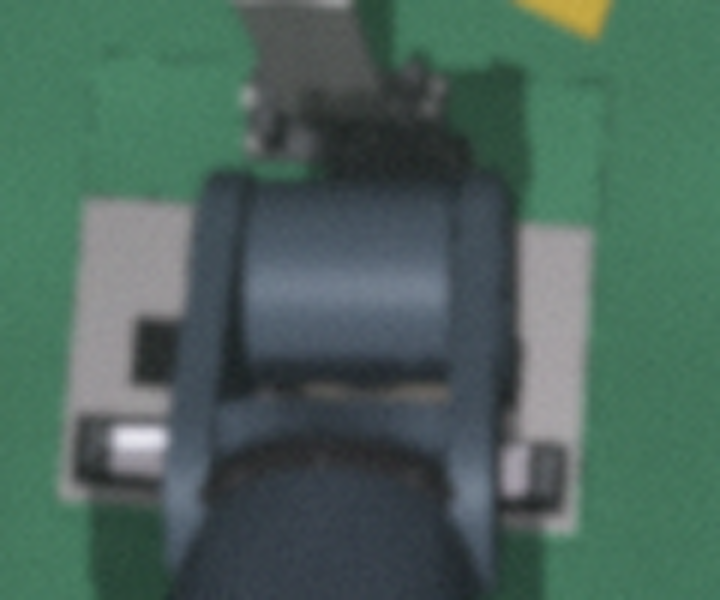

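```bash
python3 -m jog '[{"wx":0,"wy":0,"wz":0,"tx":0.05,"ty":0.03,"tz":0.25,"gripper":-1},{"wx":0,"wy":0,"wz":0,"tx":0,"ty":0,"tz":0.25,"gripper":-1},{"wx":0,"wy":0,"wz":0,"tx":0,"ty":0,"tz":0.2,"gripper":-1},{"wx":0,"wy":0,"wz":0,"tx":0,"ty":0,"tz":0.1,"gripper":-1},{"wx":0,"wy":0,"wz":0,"tx":0,"ty":0,"tz":0,"gripper":-1}]'
python3 - <<'E'
from h import *
x,y=pw(60,-45.5);go(x,y,.0155,85.25)
snap('wrist','w33');snap('side','s33'); crop('s33',200,90,340,230,5,'s33c')
E
```

```text
t: 46.9
tool_pos: [0.5766, 0.0378, 0.0177]
tcp_rot: [[-0.996, 0.086, -0.0], [0.086, 0.996, 0.0], [0.0, -0.0, -1.0]]
wrist_force: [0.5, 0.8, 0.0]
width: 0.0648
pos [0.5766 0.0378 0.0177] yaw 85.25 wz -0.02 t [-0.036  0.006  0.056] j6 -86.0 tilt [-0.  0. -1.] w 0.0648 F [0.5 0.8 0. ] t 46.9
```

View pics/w33.png

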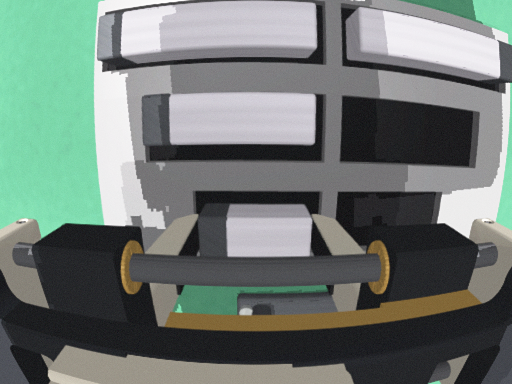

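View pics/s33c.png

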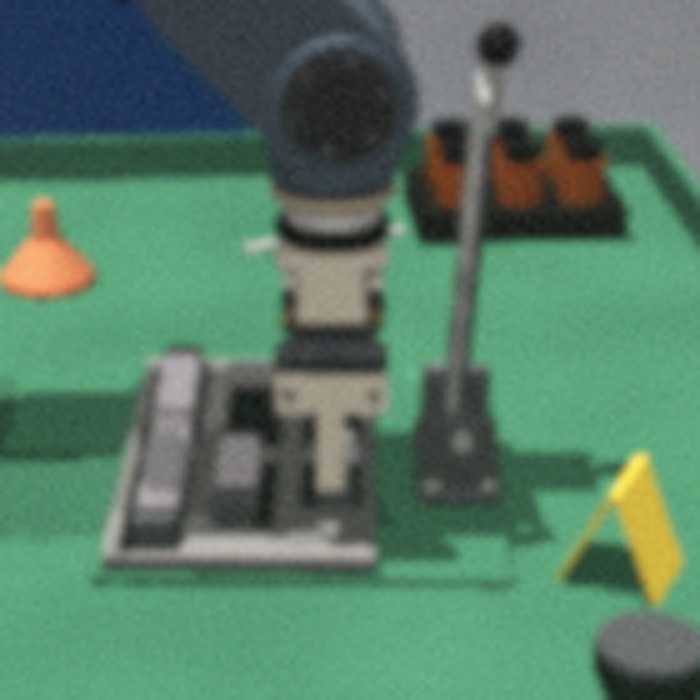

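```bash
python3 -m jog '[{"wx":0,"wy":0,"wz":0,"tx":0,"ty":0,"tz":0.07,"gripper":-1},{"wx":0,"wy":0,"wz":0,"tx":0,"ty":0,"tz":0,"gripper":0.7},{"wx":0,"wy":0,"wz":0,"tx":0,"ty":0,"tz":0,"gripper":0.7},{"wx":0,"wy":0,"wz":0,"tx":0,"ty":0,"tz":-0.3,"gripper":0.7},{"wx":0,"wy":0,"wz":0,"tx":0,"ty":0,"tz":-0.7,"gripper":0.7},{"wx":0,"wy":0,"wz":0,"tx":0,"ty":0,"tz":-0.8,"gripper":0.7},{"wx":0,"wy":0,"wz":0,"tx":0.5,"ty":0,"tz":-0.8,"gripper":0.7},{"wx":0,"wy":0,"wz":0,"tx":1,"ty":0,"tz":-0.8,"gripper":0.7},{"wx":0,"wy":0,"wz":0,"tx":1,"ty":0,"tz":-0.8,"gripper":0.7},{"wx":0,"wy":0,"wz":0,"tx":1,"ty":0,"tz":-0.8,"gripper":0.7},{"wx":0,"wy":0,"wz":0,"tx":1,"ty":0,"tz":-0.8,"gripper":0.7},{"wx":0,"wy":0,"wz":0,"tx":0.5,"ty":0,"tz":0,"gripper":0}]'
python3 - <<'E'
from h import *
snap('wrist','w34');snap('side','s34'); crop('s34',170,80,330,240,4,'s34c'); f=snap('top','t34'); tubes(f); crop('t34',150,130,310,250,5,'t34c')
go(.55,.08,.3)
E
```

```text
t: 48.5
tool_pos: [0.3767, 0.0551, 0.2499]
tcp_rot: [[-0.996, 0.085, 0.005], [0.085, 0.996, 0.0], [-0.005, 0.001, -1.0]]
wrist_force: [0.4, -0.1, -0.5]
width: 0.0731
pos [0.3773 0.0549 0.2481] yaw 85.11 wz 0.0 t [-4.248  0.992 -1.298] j6 -83.8 tilt [ 0.002  0.    -1.   ] w 0.0617 F [-0.1  0.1  0.2] t 48.65
```

View pics/w34.png

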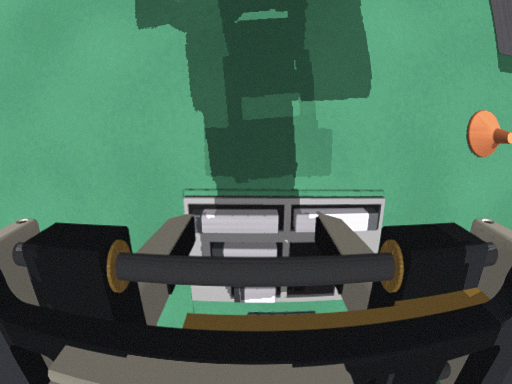

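View pics/s34c.png

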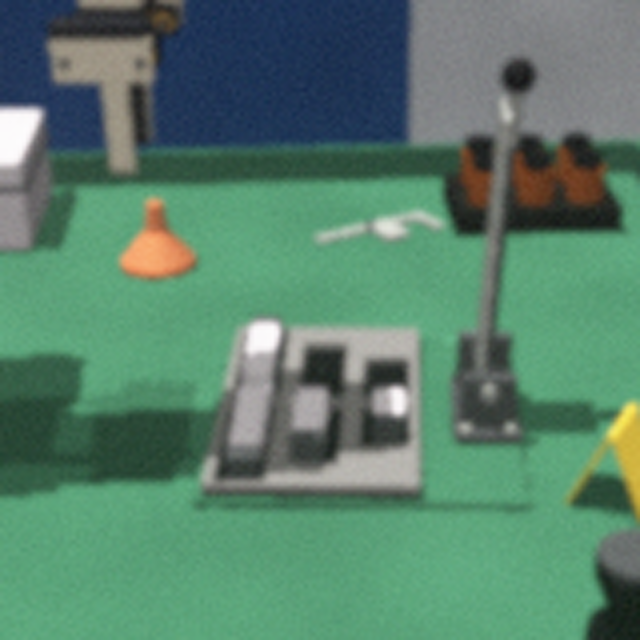

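View pics/t34c.png

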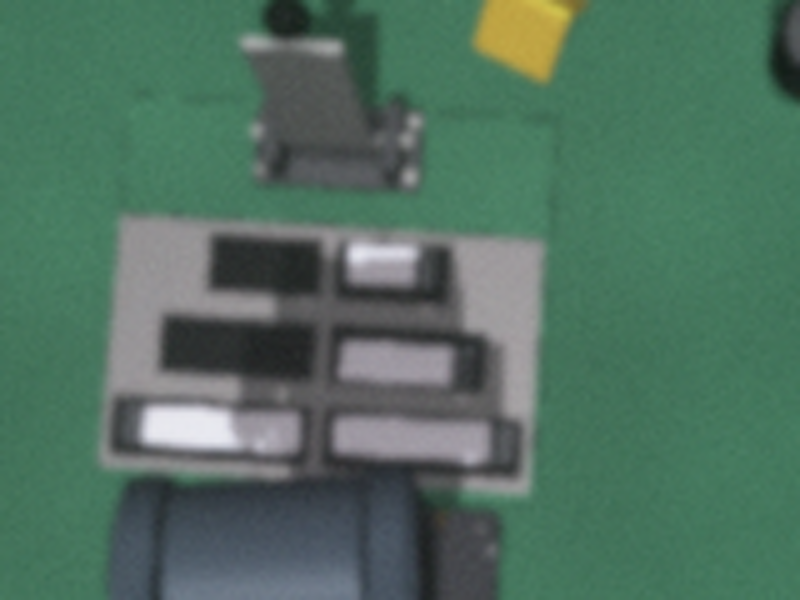

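Run:
```python
from h import *
f=load('t34'); C=cloud(f)
m=((C[...,2]>0.030)&(C[...,2]<.06)).astype(np.uint8); m[:,:165]=0; m[:,265:]=0;m[:176]=0;m[228:]=0
n,l,st,ce=cv2.connectedComponentsWithStats(m,connectivity=4)
for i in range(1,n):
    if st[i,4]<30: continue
    P=C[l==i]; r=cv2.minAreaRect((P[:,:2]*1000).astype(np.float32)); print(st[i].tolist(),wp(np.array(r[0])/1000),np.round(r[1],1),round(r[2],1),np.percentile(P[:,2],[5,50,95]).round(4))
```

```text
[219, 178, 19, 10, 150] [ 64.8 -45.7] [63.8 28.5] 84.9 [0.0358 0.0411 0.0463]
[218, 198, 28, 9, 222] [ -3.5 -61.1] [95.  28.1] 85.6 [0.0364 0.0409 0.046 ]
[174, 210, 37, 10, 291] [-55.8  74.1] [126.1  28.1] 85.2 [0.0354 0.0409 0.0453]
[217, 212, 36, 11, 292] [-55.5 -74.9] [124.   28.1] 84.9 [0.0359 0.041  0.0459]
```

Run:
```python
from h import *
f=load('s34')
for u,v in((299,98),(299,99),(300,99)):
    p=world(f,u,v);print(p.round(4),wp(p))
f=load('t34');C=cloud(f)
for u,v in((207,133),(208,134),(206,134)): print(C[v,u].round(4),wp(C[v,u]))
x,y=pw(162,0); go(x,y,.36,85.25)
```

```text
[0.6855 0.0623 0.319 ] [165.1 -12.3]
[0.6859 0.0637 0.3154] [165.4 -10.9]
[0.6884 0.0595 0.3165] [168.2 -14.9]
[0.6848 0.0733 0.3272] [163.5  -1.3]
[0.6814 0.0704 0.3288] [160.4  -4.6]
[0.6819 0.0761 0.3277] [160.4   1.2]
pos [0.3773 0.0549 0.2481] yaw 85.25 wz -0.018 t [-7.586  1.128 -2.798] j6 -83.8 tilt [ 0.002  0.    -1.   ] w 0.0617 F [-0.1  0.1  0.2] t 48.65
```

```bash
python3 -m jog '[{"wx":0,"wy":0,"wz":0,"tx":0,"ty":0.1,"tz":-0.9,"gripper":0.1},{"wx":0,"wy":0,"wz":0,"tx":-0.3,"ty":0.2,"tz":-1,"gripper":0.1},{"wx":0,"wy":0,"wz":0,"tx":-0.9,"ty":0.2,"tz":-0.9,"gripper":0.1},{"wx":0,"wy":0,"wz":0,"tx":-0.9,"ty":0.2,"tz":0,"gripper":0.1},{"wx":0,"wy":0,"wz":0,"tx":-0.9,"ty":0.2,"tz":0,"gripper":0.1},{"wx":0,"wy":0,"wz":0,"tx":-0.9,"ty":0.2,"tz":0,"gripper":0.1},{"wx":0,"wy":0,"wz":0,"tx":-0.9,"ty":0,"tz":0,"gripper":0.1},{"wx":0,"wy":0,"wz":0,"tx":-0.9,"ty":0,"tz":0,"gripper":0.1},{"wx":0,"wy":0,"wz":0,"tx":-0.9,"ty":0,"tz":0,"gripper":0.1},{"wx":0,"wy":0,"wz":0,"tx":-0.9,"ty":0,"tz":0,"gripper":0.1},{"wx":0,"wy":0,"wz":0,"tx":0,"ty":0,"tz":0,"gripper":0.1}]'
python3 - <<'E'
from h import *
f=snap('wrist','w35');snap('side','s35'); crop('s35',200,20,360,180,4,'s35c')
x,y=pw(162.5,0); go(x,y,.2842,85.25)
E
```

```text
t: 50.02
tool_pos: [0.6819, 0.0726, 0.3567]
tcp_rot: [[-0.996, 0.086, -0.003], [0.086, 0.996, -0.0], [0.003, -0.0, -1.0]]
wrist_force: [-0.3, 0.1, -0.0]
width: 0.0513
pos [0.6802 0.073  0.3583] yaw 85.25 wz -0.02 t [-0.089  0.051  1.852] j6 -82.9 tilt [-0.001  0.    -1.   ] w 0.051 F [-0.5  0.1 -0.3] t 50.12
```

View pics/w35.png

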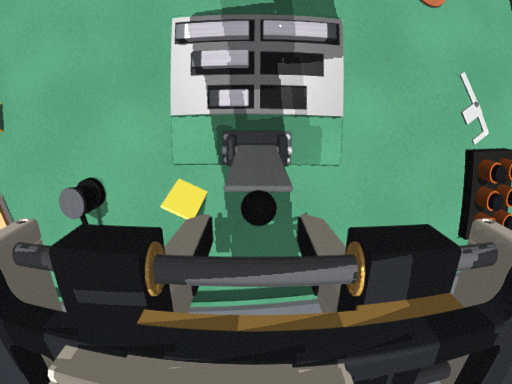

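View pics/s35c.png

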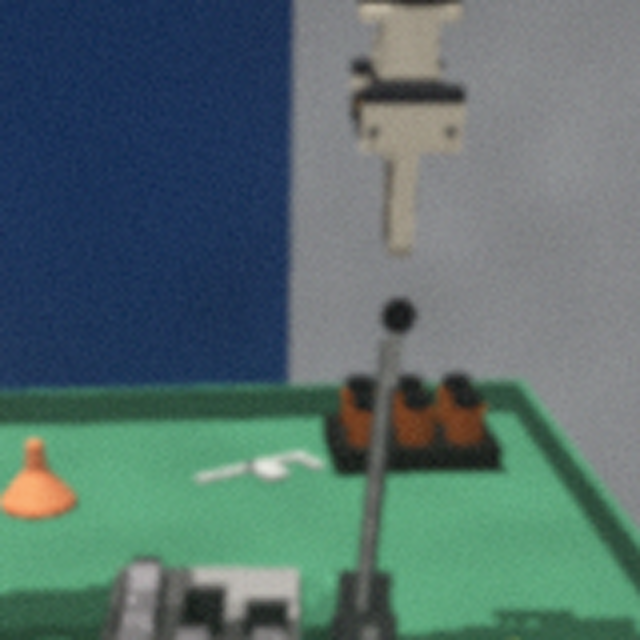

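```bash
python3 - <<'E'
from h import *
f=load('w35'); p=ww(f,259,208); o,w,d=wray(f,259,208); print(p,wp(p),wp(p+w*.014),(p+w*.014))
E
python3 -m jog '[{"wx":0,"wy":0,"wz":0,"tx":-0.05,"ty":0.05,"tz":0.5,"gripper":0.1},{"wx":0,"wy":0,"wz":0,"tx":0,"ty":0,"tz":0.5,"gripper":0.1},{"wx":0,"wy":0,"wz":0,"tx":0,"ty":0,"tz":0.5,"gripper":0.1},{"wx":0,"wy":0,"wz":0,"tx":0,"ty":0,"tz":0.33,"gripper":0.1},{"wx":0,"wy":0,"wz":0,"tx":0,"ty":0,"tz":0,"gripper":0.1}]'
python3 - <<'E'
from h import *
f=snap('wrist','w36');snap('side','s36'); crop('s36',240,40,340,140,6,'s36c')
x,y=pw(162.5,0); go(x,y,.2842,85.25)
E
```

```text
[0.6811824  0.07516749 0.32937988] [159.7   0.2] [164.    0.4] [0.68543349 0.07500239 0.31604193]
t: 50.75
tool_pos: [0.6817, 0.075, 0.2857]
tcp_rot: [[-0.996, 0.085, -0.001], [0.085, 0.996, -0.0], [0.001, -0.0, -1.0]]
wrist_force: [-1.2, -0.4, 0.9]
width: 0.0515
pos [0.6824 0.075  0.287 ] yaw 85.25 wz -0.019 t [-0.04  -0.003  0.07 ] j6 -82.7 tilt [ 0.001  0.    -1.   ] w 0.0512 F [0.1 0.7 0.1] t 50.85
```

View pics/w36.png

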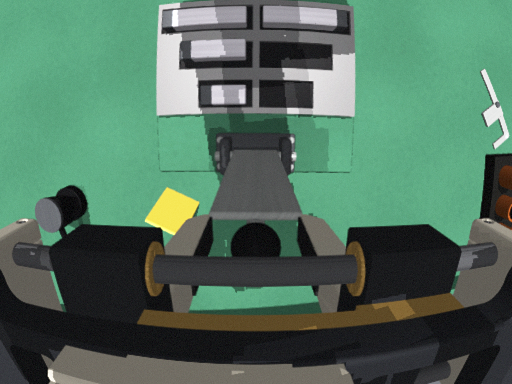

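View pics/s36c.png

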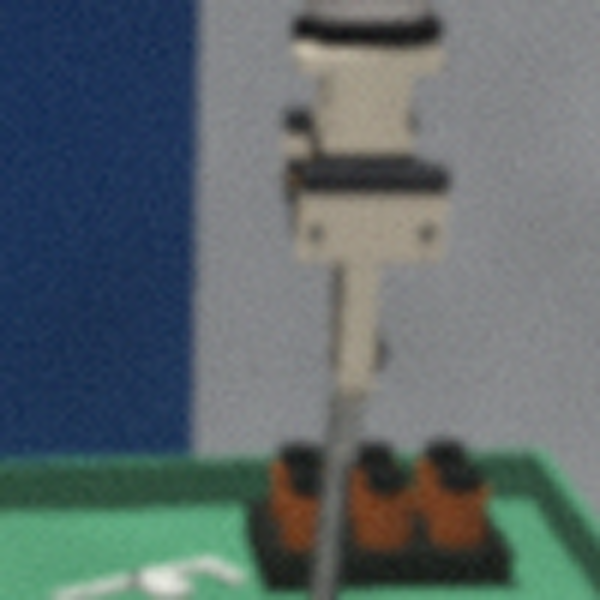

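```bash
python3 -m jog '[{"wx":0,"wy":0,"wz":0,"tx":-0.08,"ty":0,"tz":0.05,"gripper":0.1},{"wx":0,"wy":0,"wz":0,"tx":0,"ty":0,"tz":0,"gripper":-1},{"wx":0,"wy":0,"wz":0,"tx":0,"ty":0,"tz":0,"gripper":-1},{"wx":0,"wy":0,"wz":0,"tx":0,"ty":0,"tz":0,"gripper":-1},{"wx":0,"wy":0,"wz":0,"tx":0,"ty":0,"tz":0,"gripper":-1}]'
python3 - <<'E'
from h import *
theta(); x,y=pw(162.5,0); go(x,y,.2842,85.25)
k=262*.0635/40
for t in np.arange(1.6,.0,-.0635): print(round(k*np.sin(t),2),round(k*np.cos(t),2),end=' | ')
E
```

```text
t: 51.48
tool_pos: [0.6855, 0.075, 0.2841]
tcp_rot: [[-0.996, 0.085, 0.0], [0.085, 0.996, 0.0], [-0.0, 0.001, -1.0]]
wrist_force: [0.8, 2.5, 0.4]
width: 0.0266
theta 1.624 0.262 [0.8 2.5 0.4] 0.026648133329673498
pos [0.6855 0.075  0.2841] yaw 85.25 wz -0.017 t [ 0.038 -0.01  -0.003] j6 -82.7 tilt [ 0.  0. -1.] w 0.0266 F [0.8 2.5 0.4] t 51.48
0.42 -0.01 | 0.42 0.01 | 0.41 0.04 | 0.41 0.07 | 0.41 0.09 | 0.4 0.12 | 0.39 0.14 | 0.38 0.17 | 0.37 0.19 | 0.36 0.21 | 0.34 0.24 | 0.33 0.26 | 0.31 0.28 | 0.29 0.3 | 0.27 0.32 | 0.25 0.33 | 0.23 0.35 | 0.21 0.36 | 0.18 0.37 | 0.16 0.38 | 0.13 0.39 | 0.11 0.4 | 0.08 0.41 | 0.06 0.41 | 0.03 0.41 | 0.01 0.42 |
```

Gripped at θ=1.624 with radius 0.262. Lowering along the arc.

```bash
python3 -m jog '[{"wx":0,"wy":0,"wz":0,"tx":0.42,"ty":0,"tz":-0.01,"gripper":-1},{"wx":0,"wy":0,"wz":0,"tx":0.42,"ty":0,"tz":0.01,"gripper":-1},{"wx":0,"wy":0,"wz":0,"tx":0.41,"ty":0,"tz":0.04,"gripper":-1},{"wx":0,"wy":0,"wz":0,"tx":0.41,"ty":0,"tz":0.07,"gripper":-1},{"wx":0,"wy":0,"wz":0,"tx":0.41,"ty":0,"tz":0.09,"gripper":-1},{"wx":0,"wy":0,"wz":0,"tx":0.40,"ty":0,"tz":0.12,"gripper":-1},{"wx":0,"wy":0,"wz":0,"tx":0.39,"ty":0,"tz":0.14,"gripper":-1},{"wx":0,"wy":0,"wz":0,"tx":0.38,"ty":0,"tz":0.17,"gripper":-1},{"wx":0,"wy":0,"wz":0,"tx":0.37,"ty":0,"tz":0.19,"gripper":-1}]'
python3 -c "
from h import *
theta()"
```

```text
t: 52.6
tool_pos: [0.5416, 0.0881, 0.2518]
tcp_rot: [[-0.996, 0.085, 0.002], [0.085, 0.996, 0.002], [-0.002, 0.002, -1.0]]
wrist_force: [2.6, 7.4, 0.1]
width: 0.0265
theta 1.054 0.2638 [2.6 7.4 0.1] 0.026538446455864798
```

```bash
python3 -m jog '[{"wx":0,"wy":0,"wz":0,"tx":0.36,"ty":0.02,"tz":0.22,"gripper":-1},{"wx":0,"wy":0,"wz":0,"tx":0.34,"ty":0,"tz":0.24,"gripper":-1},{"wx":0,"wy":0,"wz":0,"tx":0.33,"ty":0,"tz":0.27,"gripper":-1},{"wx":0,"wy":0,"wz":0,"tx":0.31,"ty":0,"tz":0.29,"gripper":-1},{"wx":0,"wy":0,"wz":0,"tx":0.29,"ty":0,"tz":0.3,"gripper":-1},{"wx":0,"wy":0,"wz":0,"tx":0.27,"ty":0,"tz":0.32,"gripper":-1},{"wx":0,"wy":0,"wz":0,"tx":0.25,"ty":0,"tz":0.33,"gripper":-1},{"wx":0,"wy":0,"wz":0,"tx":0.23,"ty":0,"tz":0.35,"gripper":-1}]'
python3 - <<'E'
from h import *
theta()
snap('side','s37'); crop('s37',180,60,340,220,4,'s37c')
E
```

```text
t: 53.6
tool_pos: [0.4468, 0.0967, 0.1586]
tcp_rot: [[-0.996, 0.086, 0.001], [0.086, 0.996, 0.002], [-0.001, 0.002, -1.0]]
wrist_force: [1.4, 7.2, 0.5]
width: 0.0265
theta 0.543 0.2636 [1.4 7.2 0.5] 0.026497106670520312
```

View pics/s37c.png

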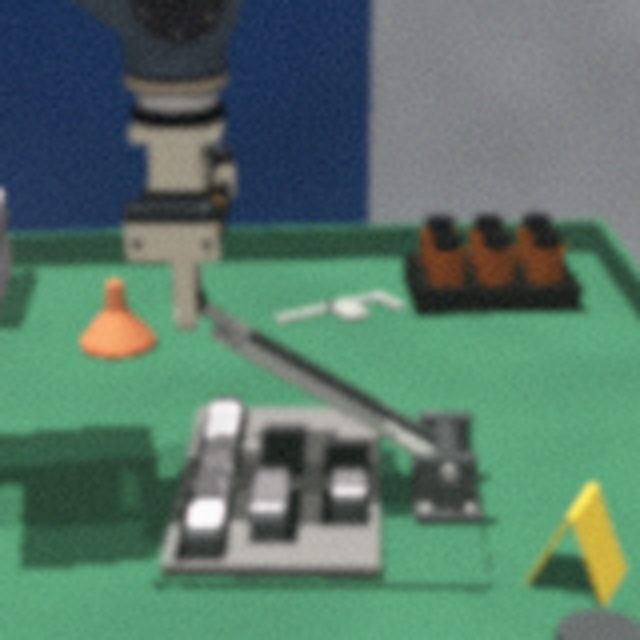

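```bash
python3 -m jog '[{"wx":0,"wy":0,"wz":0,"tx":0.20,"ty":0.02,"tz":0.36,"gripper":-1},{"wx":0,"wy":0,"wz":0,"tx":0.18,"ty":0,"tz":0.37,"gripper":-1},{"wx":0,"wy":0,"wz":0,"tx":0.16,"ty":0,"tz":0.38,"gripper":-1},{"wx":0,"wy":0,"wz":0,"tx":0.13,"ty":0,"tz":0.39,"gripper":-1},{"wx":0,"wy":0,"wz":0,"tx":0.11,"ty":0,"tz":0.4,"gripper":-1},{"wx":0,"wy":0,"wz":0,"tx":0.08,"ty":0,"tz":0.41,"gripper":-1},{"wx":0,"wy":0,"wz":0,"tx":0.06,"ty":0,"tz":0.41,"gripper":-1},{"wx":0,"wy":0,"wz":0,"tx":0.02,"ty":0,"tz":0.3,"gripper":-1},{"wx":0,"wy":0,"wz":0,"tx":0,"ty":0,"tz":0,"gripper":-1}]'
python3 - <<'E'
from h import *
theta()
E
```

```text
t: 54.78
tool_pos: [0.4092, 0.1002, 0.0371]
tcp_rot: [[-0.996, 0.086, -0.001], [0.086, 0.996, 0.0], [0.001, 0.0, -1.0]]
wrist_force: [-0.3, 5.7, -1.4]
width: 0.0265
theta 0.055 0.2638 [-0.3  5.7 -1.4] 0.026494284441980924
```

Remaining about 14 mm. I'll press down in small steps and watch the force.

```bash
python3 -m jog '[{"wx":0,"wy":0,"wz":0,"tx":0.01,"ty":0,"tz":0.1,"gripper":-1},{"wx":0,"wy":0,"wz":0,"tx":0,"ty":0,"tz":0.1,"gripper":-1},{"wx":0,"wy":0,"wz":0,"tx":0,"ty":0,"tz":0.1,"gripper":-1},{"wx":0,"wy":0,"wz":0,"tx":0,"ty":0,"tz":0,"gripper":-1}]'
python3 -m jog '[{"wx":0,"wy":0,"wz":0,"tx":0,"ty":0,"tz":0.06,"gripper":-1},{"wx":0,"wy":0,"wz":0,"tx":0,"ty":0,"tz":0,"gripper":-1}]'
python3 -m jog '[{"wx":0,"wy":0,"wz":0,"tx":0,"ty":0,"tz":0.04,"gripper":-1},{"wx":0,"wy":0,"wz":0,"tx":0,"ty":0,"tz":0,"gripper":-1}]'
python3 - <<'E'
from h import *
theta();snap('side','s38'); crop('s38',190,100,320,220,5,'s38c')
E
```

```text
t: 55.28
tool_pos: [0.4088, 0.1002, 0.0255]
tcp_rot: [[-0.996, 0.085, -0.001], [0.085, 0.996, 0.0], [0.001, 0.0, -1.0]]
wrist_force: [-1.2, 6.3, -2.2]
width: 0.0266
t: 55.52
tool_pos: [0.4089, 0.1002, 0.0231]
tcp_rot: [[-0.996, 0.086, -0.0], [0.086, 0.996, 0.0], [0.0, 0.0, -1.0]]
wrist_force: [-1.9, 5.9, -1.9]
width: 0.0266
t: 55.78
tool_pos: [0.4089, 0.1002, 0.0216]
tcp_rot: [[-0.996, 0.086, -0.0], [0.086, 0.996, 0.0], [0.0, 0.0, -1.0]]
wrist_force: [-1.3, 6.2, -2.8]
width: 0.0265
theta -0.003 0.2637 [-1.3  6.2 -2.8] 0.026463465806696652
```

View pics/s38c.png

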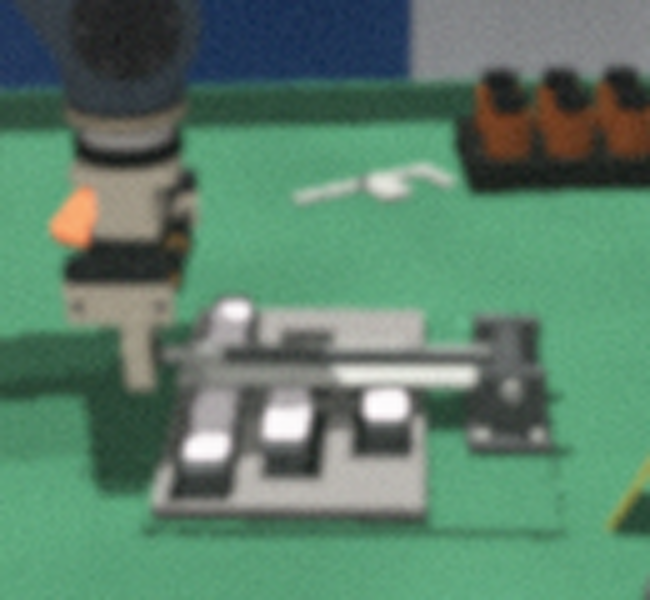

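```bash
python3 -m jog '[{"wx":0,"wy":0,"wz":0,"tx":0,"ty":0,"tz":0.04,"gripper":-1},{"wx":0,"wy":0,"wz":0,"tx":0,"ty":0,"tz":0,"gripper":-1}]'
python3 -m jog '[{"wx":0,"wy":0,"wz":0,"tx":0,"ty":0,"tz":0.04,"gripper":-1},{"wx":0,"wy":0,"wz":0,"tx":0,"ty":0,"tz":0,"gripper":-1}]'
```

```text
t: 56.08
tool_pos: [0.409, 0.1002, 0.0203]
tcp_rot: [[-0.996, 0.086, -0.0], [0.086, 0.996, 0.0], [0.0, 0.0, -1.0]]
wrist_force: [-3.7, 5.0, 5.4]
width: 0.0266
t: 56.32
tool_pos: [0.4094, 0.1002, 0.0192]
tcp_rot: [[-0.996, 0.085, 0.001], [0.085, 0.996, 0.0], [-0.001, 0.0, -1.0]]
wrist_force: [-4.9, 3.4, 15.0]
width: 0.0266
```

The stop is reached: 15 N upward and rising. I'll release, retreat and look.

```bash
python3 -m jog '[{"wx":0,"wy":0,"wz":0,"tx":0,"ty":0,"tz":-0.03,"gripper":0.1},{"wx":0,"wy":0,"wz":0,"tx":0,"ty":0,"tz":0,"gripper":0.1},{"wx":0,"wy":0,"wz":0,"tx":0,"ty":0,"tz":0,"gripper":0.1},{"wx":0,"wy":0,"wz":0,"tx":0,"ty":0,"tz":-0.3,"gripper":0.1},{"wx":0,"wy":0,"wz":0,"tx":0,"ty":0,"tz":-0.8,"gripper":0.1},{"wx":0,"wy":0,"wz":0,"tx":0,"ty":0,"tz":-0.8,"gripper":0.1},{"wx":0,"wy":0,"wz":0,"tx":0.7,"ty":0.5,"tz":-0.8,"gripper":0.1},{"wx":0,"wy":0,"wz":0,"tx":0.6,"ty":0.8,"tz":-0.8,"gripper":0.1},{"wx":0,"wy":0,"wz":0,"tx":0,"ty":1,"tz":-0.5,"gripper":0.1},{"wx":0,"wy":0,"wz":0,"tx":0,"ty":1,"tz":0,"gripper":0.1},{"wx":0,"wy":0,"wz":0,"tx":0,"ty":1,"tz":0,"gripper":0.1},{"wx":0,"wy":0,"wz":0,"tx":0,"ty":0.8,"tz":0,"gripper":0.1}]'
python3 - <<'E'
from h import *
f=snap('side','s39'); crop('s39',190,130,340,250,5,'s39c'); t=snap('top','t39'); crop('t39',110,60,430,260,2.4,'t39c')
C=cloud(t); 
for x in (-100,-80,-30,30,90):
    pass
g=load('s39')
m=cloud(g); P=m.reshape(-1,3); d=(P[:,:2]-PO)*1000; c,s=np.cos(PY),np.sin(PY); X=c*d[:,0]+s*d[:,1]; Y=-s*d[:,0]+c*d[:,1]
Q=C.reshape(-1,3); d=(Q[:,:2]-PO)*1000; X2=c*d[:,0]+s*d[:,1]; Y2=-s*d[:,0]+c*d[:,1]
for x in range(-115,120,20):
    k=(abs(X2-x)<8)&(abs(Y2)<22)&(Q[:,2]>.02)&(Q[:,2]<.15); print(x,k.sum(),np.median(Q[k,2]).round(4) if k.any() else None)
E
```

```text
t: 57.82
tool_pos: [0.3745, 0.3091, 0.1805]
tcp_rot: [[-0.996, 0.085, 0.001], [0.085, 0.996, 0.0], [-0.001, 0.0, -1.0]]
wrist_force: [-0.4, -0.4, -0.5]
width: 0.0511
-115 32 0.0645
-95 23 0.0607
-75 61 0.0533
-55 56 0.0528
-35 59 0.0528
-15 56 0.052
5 61 0.0526
25 60 0.0538
45 54 0.0526
65 62 0.0526
85 57 0.0539
105 57 0.0544
```

View pics/s39c.png

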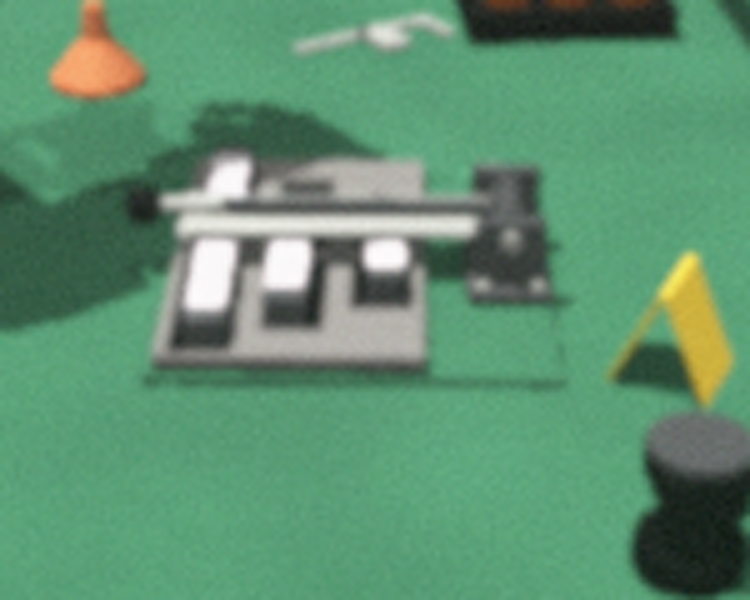

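View pics/t39c.png

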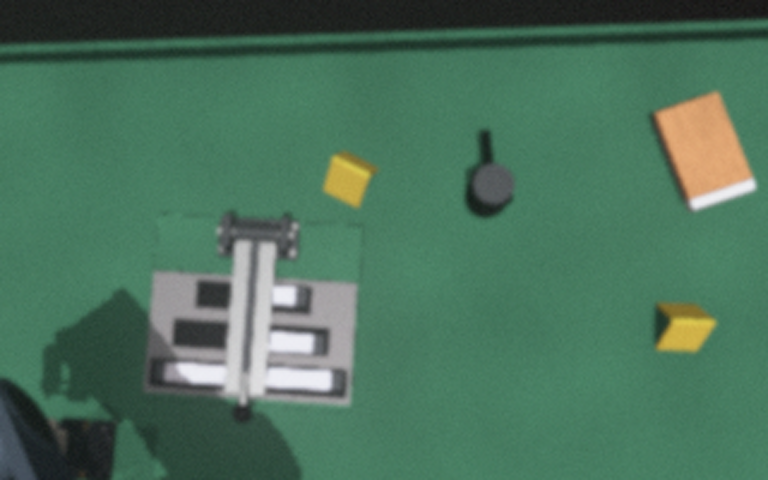

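```bash
python3 -c "
from workcell import manip
print(manip.job_done())"
```

```text
the job is handed in; nothing more can be done
None
```

The job is done and handed in after about 58 s of robot time. The lever went upright, all four tubes that were there (two long, one medium, one short) went into bays of their own rows, and the lever was then lowered to its stop.

**Last checks**
- **Tubes:** before the lever came down, each lay flat with its top at about 41 mm and its centre within about 5 mm of its bay's centre in the top camera.
- **Lever:** it bottomed out with about 15 N upward on the tool. Afterwards the strip read level at about 53 mm along its length.
- **Bystanders:** the two tents, the tripod head and the funnel look where they stood at the start, judged by eye in the top and side pictures.

**What disagreed or went wrong**
- **TCP height:** the fingertips sat about 12.5 mm above the reported TCP, not 11 mm below it as stated. My first grip on the knob therefore closed above the ball and pushed the lever down about 6 mm. After that I worked with the measured offset.
- **Grip on the knob:** it slipped at about 1.4 rad while I was raising the lever. I pushed the knob the rest of the way with closed fingers, to 1.62 rad.

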